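# Put the honing stones away in their screw-down case

## Robot

A 6-joint arm with a two-finger parallel gripper is mounted at the origin on a cart in front of the work surface, level with it; the furniture and walls round the work are solid. World frame = base frame: x ahead of the robot, y to its left, z up, the work surface at z = 0. Lengths are in mm, angles in rad, forces in N, time in s.
With the tool pointing down it reaches from about 275 to 750 mm from the base axis. Payload 10.2 kg.
Tool frame: the origin (TCP) lies at the very end of the fingers, on their centre line; the grasp point (between the pads) lies 19 mm behind it (ctrl.pinch_z is the distance from the TCP to the grasp point, in mm); y points along the fingers, z is the direction in which the jaws open and shut, and the axes are right-handed (so a half turn about y gives the same grasp; the last joint's range is limited). The gripper opens to 85 mm and grips with 20 to 120 N. Pads are 22 mm wide; open, the fingers measure 114 mm over their backs; the gripper's body (76 mm by 85 mm) begins 54 mm behind the grasp point. The pads swing forward as they close: fully open they stand 13 mm farther back than shut.
Start: joints at [0.94, 0.313, 1.498, -0, 1.331, -0.223], TCP at [208.223, 481.948, 197.994] pointing down, gripper open.
Joint ranges: [-2.94, 2.94], [-0.97, 2.17], [0.19, 2.56], [-1.23, 4.37], [0.02, 3.11], [-2.88, 2.88]. Speed limits (rad/s): [2.39, 2.39, 3.01, 3.14, 3.14, 3.14].

## Interface

Orientations are given as a unit quaternion [w, x, y, z].
In Python, from rig import sense, eyes, ctrl gives the robot as it stands. The module is installed in compiled form; this text tells all that it offers.
- The arm moves only by the shell command python3 -m handwheel 'ROWS' [FORCE]. ROWS is JSON, a list of rows, each an object of numbers: "grip": the finger opening in mm, from 0 to 85.4; "tx", "ty", "tz": the shift along the tool's x, y, z in mm; "wx", "wy", "wz": the turn, a rotation vector about the tool's x, y, z in rad. In form: [{"grip": .., "tx": .., "ty": .., "tz": .., "wx": .., "wy": .., "wz": ..}, ...]. A call has 1 to 10 rows; each row shifts and turns the commanded pose from where the row before left it, along the tool's axes as they then stand; what a row does not reach is not made up. A row lasts 1/12 s, in which the tool goes at most 41.7 mm and 7.16 degrees, less where a joint would pass 70% of its speed; a pose out of reach is approached as far as the arm can. A call is refused whole if a number of a shift passes 41.7 or a number of a turn 0.125, either way. A call with a gripper value outside its range is refused whole. The fingers move at their own pace and stop on an object; FORCE is the grip in N (left out, the last holds). Time passes only in rows, so rows that do not move let the fingers close. It gives the time, the measured TCP pose, the force and the opening at its end, in the units of the state.
- sense(): the state, without advancing time (a new reading comes with each control period).
- eyes.capture(name): name is "scene" or "side" or "wrist"; returns a dict with "pixels" (480x640x3 uint8, red, green, blue), "mtx" (3x3 intrinsics, pixels), "R" (3x3) and "t" (3): a world point X has camera coordinates R X + t. Camera axes: x right, y down, z forward; pixel columns grow to the right and rows downward; lengths in mm; the calibration is good to about 2 mm. A picture is of the moment at which its call begins. There is no depth.
- ctrl.finish_job(): hands the job in, once; it reports no verdict.
The state is a dict: "time_s": time; "joints": joint angles; "dq": joint speeds; "tau": joint torques, N m; "eef_pos": TCP position; "ee_rot": TCP orientation; "force": force on the tool from outside, world axes, zero at the start; "wrist_torque": the same for the moment, N m; "grip_width": opening from 0.0 (shut) to 1.0 (fully open).
Only numpy, scipy, OpenCV 4.12 (cv2) and the standard library are available. Lean on these libraries where they do the work, as an engineer would, in place of code of your own. Each camera call takes 0.05 s, during which the arm holds its last target.

## Task

Put the honing stones away: lay every loose stone flat in the open wooden case, then press the lid straight down onto it until both spring clips have snapped over its edge, and then turn both hold-down thumbscrews clockwise half a turn to their stop, so that their tongues lie across the lid. Start each screw gently: if it binds soon after it starts, its thread is crossed, so do not force it (the brass insert under it must not be twisted) but stop, turn it back anticlockwise to its rear stop, which frees the thread, and start it again. Leave the loupe and the brush where they are.

Things in the scene. Friction and masses are not known exactly. Their poses are not given: they have to be found in the camera images.
- case: Open wooden case fixed to the bench (its place and yaw vary). Origin: centre of its underside; z up. Cavity 130 mm along its x by 140 mm along its y, floor 7 mm above the bench, walls 6 mm thick, rim 45 mm high. Spring clip arms stand at the middle of its -x and +x walls, 30 mm wide, tops 70 mm high; a wooden screw post (56 x 46 mm, 47 mm high) stands outside each of its +y and -y walls, its axis 99 mm from the case centre.
- lid: Loose wooden lid, 0.22 kg, lying right way up. Origin: centre of its plug's underside. Plug 127 mm along x, 136 mm along y, 8 mm high, goes inside the case walls; the panel above it is 142 x 152 x 6 mm (top 14 mm above the origin). Fits at yaw or yaw + pi. Home, its origin is 37 mm above the case's, on the same axis. Passing both clips takes 10 to 15 N straight down.
- lid_handle (a point): Middle of the lid's steel handle bar: the bar is 64 mm long along the lid's y, 14 mm wide along the lid's x, and spans 21 to 37 mm above the lid's origin; this point is 29 mm above that origin. The handle is gripped across its width, so that a firm grip keeps the lid from rocking between the clips.
- stone_1: Dark honing stone, 40 mm along x by 62 mm along y by 26 mm high, 0.16 kg. Origin: centre of its underside. May be absent. In the case up to three lie side by side, their 62 mm length along the case's x, 46 mm apart along the case's y.
- stone_2: As stone_1. May be absent.
- stone_3: As stone_1. May be absent.
- clip_front (a joint): Angle (rad) of the spring clip arm on the case's -x wall; 0 at rest, grows as it is bent outward by the lid; springs back to 0 once the panel has passed under its hook (hook's underside 52.5 mm above the bench).
- clip_back (a joint): The same for the clip arm on the case's +x wall. If only one clip has snapped, pressing on the panel beside the other sends it home.
- screw_a (a joint): Angle (rad) of the thumbscrew on the case's +y post, growing clockwise seen from above; starts near 0 with its tongue pointing away from the case; 3.14 is home (hard stop), the tongue across the lid; the rear stop is at -0.9. A sound thread turns freely (0.03 N m) all the way. A crossed one binds hard at about 0.45 rad; turning it back to -0.75 or further frees it. The screw sinks 2.2 mm per rad. Which screws are crossed cannot be seen.
- screw_b (a joint): The same for the thumbscrew on the case's -y post.
- screw_a_grip (a point): On the axis of screw_a, in its upright grip bar: bar 40 mm long, 12 mm thick, from 16 mm below this point to 10 mm above it (the steel disc and tongue, 6 mm thick, are under the bar, their top 16 mm below this point). The point starts about 81 mm above the bench. Its x axis runs along the bar; -y is opposite to the tongue, +y points along the tongue.
- screw_b_grip (a point): The same for screw_b.
- screw_a_tongue (a point): Tip of screw_a's tongue, at its underside, 33 mm from the screw axis.
- screw_b_tongue (a point): Tip of screw_b's tongue.
- insert_a (a joint): Angle (rad) of the notched brass insert in the post under screw_a. It starts at 0 and must stay there: it slips only if the screw is forced against a bind or a stop with more than about 0.5 N m.
- insert_b (a joint): The same under screw_b.
- loupe: Black eyepiece loupe, 34 mm wide and high, standing on the bench; a bystander.
- bench_brush: Purple bench brush, 86 x 30 x 22 mm, lying near the robot's edge of the bench; a bystander.
Things that resemble listed ones, but are neither listed nor needed, are in the scene too. Leave any orange or white look-alike of the stone_2 alone.

How it is judged (in metres and radians):
On the way, in this order (a step that is already met when the one before it is completed fails the run):
1. every stone lies flat in the case (x of stone_1 in the frame of case between -0.05 and 0.05 m and y of stone_1 in the frame of case between -0.06 and 0.06 m and z of each of stone_1, stone_2, stone_3 in the frame of case below 0.012 m and angle between each of stone_1, stone_2, stone_3's own z axis and vertical below 0.15 rad and x of stone_2 in the frame of case between -0.05 and 0.05 m and y of stone_2 in the frame of case between -0.06 and 0.06 m and x of stone_3 in the frame of case between -0.05 and 0.05 m and y of stone_3 in the frame of case between -0.06 and 0.06 m), for 0.2 s.
2. the lid is fully home and both clips have snapped over it (z of lid in the frame of case between 0.035 and 0.039 m and horizontal distance between lid and case below 0.005 m and angle between lid's own z axis and vertical below 0.05 rad and value of joint each of clip_front, clip_back below 0.04 rad), for 0.2 s.
3. both thumbscrews are home (value of joint each of screw_a, screw_b above 2.95 rad), for 0.2 s.
At the end, for the whole second after the job is handed in: Every stone lies flat (within 0.15 rad) in the case; the lid is home (within 2 mm in height, 5 mm sideways, 0.05 rad level) with both clips sprung back; both screws turned to 2.95 rad or more; everything at rest (all of step 1 and all of step 2 and all of step 3 and linear speed of lid below 0.02 m/s); the robot touches nothing.
It fails at once if a screw was forced: its brass insert twisted by more than 0.2 rad (value of joint any of insert_a, insert_b above 0.2 rad or value of joint any of insert_a, insert_b below -0.2 rad).
It fails at once if the loupe or the brush was moved by more than 3 cm (distance of any of loupe, bench_brush from where it was at the start of the episode above 0.03 m).
Of stone_1, stone_2, stone_3 only 2 to 3 are there at a start; the rules pass over those that are not, and their reading is None.
At some moment in a run one of stone_1, stone_2, stone_3 may be knocked a few centimetres aside while the robot is not near it.
Once in a run the grip may slacken for a moment while it holds something.
It also fails if it takes over 210 s, if anything falls off the work surface, if the arm or the gripper's body presses on something with over 40 N, if the wrist force passes 120 N, or if a joint passes its speed limit or range.

## Working session

There is one attempt and no reset: what is moved stays moved. The work goes in short steps, Python scripts to look and compute and a shell command to move; the robot and the scene stay as the last step left them, time stands still between calls to the robot, and variables do not carry over. Pictures are saved under pics/ and viewed, and the job is handed in when it is done.

```bash
mkdir -p pics; ls
python3 - <<'E'
from rig import sense, eyes, ctrl
import cv2
s=sense()
for k,v in s.items(): print(k,v)
print(ctrl.pinch_z)
for n in ("scene","side","wrist"):
    d=eyes.capture(n); cv2.imwrite(f"pics/{n}0.png",d["pixels"][:,:,::-1]); print(n,d["mtx"].tolist(),d["R"].tolist(),d["t"].tolist())
E
```

```text
pics
time_s 0.0
joints [ 9.39601634e-01  3.13446995e-01  1.49844000e+00 -7.28514366e-06
  1.33100544e+00 -2.23377296e-01]
dq [ 4.11015442e-06  2.53608830e-03  1.46349646e-04 -1.16009967e-03
  2.06266324e-03  1.41251007e-04]
tau [-2.92188670e-04 -4.12271011e+01 -2.59738612e+01 -2.27049891e-04
  4.18175507e-03 -2.14848188e-05]
eef_pos [208.03778837 481.69293877 197.43554831]
ee_rot [-0.69203805  0.69287657 -0.14337565  0.14299934]
force [-0.23204541 -0.23742158  0.21272144]
wrist_torque [-0.02121917  0.05303494  0.00887322]
grip_width 1.0001154425941985
18.700000000000003
scene [[555.472491663435, 0.0, 321.47021939593213], [0.0, 555.472491663435, 238.02637902601293], [0.0, 0.0, 1.0]] [[0.6392475256799094, 0.768973953834353, 0.006454396677900057], [0.6864846154722825, -0.5668515187686568, -0.455431914109606], [-0.34655659513560827, 0.29556456823176447, -0.8902472198069392]] [-332.65994591327035, -358.2657890852591, 1214.076160284553]
side [[508.03003265583243, 0.0, 318.9362137956793], [0.0, 508.03003265583243, 241.72886602860206], [0.0, 0.0, 1.0]] [[-0.9999746757439741, -0.006448361174599954, 0.0030110644123486565], [-0.0051127854916769985, 0.35661963759764337, -0.9342356734273435], [0.004950484344940184, -0.934227409530403, -0.35664357555809556]] [536.7843900562877, 101.83017388125006, 1078.8062753280205]
wrist [[358.9016687039979, 0.0, 319.3022714710754], [0.0, 358.9016687039979, 237.5148637716922], [0.0, 0.0, 1.0]] [[0.3967346028959356, 0.9179323269428311, -0.0013776858588814929], [0.8744485932078966, -0.3774834109675848, 0.3047063049577577], [0.2791797139867738, -0.12209225035848509, -0.9524453631052366]] [-522.4024839763537, -40.06405362935391, 380.02733303187557]
```

View pics/scene0.png

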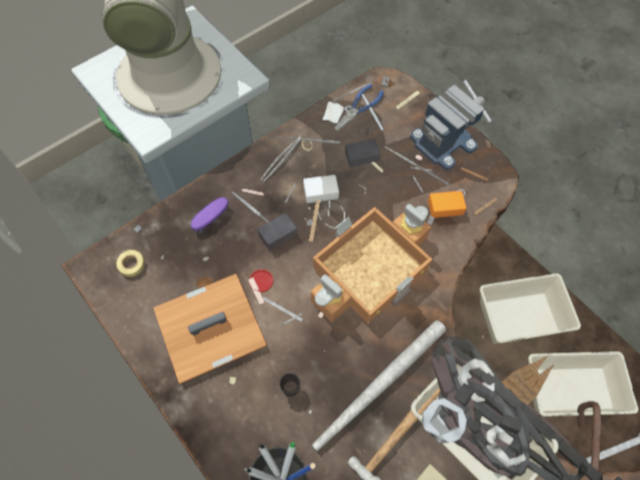

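View pics/side0.png

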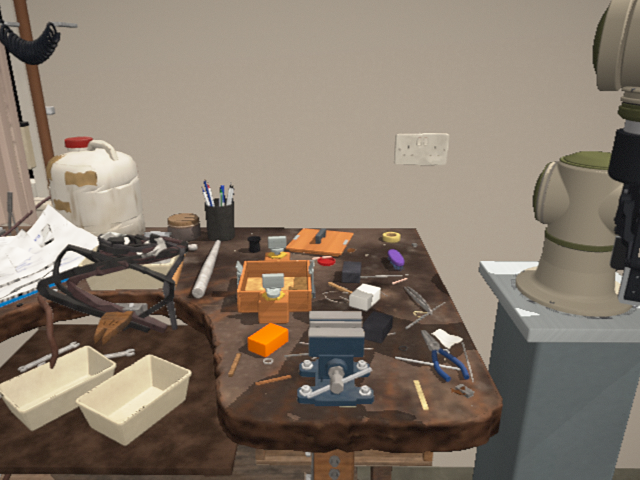

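View pics/wrist0.png

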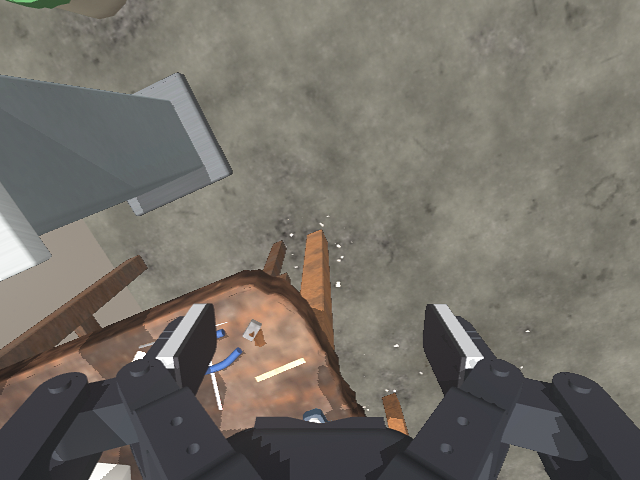

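The scene view shows two dark blocks at (364,152) and (278,231). Their look-alikes are white at (320,188) and orange at (448,204). The case is at (372,265), the lid at (210,327), the brush at (210,213) and the loupe at (290,385). I'll enlarge crops of the stones and case to confirm.

```bash
cat > h.py <<'E'
from rig import sense, eyes, ctrl
import numpy as np, cv2
from scipy.spatial.transform import Rotation as Rn
def cap(n,save=None):
    d=eyes.capture(n); d["img"]=d["pixels"][:,:,::-1].copy(); d["mtx"]=np.array(d["mtx"]);d["R"]=np.array(d["R"]);d["t"]=np.array(d["t"])
    if save: cv2.imwrite("pics/"+save,d["img"])
    return d
def ray(d,u,v):
    r=d["R"].T@np.linalg.inv(d["mtx"])@np.array([u,v,1.]); return -d["R"].T@d["t"], r/np.linalg.norm(r)
def onz(d,u,v,z):
    o,r=ray(d,u,v); return o+r*(z-o[2])/r[2]
def tri(a,pa,b,pb):
    o1,r1=ray(a,*pa);o2,r2=ray(b,*pb)
    A=np.stack([r1,-r2],1);s=np.linalg.lstsq(A,o2-o1,rcond=None)[0]
    p,q=o1+s[0]*r1,o2+s[1]*r2; return (p+q)/2,np.linalg.norm(p-q)
def proj(d,X):
    c=d["R"]@np.array(X,float)+d["t"]; c=d["mtx"]@c; return c[:2]/c[2]
def pose():
    s=sense(); q=s["ee_rot"]; return s["eef_pos"],Rn.from_quat([q[1],q[2],q[3],q[0]]).as_matrix(),s
E
python3 - <<'E'
from h import *
print(pose()[1].round(3))
a=cv2.imread('pics/scene0.png'); b=cv2.imread('pics/side0.png')
cv2.imwrite('pics/c1.png',cv2.resize(a[120:260,240:400],None,fx=5,fy=4.2,interpolation=cv2.INTER_CUBIC)[:588])
cv2.imwrite('pics/c2.png',cv2.resize(a[195:330,300:460],None,fx=4.4,fy=4.4,interpolation=cv2.INTER_CUBIC))
cv2.imwrite('pics/c3.png',cv2.resize(b[225:345,220:410],None,fx=4.2,fy=4.2,interpolation=cv2.INTER_CUBIC))
cv2.imwrite('pics/c4.png',cv2.resize(a[260:400,140:310],None,fx=4.2,fy=4.2,interpolation=cv2.INTER_CUBIC))
E
```

```text
[[ 0.918 -0.001  0.397]
 [-0.397 -0.001  0.918]
 [-0.    -1.    -0.001]]
```

View pics/c1.png

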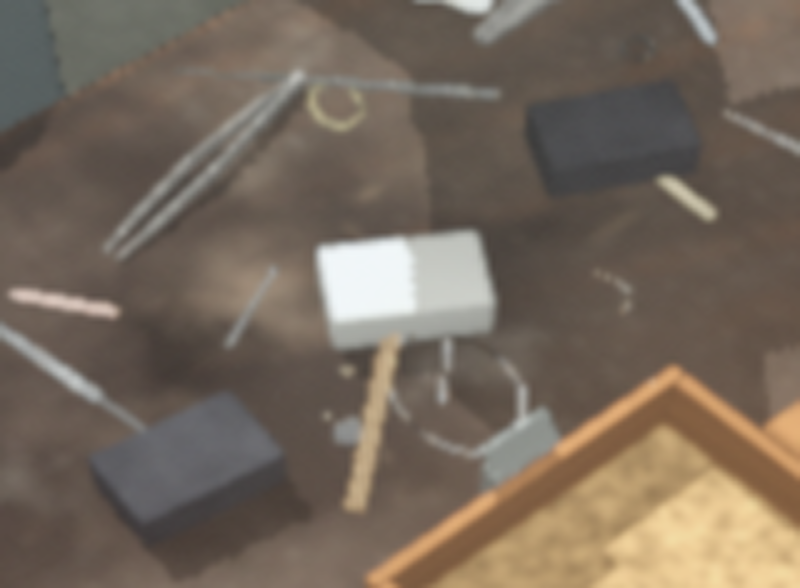

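View pics/c2.png

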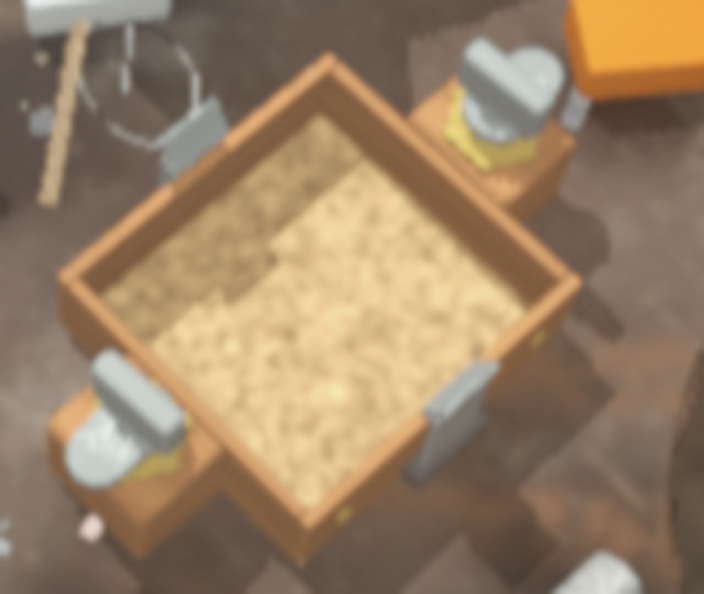

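View pics/c3.png

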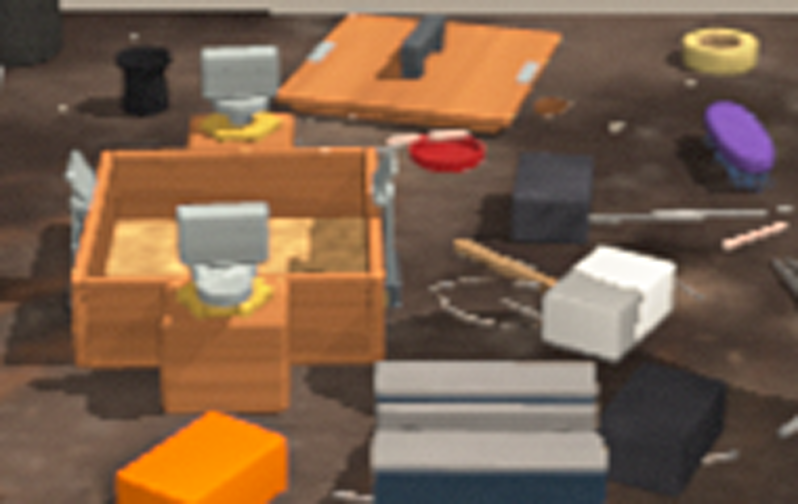

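View pics/c4.png

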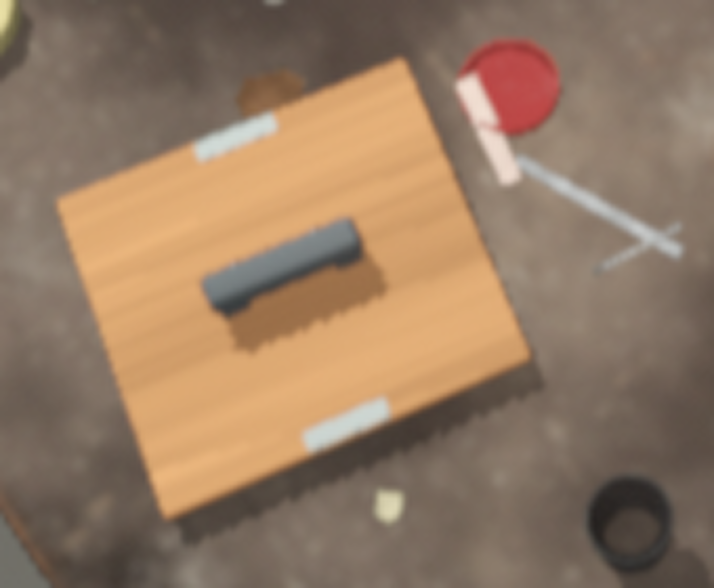

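The crops confirm two dark stones: S1 at scene (278,230) and S2 at (363,152). The white (320,188) and orange (448,204) blocks are the look-alikes and stay put. The case is empty, so there are 2 stones. Next, positions from corners.

Run:
```python
from h import *
a=cap('scene'); b=cap('side')
def c1(p): return (240+p[0]/5, 120+p[1]/4.2)
def c2(p): return (300+p[0]/4.4,195+p[1]/4.4)
def c3(p): return (220+p[0]/4.2,225+p[1]/4.2)
def c4(p): return (140+p[0]/4.2,260+p[1]/4.2)
def quad(nm,pts,z):
    P=np.array([onz(a,*p,z) for p in pts]); e=np.diff(np.vstack([P,P[:1]]),axis=0)
    print(nm,P.mean(0).round(1),np.linalg.norm(e,axis=1).round(1),np.degrees(np.arctan2(e[:,1],e[:,0])).round(1)); return P
quad('S1',[c1(p) for p in [(90,463),(225,392),(285,455),(150,525)]],26)
quad('S2',[c1(p) for p in [(527,118),(677,84),(698,143),(545,170)]],26)
C=quad('case',[c2(p) for p in [(330,55),(580,282),(304,528),(62,273)]],45)
L=quad('lid',[c4(p) for p in [(57,200),(403,58),(530,357),(165,517)]],14)
quad('hand',[c4(p) for p in [(202,285),(350,220),(360,243),(218,305)]],37)
print('heights by tri')
print('S1 corner',tri(a,c1((285,455)),b,c3((517,155))), 'S1 other',tri(a,c1((225,392)),b,c3((592,157))))
print('case', [tri(a,c2(p),b,c3(q)) for p,q in [((330,55),(382,282-3)),((580,282),(75,280)),((62,273),(368,150)),((304,528),(105,152))]])
print('screw a bar',[tri(a,c2(p),b,c3(q)) for p,q in [((475,42),(268,206)),((545,105),(178,208))]])
print('screw b bar',[tri(a,c2(p),b,c3(q)) for p,q in [((112,352),(277,50)),((183,425),(203,52))]])
print('lid',[tri(a,c4(p),b,c3(q)) for p,q in [((57,200),(560,35)),((403,58),(503,128)),((530,357),(277,103)),((165,517),(347,15))]])
print('handle',[tri(a,c4(p),b,c3(q)) for p,q in [((202,285),(445,17)),((350,220),(440,45))]])
```

```text
S1 [466.5 -59.4  26. ] [59.7 38.8 58.7 37.8] [ 86.7  -3.7 -94.2 177.9]
S2 [434.1 176.2  26. ] [63.3 34.6 62.3 30.2] [  68.7  -28.5 -115.3  152.6]
case [625.8  27.4  45. ] [139.8 152.4 139.7 148.9] [   2.7  -87.6 -178.8   92.4]
lid [ 534.1 -259.    14. ] [151.  141.9 151.1 141.3] [  75.2  -15.  -105.   165. ]
hand [ 536.4 -259.    37. ] [61.9 10.7 59.1 10.8] [  76.   -13.4 -104.3 -178.4]
heights by tri
S1 corner (array([489.7165229 , -36.47565448,  43.51241072]), np.float64(10.486787663077951)) S1 other (array([451.412246  , -33.84688402,  43.47785349]), np.float64(10.944408675935783))
case [(array([551.72825512, 100.59709206,  42.49384166]), np.float64(0.3561573410611831)), (array([691.45135765, 106.30396191,  43.85365426]), np.float64(1.6640777029616411)), (array([560.40531806, -48.74316861,  43.46000241]), np.float64(3.3923027351188337)), (array([698.49330944, -45.51048223,  42.35148295]), np.float64(0.4578591950720236))]
screw a bar [(array([601.19341198, 126.42925475,  90.38031172]), np.float64(1.1085230838957376)), (array([639.68180734, 127.94745215,  90.0896905 ]), np.float64(0.2648818522583472))]
screw b bar [(array([611.04690467, -68.91084186,  90.2745668 ]), np.float64(2.5148641411646926)), (array([649.50757184, -67.35398837,  89.60484418]), np.float64(2.3529606173335855))]
lid [(array([ 445.62916775, -313.61052027,   11.31945596]), np.float64(1.033467993675622)), (array([ 485.06218485, -166.64224333,    8.01736524]), np.float64(4.88500290920269)), (array([ 620.33280898, -203.60617761,    7.10585466]), np.float64(0.4748007601669928)), (array([ 583.15931367, -350.24259309,   11.46406601]), np.float64(2.2401883558396394))]
handle [(array([ 520.79791743, -288.46773489,   31.58328994]), np.float64(1.1820488513138225)), (array([ 529.81459634, -228.61410811,   32.51787091]), np.float64(13.229789981916724))]
```

```bash
cat >> h.py <<'E'
import sys
def to(x,y,z,phi=None):
    p,R,s=pose(); d=R.T@(np.array([x,y,z])-p); cur=np.degrees(np.arctan2(R[1,2],R[0,2]))
    print('t',round(s['time_s'],2),'pos',p.round(1),'phi',cur.round(1),'g',round(s['grip_width']*85.4,1),'F',np.round(s['force'],1),'q6',round(s['joints'][5],2),'tilt',np.degrees(np.arccos(min(1,-R[2,1]))).round(2))
    print(' tool d',d.round(1),'rows',np.ceil(np.linalg.norm(d)/35))
    if phi is not None:
        a=np.radians((cur-phi+180)%360-180); print(' wy',a.round(3),'rows',np.ceil(abs(a)/.12))
if __name__=='__main__': to(*map(float,sys.argv[1:]))
E
python3 h.py 440 -59 200 87; python3 -c "
from h import *
a=cap('scene');
for u,v in [(440,150),(417,140),(470,160),(480,95)]: print(onz(a,u,v,0).round())"
```

```text
t 0.25 pos [208.2 481.8 197.7] phi 66.6 g 85.1 F [ 0.1 -0.2  0.7] q6 -0.22 tilt 0.03
 tool d [ 427.3   -2.1 -404.5] rows 17.0
 wy -0.355 rows 3.0
[520. 313.   0.]
[472. 294.   0.]
[576. 342.   0.]
[473. 482.   0.]
```

```bash
python3 -m handwheel '[{"tx":25,"tz":-24},{"tx":25,"tz":-24},{"tx":25,"tz":-24},{"tx":25,"tz":-24},{"tx":25,"tz":-24},{"tx":25,"tz":-24},{"tx":25,"tz":-24},{"tx":25,"tz":-24},{"tx":25,"tz":-24},{"tx":25,"tz":-24}]' ; python3 -m handwheel '[{"tx":25,"tz":-24},{"tx":25,"tz":-24},{"tx":25,"tz":-24},{"tx":25,"tz":-24},{"tx":25,"tz":-24},{"tx":25,"tz":-24},{"wy":-0.12},{"wy":-0.12},{"wy":-0.115},{"grip":85}]'; python3 h.py 440 -59 200 87; python3 -c "
from h import *
cap('wrist','w1.png');"
```

```text
t 0.3 pos [208.2 481.9 197.8] phi 66.6 g 85.4 F [-0.8  0.2  0.5] q6 -0.22 tilt 0.02
 tool d [ 427.3   -2.1 -404.6] rows 17.0
 wy -0.355 rows 3.0invalid input
invalid input
```

View pics/w1.png

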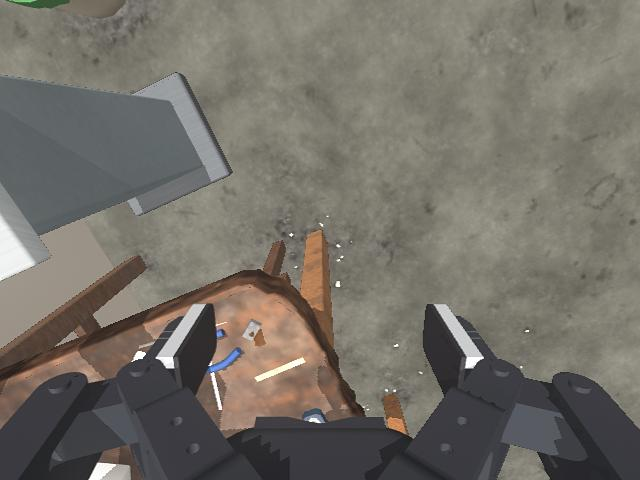

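```bash
python3 -m handwheel '[{"grip":85,"tx":25,"ty":0,"tz":-24,"wx":0,"wy":0,"wz":0},{"grip":85,"tx":25,"ty":0,"tz":-24,"wx":0,"wy":0,"wz":0},{"grip":85,"tx":25,"ty":0,"tz":-24,"wx":0,"wy":0,"wz":0},{"grip":85,"tx":25,"ty":0,"tz":-24,"wx":0,"wy":0,"wz":0},{"grip":85,"tx":25,"ty":0,"tz":-24,"wx":0,"wy":0,"wz":0},{"grip":85,"tx":25,"ty":0,"tz":-24,"wx":0,"wy":0,"wz":0},{"grip":85,"tx":25,"ty":0,"tz":-24,"wx":0,"wy":0,"wz":0},{"grip":85,"tx":25,"ty":0,"tz":-24,"wx":0,"wy":0,"wz":0}]'; python3 h.py 440 -59 200 87
```

```text
time_s: 1.02
eef_pos: [315.9, 224.9, 198.1]
ee_rot: [0.693, -0.692, 0.143, -0.143]
force: [1.4, 0.1, 0.2]
grip_width: 0.997
t 1.02 pos [315.9 224.9 198.1] phi 66.7 g 85.1 F [1.4 0.1 0.2] q6 -0.85 tilt 0.03
 tool d [ 226.4   -1.9 -211.4] rows 9.0
 wy -0.355 rows 3.0
```

```bash
python3 -m handwheel '[{"grip":85,"tx":25,"ty":0,"tz":-24,"wx":0,"wy":0,"wz":0},{"grip":85,"tx":25,"ty":0,"tz":-24,"wx":0,"wy":0,"wz":0},{"grip":85,"tx":25,"ty":0,"tz":-24,"wx":0,"wy":0,"wz":0},{"grip":85,"tx":25,"ty":0,"tz":-24,"wx":0,"wy":0,"wz":0},{"grip":85,"tx":25,"ty":0,"tz":-24,"wx":0,"wy":0,"wz":0},{"grip":85,"tx":25,"ty":0,"tz":-24,"wx":0,"wy":0,"wz":0},{"grip":85,"tx":0,"ty":0,"tz":0,"wx":0,"wy":-0.12,"wz":0},{"grip":85,"tx":0,"ty":0,"tz":0,"wx":0,"wy":-0.12,"wz":0},{"grip":85,"tx":0,"ty":0,"tz":0,"wx":0,"wy":-0.115,"wz":0}]'; python3 h.py 440 -59 200 87;python3 -c "
from h import *
cap('wrist','w1.png');print(sense()['joints'].round(3))"
```

```text
time_s: 1.77
eef_pos: [396.4, 34.1, 197.9]
ee_rot: [0.707, -0.707, 0.017, -0.017]
force: [0.3, 0.2, 1.0]
grip_width: 0.993
t 1.77 pos [396.4  34.1 197.9] phi 87.2 g 84.8 F [0.3 0.2 1. ] q6 -1.73 tilt 0.01
 tool d [ 48.1  -2.1 -90.8] rows 3.0
 wy 0.004 rows 1.0
[-0.21   0.027  1.841  0.     1.274 -1.74 ]
```

View pics/w1.png

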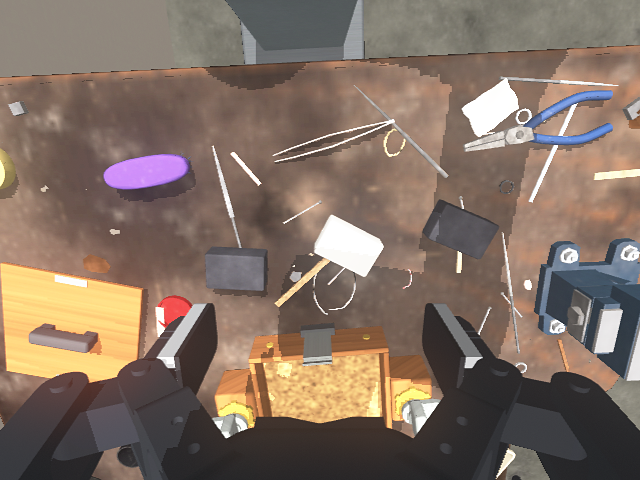

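The wrist view is clear: S1 at (237,269), S2 at (461,228), the white look-alike at (349,245), the case at (318,380), the lid handle at (63,338) and the vise at (600,310). I'll zoom in for the corners.

Run:
```python
from h import *
a=cv2.imread('pics/w1.png')
cv2.imwrite('pics/c5.png',np.hstack([cv2.resize(a[230:310,190:285],None,fx=4.2,fy=5,interpolation=cv2.INTER_CUBIC),cv2.resize(a[185:265,415:510],None,fx=4.2,fy=5,interpolation=cv2.INTER_CUBIC)]))
```

```text
(no output)
```

View pics/c5.png

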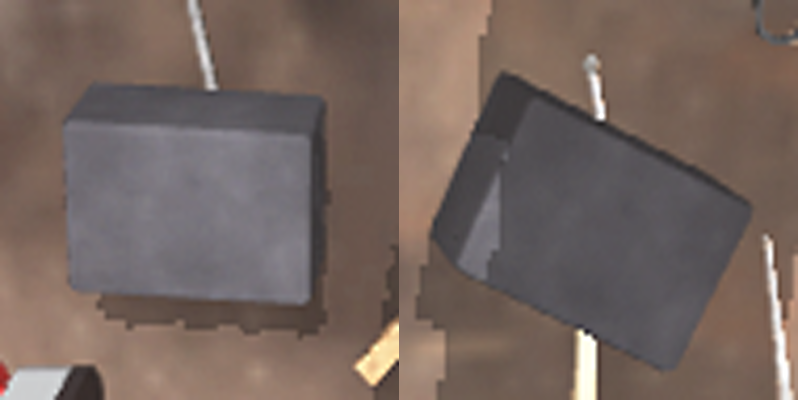

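Run:
```python
from h import *
w=cap('wrist'); a=cap('scene')
print('cam',(-w['R'].T@w['t']).round(1))
def quad(nm,d,pts,z):
    P=np.array([onz(d,*p,z) for p in pts]); e=np.diff(np.vstack([P,P[:1]]),axis=0)
    print(nm,P.mean(0).round(1),np.linalg.norm(e,axis=1).round(1),np.degrees(np.arctan2(e[:,1],e[:,0])).round(1))
    return np.mean(pts,axis=0)
f1=lambda p:(190+p[0]/4.2,230+p[1]/5); f2=lambda p:(415+(p[0]-399)/4.2,185+p[1]/5)
m1=quad('S1',w,[f1(p) for p in [(65,122),(312,135),(310,303),(70,290)]],26)
m2=quad('S2',w,[f2(p) for p in [(535,97),(750,208),(670,370),(458,268)]],26)
c1=lambda p:(240+p[0]/5, 120+p[1]/4.2)
s1=np.mean([c1(p) for p in [(90,463),(225,392),(285,455),(150,525)]],axis=0)
s2=np.mean([c1(p) for p in [(527,118),(677,84),(698,143),(545,170)]],axis=0)
print(tri(w,m1,a,s1)); print(tri(w,m2,a,s2))
```

```text
cam [318.   35.5 373.9]
S1 [464.4 -59.2  26. ] [60.7 38.4 60.8 38.3] [ 84.9  -5.8 -95.2 174. ]
S2 [429.9 177.3  26. ] [58.7 37.8 58.8 38.5] [  64.8  -24.8 -114.6  155. ]
(array([465.29378484, -59.39429001,  23.78347782]), np.float64(0.9373656082575345))
(array([431.33060319, 179.26273564,  20.3367834 ]), np.float64(0.3290175095038969))
```

```bash
python3 h.py 465 -59.3 60 84.9
```

```text
t 1.92 pos [396.2  34.7 198. ] phi 86.8 g 85.0 F [-0.8 -0.1  0.1] q6 -1.72 tilt 0.0
 tool d [ 73.9 138.  -90. ] rows 6.0
 wy 0.033 rows 1.0
```

```bash
python3 -m handwheel '[{"grip":85,"tx":18.5,"ty":0,"tz":-22.5,"wx":0,"wy":0,"wz":0},{"grip":85,"tx":18.5,"ty":10,"tz":-22.5,"wx":0,"wy":0,"wz":0},{"grip":85,"tx":18.5,"ty":20,"tz":-22.5,"wx":0,"wy":0,"wz":0},{"grip":85,"tx":18.5,"ty":30,"tz":-22.5,"wx":0,"wy":0,"wz":0},{"grip":85,"tx":0,"ty":38,"tz":0,"wx":0,"wy":0.033,"wz":0},{"grip":85,"tx":0,"ty":38,"tz":0,"wx":0,"wy":0,"wz":0},{"grip":85,"tx":0,"ty":0,"tz":0,"wx":0,"wy":0,"wz":0}]'; python3 h.py 465 -59.3 3 84.9;python3 -c "
from h import *
cap('wrist','w2.png');cap('side','s2.png')"
```

```text
time_s: 2.5
eef_pos: [461.6, -57.8, 56.5]
ee_rot: [0.708, -0.705, 0.036, -0.028]
force: [-1.2, 1.9, -0.2]
grip_width: 0.998
t 2.5 pos [461.6 -57.8  56.5] phi 84.9 g 85.2 F [-1.2  1.9 -0.2] q6 -1.86 tilt 0.67
 tool d [ 4.1 53.4 -1.4] rows 2.0
 wy -0.001 rows 1.0
```

View pics/w2.png

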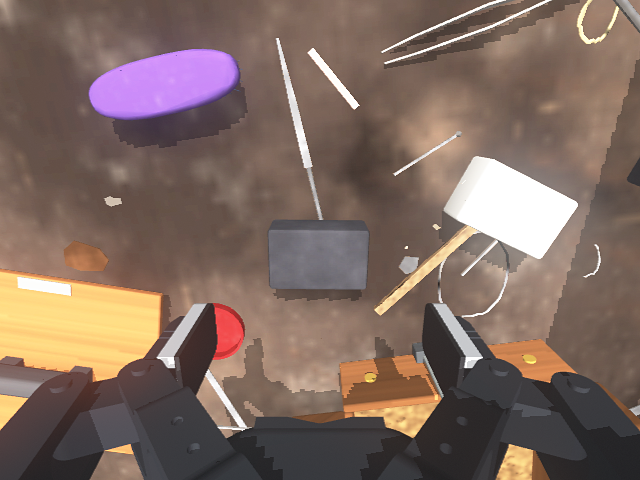

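```bash
python3 - <<'E'
from h import *
w=cap('wrist')
P=[onz(w,*p,26) for p in [(270,229),(368,229),(367,289),(269,289)]]
print(np.round(P,1),np.mean(P,axis=0)); to(np.mean(P,axis=0)[0],np.mean(P,axis=0)[1],3,84.9)
E
python3 -m handwheel '[{"grip":85,"tx":2,"ty":20,"tz":-0.7,"wx":0,"wy":0,"wz":0},{"grip":85,"tx":2,"ty":20,"tz":-0.7,"wx":0,"wy":0,"wz":0},{"grip":85,"tx":0,"ty":0,"tz":0,"wx":0,"wy":0,"wz":0}]';python3 h.py 465 -59.3 3 84.9
```

```text
[[446.8 -89.8  26. ]
 [452.1 -29.6  26. ]
 [492.7 -32.1  26. ]
 [487.2 -95.7  26. ]] [469.69210336 -61.82960665  26.        ]
t 2.65 pos [466.3 -59.1  63.9] phi 85.0 g 85.0 F [0.1 0.1 0.5] q6 -1.86 tilt 0.13
 tool d [ 3.5 61.  -2.4] rows 2.0
 wy 0.002 rows 1.0
time_s: 2.9
eef_pos: [469.3, -60.6, 22.1]
ee_rot: [0.706, -0.706, 0.031, -0.03]
force: [-0.9, 0.5, -0.4]
grip_width: 1.001
t 2.9 pos [469.3 -60.6  22.1] phi 85.1 g 85.5 F [-0.9  0.5 -0.4] q6 -1.86 tilt 0.01
 tool d [-4.4 19.1  0.9] rows 1.0
 wy 0.003 rows 1.0
```

```bash
python3 -m handwheel '[{"grip":85,"tx":-1.5,"ty":10,"tz":0,"wx":0,"wy":0,"wz":0},{"grip":85,"tx":0,"ty":9,"tz":0,"wx":0,"wy":0,"wz":0},{"grip":85,"tx":0,"ty":0,"tz":0,"wx":0,"wy":0,"wz":0}]' 50;python3 h.py 467 -60 3 84.9;python3 -m handwheel '[{"grip":50,"tx":0,"ty":0,"tz":0,"wx":0,"wy":0,"wz":0},{"grip":50,"tx":0,"ty":0,"tz":0,"wx":0,"wy":0,"wz":0},{"grip":50,"tx":0,"ty":0,"tz":0,"wx":0,"wy":0,"wz":0},{"grip":50,"tx":0,"ty":0,"tz":0,"wx":0,"wy":0,"wz":0},{"grip":50,"tx":0,"ty":0,"tz":0,"wx":0,"wy":0,"wz":0}]' 50;python3 h.py 467 -60 3 84.9;python3 -c "
from h import *
cap('wrist','w3.png');cap('side','s3.png')"
```

```text
time_s: 3.15
eef_pos: [467.9, -60.5, 3.6]
ee_rot: [-0.706, 0.707, -0.03, 0.031]
force: [0.0, 0.2, 0.2]
grip_width: 0.998
t 3.15 pos [467.9 -60.5   3.6] phi 85.1 g 85.2 F [0.  0.2 0.2] q6 -1.86 tilt 0.03
 tool d [-1.   0.6  0.5] rows 1.0
 wy 0.003 rows 1.0
time_s: 3.57
eef_pos: [467.9, -60.7, 3.4]
ee_rot: [-0.706, 0.707, -0.03, 0.031]
force: [0.4, 0.4, -0.7]
grip_width: 0.587
t 3.57 pos [467.9 -60.7   3.4] phi 85.1 g 50.1 F [ 0.4  0.4 -0.7] q6 -1.86 tilt 0.03
 tool d [-1.   0.4  0.6] rows 1.0
 wy 0.003 rows 1.0
```

View pics/w3.png

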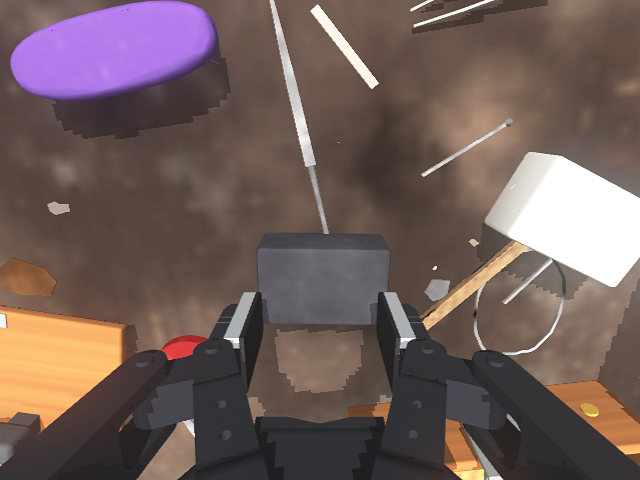

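Run:
```python
from h import *
w=cap('wrist');p,R,s=pose()
for z in (0,10,20,30,40): print(z,proj(w,p+R@np.array([0,-z,25])).round(),proj(w,p+R@np.array([0,-z,-25])).round())
print([onz(w,*q,26).round(1) for q in [(259,249),(388,250),(388,324),(263,324)]])
print((-w['R'].T@w['t']-p).round(1))
a=cap('scene');im=a['img'];cv2.imwrite('pics/c6.png',cv2.resize(im[170:290,210:350],None,fx=5,fy=5))
b=cap('side');im=b['img'];cv2.imwrite('pics/c7.png',cv2.resize(im[200:320,270:430],None,fx=5,fy=5))
```

```text
0 [370. 276.] [276. 276.]
10 [373. 285.] [274. 285.]
20 [376. 293.] [272. 293.]
30 [379. 303.] [269. 303.]
40 [383. 315.] [266. 315.]
[array([441.6, -87.9,  26. ]), array([447.1, -29.8,  26. ]), array([485.3, -30.8,  26. ]), array([480.1, -91.3,  26. ])]
[-78.1   4.6 176. ]
```

View pics/c6.png

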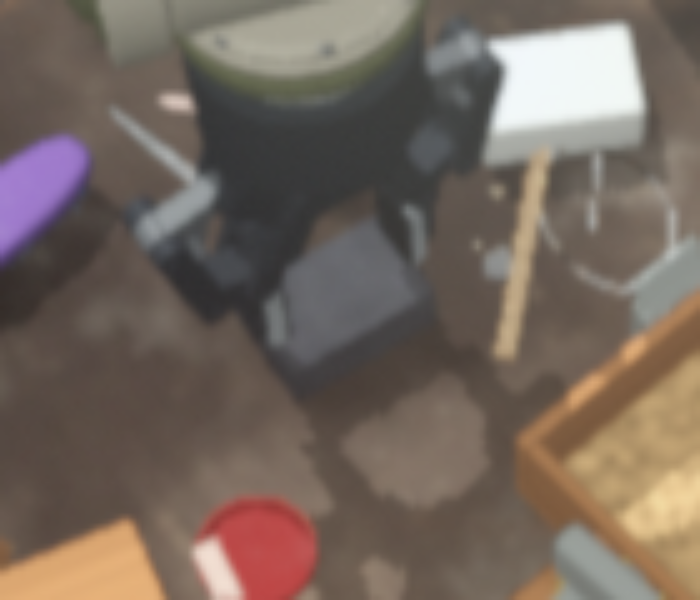

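View pics/c7.png

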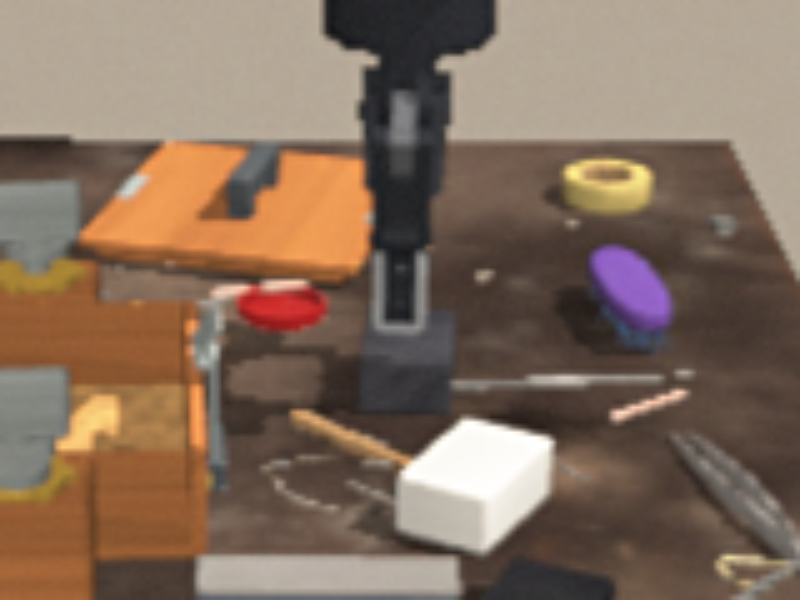

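Run:
```python
from h import *
b=cap('side'); a=cap('scene')
for y in (-30,-35,-40):
    o,r=ray(b,270+402/5,200+330/5); print(y,(o+r*(y-o[1])/r[1]).round(1))
# pad lower ends in scene
print(tri(b,(270+402/5,200+330/5),a,(210+418/5,170+262/5)))
for z in (10,20,30): print(onz(a,210+278/5,170+345/5,z).round(1),onz(a,210+418/5,170+258/5,z).round(1))
d=a
def c(p): return (210+p[0]/5,170+p[1]/5)
print('top corner near', onz(a,*c((297,370)),26), onz(a,*c((430,300)),26))
print('bottom', onz(a,*c((305,390)),0), onz(a,*c((435,318)),0))
```

```text
-30 [469.3 -30.   39. ]
-35 [469.  -35.   36.8]
-40 [468.7 -40.   34.6]
(array([473.56208611, -31.35820519,  36.31185651]), np.float64(9.600742774477071))
[461.4 -84.5  10. ] [465.5 -22.2  10. ]
[466.  -86.9  20. ] [470.1 -25.3  20. ]
[470.6 -89.3  30. ] [474.6 -28.4  30. ]
top corner near [481.10937279 -89.20089486  26.        ] [489.25693405 -34.62821112  26.        ]
bottom [477.9534302  -85.61095971   0.        ] [485.04815441 -30.03141913   0.        ]
```

```bash
python3 -m handwheel '[{"grip":50,"tx":0,"ty":-20,"tz":0,"wx":0,"wy":0,"wz":0},{"grip":0,"tx":0,"ty":-20,"tz":0,"wx":0,"wy":0,"wz":0},{"grip":0,"tx":0,"ty":0,"tz":0,"wx":0,"wy":0,"wz":0},{"grip":0,"tx":0,"ty":0,"tz":0,"wx":0,"wy":0,"wz":0},{"grip":0,"tx":0,"ty":0,"tz":0,"wx":0,"wy":0,"wz":0},{"grip":0,"tx":0,"ty":0,"tz":0,"wx":0,"wy":0,"wz":0}]' 50;python3 - <<'E'
from h import *
a=cap('scene');b=cap('side');w=cap('wrist','w4.png');p,R,s=pose(); print(p.round(1),s['grip_width'])
for n,d in (('scene',a),('side',b)):
    im=d['img'].copy(); u=proj(d,p); u2=proj(d,p+[0,0,19]); print(n,u.round(1),u2.round(1))
    x,y=int(u[0])-60,int(u[1])-60
    c=cv2.resize(im[y:y+110,x:x+120],None,fx=5,fy=5,interpolation=cv2.INTER_CUBIC)
    for q,col in ((u,(0,255,0)),(u2,(0,0,255))): cv2.circle(c,(int((q[0]-x)*5),int((q[1]-y)*5)),4,col,1)
    cv2.imwrite(f'pics/{n}4.png',c)
E
```

```text
time_s: 4.42
eef_pos: [467.2, -60.4, 42.3]
ee_rot: [0.707, -0.706, 0.031, -0.03]
force: [-0.3, 0.1, 0.2]
grip_width: 0.003
[467.4 -60.5  42.5] 0.0018553328391192948
scene [276.8 225.5] [276.1 220.4]
side [350.6 259. ] [350.8 251. ]
```

View pics/scene4.png

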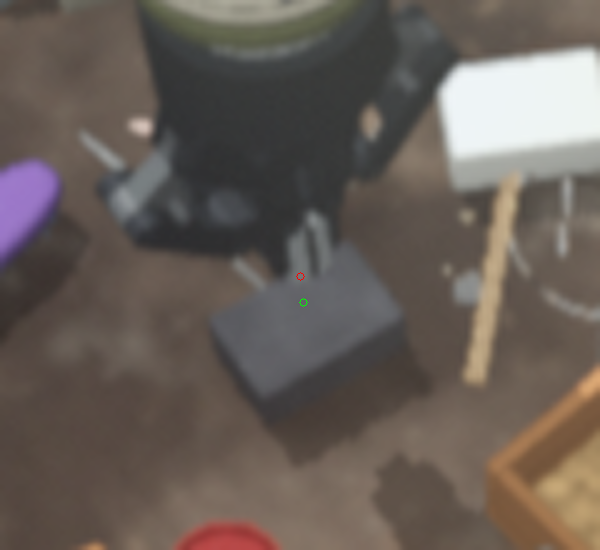

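View pics/side4.png

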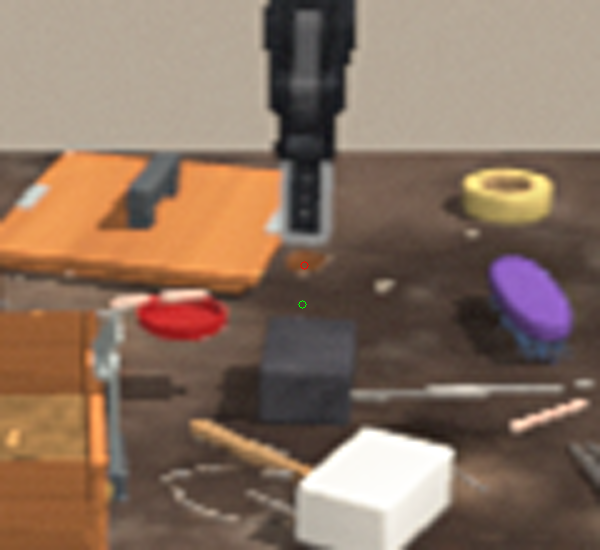

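View pics/w4.png

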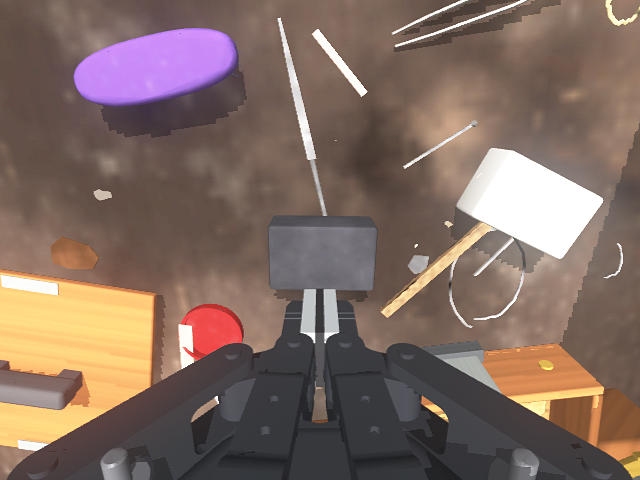

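Run:
```python
from h import *
a=cap('scene');b=cap('side');w=cap('wrist');p,R,s=pose()
ua=proj(a,p);ub=proj(b,p)
ca=lambda q:(int(ua[0])-60+q[0]/5,int(ua[1])-60+q[1]/5); cb=lambda q:(int(ub[0])-60+q[0]/5,int(ub[1])-60+q[1]/5)
print(p.round(1))
# +x edge bottom of pads: side left corner (283,243), -x edge right corner (328,245)
for nm,A,B in (('+x/-x?',(312,277),(305,245)),):
    print(tri(a,ca(A),b,cb(B)))
# side: assume y=-60
for q in ((283,240),(328,244),(305,245)):
    o,r=ray(b,*cb(q)); print('side',(o+r*(-60.5-o[1])/r[1]).round(1))
for q in ((320,290),):
    o,r=ray(w,*q); 
    for x in (456,467): print('wrist',(o+r*(x-o[0])/r[0]).round(1))
for q in ((303,275),(312,277),(325,272)):
    o,r=ray(a,*ca(q)); print('scene',(o+r*(-60.5-o[1])/r[1]).round(1))
```

```text
[467.6 -60.6  42.8]
(array([470.27324238, -59.75312955,  69.79721755]), np.float64(6.711904136404018))
side [476.9 -60.5  73.3]
side [457.1 -60.5  71.5]
side [467.2 -60.5  71. ]
wrist [456.  -61.4  82.2]
wrist [467.  -62.3  59.6]
scene [469.3 -60.5  65.5]
scene [475.1 -60.5  72.2]
scene [484.  -60.5  88.2]
```

The pictures show the closed pad tips at z≈71 mm while the reported TCP is 42.5. The real finger ends are about 28 mm behind the reported TCP (side view 71–73, scene ≈70), so I'll allow for that and go down with force checks.

```bash
python3 -m handwheel '[{"grip":85,"tx":0,"ty":0,"tz":0,"wx":0,"wy":0,"wz":0},{"grip":85,"tx":0,"ty":0,"tz":0,"wx":0,"wy":0,"wz":0},{"grip":85,"tx":0,"ty":0,"tz":0,"wx":0,"wy":0,"wz":0},{"grip":85,"tx":0,"ty":0,"tz":0,"wx":0,"wy":0,"wz":0},{"grip":85,"tx":0,"ty":25,"tz":0,"wx":0,"wy":0,"wz":0},{"grip":85,"tx":0,"ty":25,"tz":0,"wx":0,"wy":0,"wz":0},{"grip":85,"tx":0,"ty":0,"tz":0,"wx":0,"wy":0,"wz":0},{"grip":85,"tx":0,"ty":0,"tz":0,"wx":0,"wy":0,"wz":0}]' 50;python3 h.py 467 -60 -28 84.9;python3 -m handwheel '[{"grip":85,"tx":0,"ty":7,"tz":0,"wx":0,"wy":0,"wz":0},{"grip":85,"tx":0,"ty":7,"tz":0,"wx":0,"wy":0,"wz":0},{"grip":85,"tx":0,"ty":0,"tz":0,"wx":0,"wy":0,"wz":0}]';python3 h.py 467 -60 -28 84.9; python3 -c "
from h import *
b=cap('side');im=b['img'];cv2.imwrite('pics/c8.png',cv2.resize(im[200:320,270:430],None,fx=5,fy=5))"
```

```text
time_s: 5.38
eef_pos: [467.2, -60.4, -7.1]
ee_rot: [0.707, -0.706, 0.031, -0.03]
force: [-0.3, -0.0, 0.8]
grip_width: 0.998
t 5.38 pos [467.2 -60.4  -7.1] phi 85.1 g 85.2 F [-0.3 -0.   0.8] q6 -1.86 tilt 0.12
 tool d [-0.2 20.9  0.4] rows 1.0
 wy 0.003 rows 1.0
time_s: 5.63
eef_pos: [467.5, -60.5, -21.3]
ee_rot: [0.707, -0.706, 0.03, -0.03]
force: [-0.1, 0.2, 0.6]
grip_width: 0.997
t 5.63 pos [467.5 -60.5 -21.3] phi 85.1 g 85.1 F [-0.1  0.2  0.6] q6 -1.86 tilt 0.03
 tool d [-0.6  6.7  0.5] rows 1.0
 wy 0.003 rows 1.0
```

View pics/c8.png

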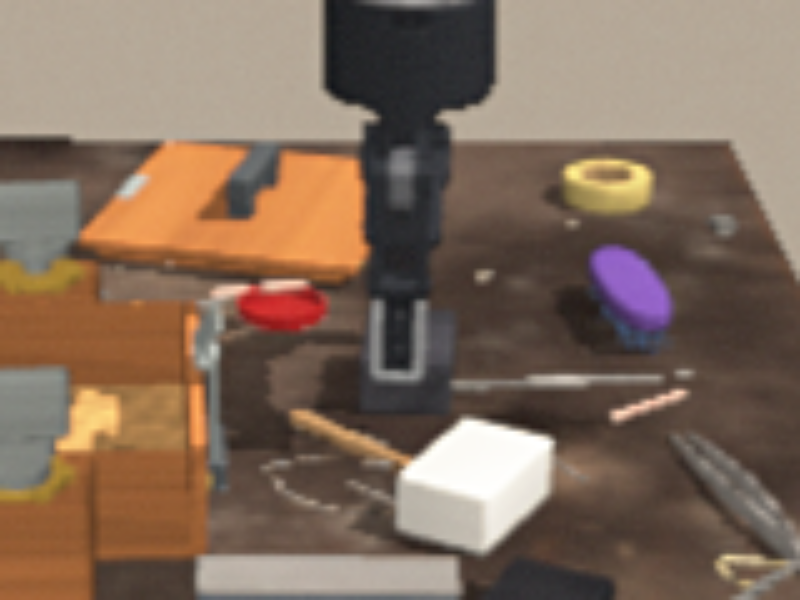

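```bash
python3 -m handwheel '[{"grip":85,"tx":-2,"ty":5,"tz":0,"wx":0,"wy":0,"wz":0},{"grip":55,"tx":0,"ty":0,"tz":0,"wx":0,"wy":0,"wz":0},{"grip":55,"tx":0,"ty":0,"tz":0,"wx":0,"wy":0,"wz":0},{"grip":55,"tx":0,"ty":0,"tz":0,"wx":0,"wy":0,"wz":0},{"grip":55,"tx":0,"ty":0,"tz":0,"wx":0,"wy":0,"wz":0},{"grip":55,"tx":0,"ty":0,"tz":0,"wx":0,"wy":0,"wz":0}]' 60;python3 h.py 467 -60 60 84.9
```

```text
time_s: 6.18
eef_pos: [465.8, -60.4, -25.4]
ee_rot: [-0.706, 0.706, -0.03, 0.03]
force: [-2.1, 1.3, 5.4]
grip_width: 0.707
t 6.18 pos [465.8 -60.4 -25.4] phi 85.1 g 60.4 F [-2.1  1.3  5.4] q6 -1.86 tilt 0.02
 tool d [  1.1 -85.4   0.5] rows 3.0
 wy 0.003 rows 1.0
```

```bash
python3 -m handwheel '[{"grip":55,"tx":0,"ty":-30,"tz":0,"wx":0,"wy":0,"wz":0},{"grip":55,"tx":0,"ty":-35,"tz":0,"wx":0,"wy":0,"wz":0},{"grip":55,"tx":0,"ty":-35,"tz":0,"wx":0,"wy":0,"wz":0},{"grip":55,"tx":0,"ty":-25,"tz":0,"wx":0,"wy":0,"wz":0},{"grip":55,"tx":0,"ty":0,"tz":0,"wx":0,"wy":0,"wz":0}]' 60;python3 h.py 627 -1.5 100 2.2;python3 -c "
from h import *
cap('wrist','w5.png')"
```

```text
time_s: 6.6
eef_pos: [468.1, -61.3, 103.8]
ee_rot: [-0.705, 0.707, -0.027, 0.033]
force: [0.5, 0.3, -1.2]
grip_width: 0.707
t 6.6 pos [468.1 -61.3 103.8] phi 85.1 g 60.4 F [ 0.5  0.3 -1.2] q6 -1.86 tilt 0.51
 tool d [153.2   4.9  73.1] rows 5.0
 wy 1.447 rows 13.0
```

View pics/w5.png

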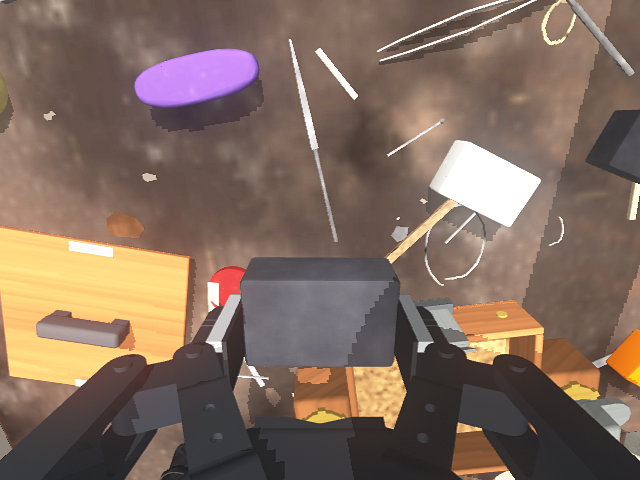

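```bash
python3 -m handwheel '[{"grip":55,"tx":30.5,"ty":0,"tz":14.6,"wx":0,"wy":0,"wz":0},{"grip":55,"tx":30.5,"ty":0,"tz":14.6,"wx":0,"wy":0,"wz":0},{"grip":55,"tx":30.5,"ty":0,"tz":14.6,"wx":0,"wy":0,"wz":0},{"grip":55,"tx":30.5,"ty":0,"tz":14.6,"wx":0,"wy":0,"wz":0},{"grip":55,"tx":30.5,"ty":0,"tz":14.6,"wx":0,"wy":0,"wz":0},{"grip":55,"tx":0,"ty":0,"tz":0,"wx":0,"wy":0.12,"wz":0},{"grip":55,"tx":0,"ty":0,"tz":0,"wx":0,"wy":0.12,"wz":0},{"grip":55,"tx":0,"ty":0,"tz":0,"wx":0,"wy":0.12,"wz":0},{"grip":55,"tx":0,"ty":0,"tz":0,"wx":0,"wy":0.12,"wz":0},{"grip":55,"tx":0,"ty":0,"tz":0,"wx":0,"wy":0.12,"wz":0}]' 60;python3 -m handwheel '[{"grip":55,"tx":0,"ty":0,"tz":0,"wx":0,"wy":0.12,"wz":0},{"grip":55,"tx":0,"ty":0,"tz":0,"wx":0,"wy":0.12,"wz":0},{"grip":55,"tx":0,"ty":0,"tz":0,"wx":0,"wy":0.12,"wz":0},{"grip":55,"tx":0,"ty":0,"tz":0,"wx":0,"wy":0.12,"wz":0},{"grip":55,"tx":0,"ty":0,"tz":0,"wx":0,"wy":0.12,"wz":0},{"grip":55,"tx":0,"ty":0,"tz":0,"wx":0,"wy":0.12,"wz":0},{"grip":55,"tx":0,"ty":0,"tz":0,"wx":0,"wy":0.12,"wz":0},{"grip":55,"tx":0,"ty":0,"tz":0,"wx":0,"wy":0,"wz":0},{"grip":55,"tx":0,"ty":0,"tz":0,"wx":0,"wy":0,"wz":0}]'
python3 h.py 627 -1.5 100 2.2;python3 -c "
from h import *
cap('wrist','w6.png')"
```

```text
time_s: 7.48
eef_pos: [623.1, -0.6, 96.8]
ee_rot: [-0.665, 0.665, -0.241, 0.239]
force: [0.5, 0.0, -2.4]
grip_width: 0.71
time_s: 8.23
eef_pos: [623.3, -0.7, 97.6]
ee_rot: [-0.512, 0.512, -0.488, 0.487]
force: [0.3, 0.1, -1.4]
grip_width: 0.709
t 8.23 pos [623.3  -0.7  97.6] phi 2.8 g 60.5 F [ 0.3  0.1 -1.4] q6 -0.24 tilt 0.14
 tool d [ 1.  -2.5  3.6] rows 1.0
 wy 0.01 rows 1.0
```

View pics/w6.png

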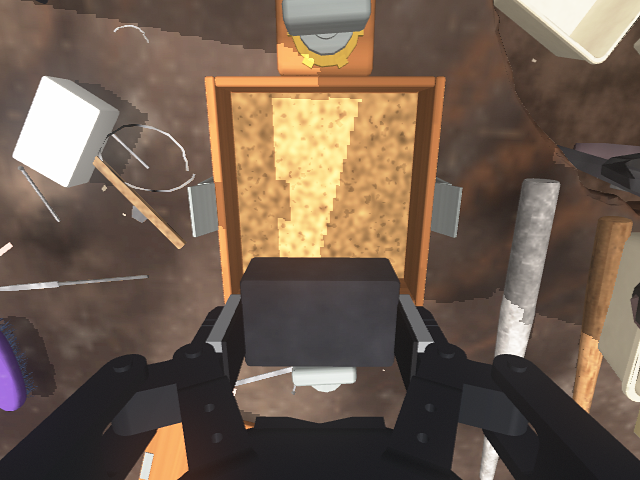

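Run:
```python
from h import *
w=cap('wrist');p,R,s=pose()
print('rim',[onz(w,*q,45).round(1)[:2] for q in [(206,77),(445,77),(220,300),(428,300)]])
print('inner floor far',[onz(w,*q,7).round(1)[:2] for q in [(231,92),(418,94)]])
print('clips',[onz(w,*q,70).round(1)[:2] for q in [(189,187),(190,236),(462,184),(460,236)]])
P=np.array([onz(w,*q,p[2]+25.4+26) for q in [(245,281),(396,281),(399,363),(242,363)]]);print('stone',P.round(1)[:,:2],P.mean(0).round(1))
```

```text
rim [array([551.7,  97.4]), array([691.5, 104.2]), array([554.7, -48. ]), array([702. , -40.6])]
inner floor far [array([557.2,  92.4]), array([686.4,  97.3])]
clips [array([546.7,  36.6]), array([545.4,   7.2]), array([702. ,  45.9]), array([706.1,  15.1])]
stone [[594.2  16.8]
 [651.2  19.7]
 [656.6 -16.8]
 [592.4 -20. ]] [ 6.236e+02 -1.000e-01  1.496e+02]
```

```bash
python3 -m handwheel '[{"grip":55,"tx":3,"ty":20,"tz":3,"wx":0,"wy":0.005,"wz":0},{"grip":55,"tx":0,"ty":25,"tz":0,"wx":0,"wy":0,"wz":0},{"grip":55,"tx":0,"ty":25,"tz":0,"wx":0,"wy":0,"wz":0},{"grip":55,"tx":0,"ty":20,"tz":0,"wx":0,"wy":0,"wz":0},{"grip":55,"tx":0,"ty":15,"tz":0,"wx":0,"wy":0,"wz":0},{"grip":55,"tx":0,"ty":0,"tz":0,"wx":0,"wy":0,"wz":0},{"grip":55,"tx":0,"ty":0,"tz":0,"wx":0,"wy":0,"wz":0}]';python3 h.py 626.5 -3.5 -17 2.5;python3 -c "
from h import *
cap('wrist','w7.png')"
```

```text
time_s: 8.92
eef_pos: [626.8, -3.6, -6.3]
ee_rot: [-0.51, 0.51, -0.49, 0.489]
force: [0.5, -0.4, -0.7]
grip_width: 0.707
t 8.92 pos [626.8  -3.6  -6.3] phi 2.4 g 60.4 F [ 0.5 -0.4 -0.7] q6 -0.23 tilt 0.07
 tool d [-0.1 10.7 -0.3] rows 1.0
 wy -0.002 rows 1.0
```

View pics/w7.png

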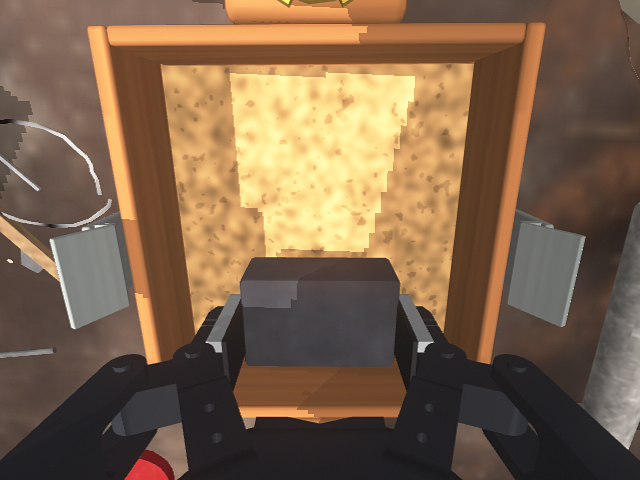

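```bash
python3 -m handwheel '[{"grip":55,"tx":0,"ty":8,"tz":0,"wx":0,"wy":0,"wz":0},{"grip":55,"tx":0,"ty":3,"tz":0,"wx":0,"wy":0,"wz":0},{"grip":55,"tx":0,"ty":0,"tz":0,"wx":0,"wy":0,"wz":0}]';python3 -m handwheel '[{"grip":74,"tx":0,"ty":0,"tz":0,"wx":0,"wy":0,"wz":0},{"grip":74,"tx":0,"ty":0,"tz":0,"wx":0,"wy":0,"wz":0},{"grip":74,"tx":0,"ty":0,"tz":0,"wx":0,"wy":0,"wz":0},{"grip":74,"tx":0,"ty":-30,"tz":0,"wx":0,"wy":0,"wz":0},{"grip":85,"tx":0,"ty":-40,"tz":0,"wx":0,"wy":0,"wz":0},{"grip":85,"tx":0,"ty":-40,"tz":0,"wx":0,"wy":0,"wz":0},{"grip":85,"tx":0,"ty":-40,"tz":0,"wx":0,"wy":0,"wz":0},{"grip":85,"tx":0,"ty":-40,"tz":0,"wx":0,"wy":0,"wz":0},{"grip":85,"tx":0,"ty":0,"tz":0,"wx":0,"wy":0,"wz":0}]';python3 h.py 432 178 100 64.9;python3 -c "
from h import *
cap('wrist','w8.png');cap('scene','s8.png')"
```

```text
time_s: 9.22
eef_pos: [626.8, -3.6, -17.3]
ee_rot: [-0.51, 0.51, -0.49, 0.49]
force: [-0.1, 0.1, -1.3]
grip_width: 0.706
time_s: 9.97
eef_pos: [630.2, -4.1, 182.5]
ee_rot: [0.513, -0.507, 0.485, -0.494]
force: [0.2, -0.3, 0.1]
grip_width: 0.999
t 9.97 pos [630.2  -4.1 182.5] phi 2.3 g 85.3 F [ 0.2 -0.3  0.1] q6 -0.23 tilt 0.85
 tool d [-190.2   79.1 -191.9] rows 9.0
 wy -1.092 rows 10.0
```

View pics/w8.png

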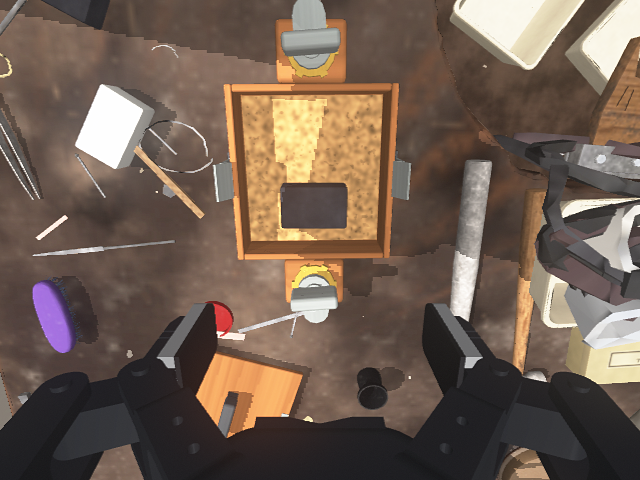

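View pics/s8.png

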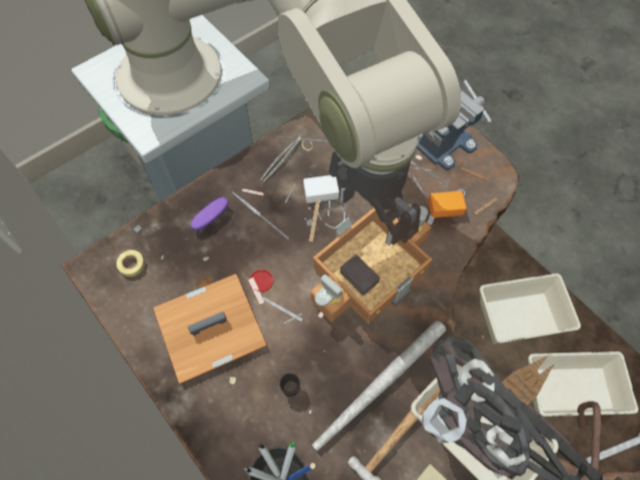

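Run:
```python
from h import *
w=cap('wrist','w8b.png');p,R,s=pose()
im=w['img']; cv2.imwrite('pics/c9.png',cv2.resize(im[0:330,205:415],None,fx=1.8,fy=1.8,interpolation=cv2.INTER_CUBIC))
for z in (43,45): 
    P=np.array([onz(w,*q,z) for q in [(225,85),(398,84),(391,258),(239,260)]]); e=np.diff(np.vstack([P,P[:1]]),axis=0)
    print(P.mean(0).round(1),np.linalg.norm(e,axis=1).round(1),np.degrees(np.arctan2(e[:,1],e[:,0])).round(1))
```

```text
[621.4  26.6  43. ] [137.  147.6 139.6 148.5] [   2.6  -86.4 -177.    92.6]
[621.5  26.9  45. ] [136.1 146.6 138.7 147.6] [   2.6  -86.4 -177.    92.6]
```

View pics/c9.png

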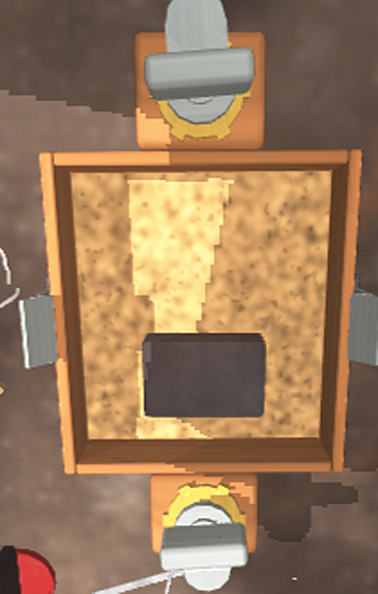

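```bash
python3 - <<'E'
from h import *
w=cap('wrist');p,R,s=pose()
f=lambda q:(205+q[0]/1.8,q[1]/1.8)
for nm,qs,z in (('rim out',[(40,153),(360,151),(348,472),(66,473)],45),('rim in',[(54,167),(348,164),(337,463),(76,463)],45),('clips',[(20,298),(25,370),(378,365),(378,295)],70),('stone',[(144,346),(265,345),(264,416),(145,417)],33)):
    P=np.array([onz(w,*f(q),z) for q in qs]); e=np.diff(np.vstack([P,P[:1]]),axis=0)
    print(nm,P.mean(0).round(1),np.linalg.norm(e,axis=1).round(1),np.degrees(np.arctan2(e[:,1],e[:,0])).round(1))
P=[onz(w,*f(q),z) for q,z in [((200,50),91),((205,548),91)]]; print(np.round(P,1))
E
python3 h.py 432 178 100 64.9
```

```text
rim out [624.3  25.9  45. ] [139.  149.8 142.5 149.5] [   2.6  -85.9 -177.5   92.8]
rim in [624.4  25.8  45. ] [128.5 139.7 131.2 138.4] [   2.8  -86.1 -177.7   92.8]
clips [622.8  26.1  70. ] [ 31.3 155.4  30.4 152.4] [ -88.7    3.1   96.9 -177.2]
stone [625.9  -4.6  33. ] [59.7 36.6 60.8 36.6] [   2.8  -86.9 -177.2   91.4]
[[619.1 129.6  91. ]
 [628.7 -66.6  91. ]]
t 10.17 pos [626.5  -3.6 171.9] phi 2.3 g 84.9 F [ 0.4 -0.6 -1.2] q6 -0.23 tilt 0.11
 tool d [-189.2   72.4 -187. ] rows 8.0
 wy -1.093 rows 10.0
```

```bash
python3 -m handwheel '[{"grip":85,"tx":-23.6,"ty":0,"tz":-23.4,"wx":0,"wy":0,"wz":0},{"grip":85,"tx":-23.6,"ty":0,"tz":-23.4,"wx":0,"wy":0,"wz":0},{"grip":85,"tx":-23.6,"ty":0,"tz":-23.4,"wx":0,"wy":0,"wz":0},{"grip":85,"tx":-23.6,"ty":0,"tz":-23.4,"wx":0,"wy":0,"wz":0},{"grip":85,"tx":-23.6,"ty":0,"tz":-23.4,"wx":0,"wy":0,"wz":0},{"grip":85,"tx":-23.6,"ty":0,"tz":-23.4,"wx":0,"wy":0,"wz":0},{"grip":85,"tx":-23.6,"ty":0,"tz":-23.4,"wx":0,"wy":0,"wz":0},{"grip":85,"tx":-23.6,"ty":0,"tz":-23.4,"wx":0,"wy":0,"wz":0},{"grip":85,"tx":0,"ty":0,"tz":0,"wx":0,"wy":-0.12,"wz":0},{"grip":85,"tx":0,"ty":0,"tz":0,"wx":0,"wy":-0.12,"wz":0}]';python3 -m handwheel '[{"grip":85,"tx":0,"ty":5,"tz":0,"wx":0,"wy":-0.12,"wz":0},{"grip":85,"tx":0,"ty":10,"tz":0,"wx":0,"wy":-0.12,"wz":0},{"grip":85,"tx":0,"ty":10,"tz":0,"wx":0,"wy":-0.12,"wz":0},{"grip":85,"tx":0,"ty":15,"tz":0,"wx":0,"wy":-0.12,"wz":0},{"grip":85,"tx":0,"ty":15,"tz":0,"wx":0,"wy":-0.12,"wz":0},{"grip":85,"tx":0,"ty":15,"tz":0,"wx":0,"wy":-0.12,"wz":0},{"grip":85,"tx":0,"ty":0,"tz":0,"wx":0,"wy":-0.12,"wz":0},{"grip":85,"tx":0,"ty":0,"tz":0,"wx":0,"wy":0,"wz":0},{"grip":85,"tx":0,"ty":0,"tz":0,"wx":0,"wy":0,"wz":0}]';python3 h.py 432 178 100 64.9;python3 -c "
from h import *
cap('wrist','w9.png')"
```

```text
time_s: 11.0
eef_pos: [430.8, 178.5, 172.1]
ee_rot: [-0.566, 0.567, -0.424, 0.423]
force: [-0.1, 0.0, -0.2]
grip_width: 0.996
time_s: 11.75
eef_pos: [432.0, 177.4, 102.4]
ee_rot: [-0.689, 0.689, -0.16, 0.159]
force: [0.7, 0.6, 0.5]
grip_width: 0.995
t 11.75 pos [432.  177.4 102.4] phi 64.0 g 85.0 F [0.7 0.6 0.5] q6 -0.98 tilt 0.1
 tool d [-0.3  2.4  0.5] rows 1.0
 wy -0.016 rows 1.0
```

View pics/w9.png

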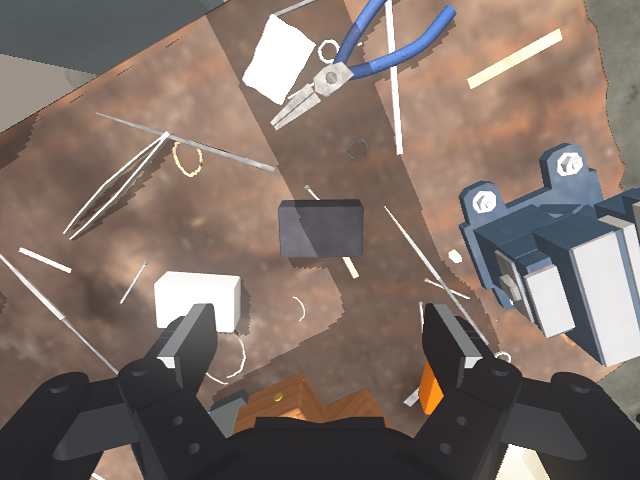

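Run:
```python
from h import *
w=cap('wrist');im=w['img'];cv2.imwrite('pics/c10.png',cv2.resize(im[180:280,260:380],None,fx=5,fy=5,interpolation=cv2.INTER_CUBIC))
P=np.array([onz(w,*q,26) for q in [(280,207),(362,208),(362,257),(280,256)]]); e=np.diff(np.vstack([P,P[:1]]),axis=0)
print(P.mean(0).round(1),np.linalg.norm(e,axis=1).round(1),np.degrees(np.arctan2(e[:,1],e[:,0])).round(1))
```

```text
[431.5 176.9  26. ] [59.1 37.7 61.7 37.7] [  63.2  -24.  -116.8  152. ]
```

View pics/c10.png

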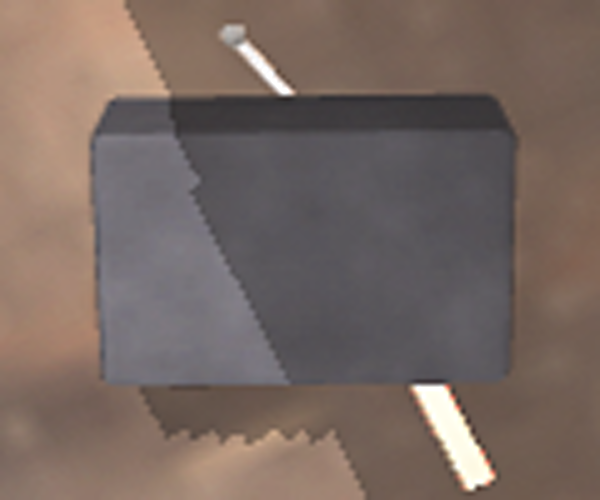

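```bash
python3 -m handwheel '[{"grip":85,"tx":0,"ty":25,"tz":0,"wx":0,"wy":0,"wz":0},{"grip":85,"tx":0,"ty":25,"tz":0,"wx":0,"wy":0,"wz":0},{"grip":85,"tx":0,"ty":25,"tz":0,"wx":0,"wy":0,"wz":0},{"grip":85,"tx":0,"ty":25,"tz":0,"wx":0,"wy":0,"wz":0},{"grip":85,"tx":0,"ty":15,"tz":0,"wx":0,"wy":0,"wz":0},{"grip":85,"tx":0,"ty":0,"tz":0,"wx":0,"wy":0,"wz":0},{"grip":85,"tx":0,"ty":0,"tz":0,"wx":0,"wy":0,"wz":0}]';python3 h.py 432 177 -25 63.7; python3 -m handwheel '[{"grip":85,"tx":0,"ty":11,"tz":0,"wx":0,"wy":0,"wz":0},{"grip":55,"tx":0,"ty":0,"tz":0,"wx":0,"wy":0,"wz":0},{"grip":55,"tx":0,"ty":0,"tz":0,"wx":0,"wy":0,"wz":0},{"grip":55,"tx":0,"ty":0,"tz":0,"wx":0,"wy":0,"wz":0},{"grip":55,"tx":0,"ty":0,"tz":0,"wx":0,"wy":0,"wz":0},{"grip":55,"tx":0,"ty":0,"tz":0,"wx":0,"wy":0,"wz":0}]' 60;python3 h.py 432 177 -25 63.7
```

```text
time_s: 12.43
eef_pos: [432.4, 177.5, -11.8]
ee_rot: [-0.689, 0.689, -0.159, 0.158]
force: [0.4, 0.2, -0.1]
grip_width: 0.993
t 12.43 pos [432.4 177.5 -11.8] phi 64.1 g 84.8 F [ 0.4  0.2 -0.1] q6 -0.98 tilt 0.04
 tool d [-0.1 13.2 -0.7] rows 1.0
 wy 0.007 rows 1.0
time_s: 12.93
eef_pos: [433.2, 177.6, -21.3]
ee_rot: [0.689, -0.689, 0.157, -0.159]
force: [-2.6, -0.3, 6.3]
grip_width: 0.7
t 12.93 pos [433.2 177.6 -21.3] phi 64.2 g 59.8 F [-2.6 -0.3  6.3] q6 -0.98 tilt 0.11
 tool d [-0.8  3.7 -1.1] rows 1.0
 wy 0.008 rows 1.0
```

```bash
python3 -m handwheel '[{"grip":55,"tx":0,"ty":-30,"tz":0,"wx":0,"wy":0,"wz":0},{"grip":55,"tx":0,"ty":-35,"tz":0,"wx":0,"wy":0,"wz":0},{"grip":55,"tx":0,"ty":-35,"tz":0,"wx":0,"wy":0,"wz":0},{"grip":55,"tx":0,"ty":-20,"tz":0,"wx":0,"wy":0,"wz":0},{"grip":55,"tx":0,"ty":0,"tz":0,"wx":0,"wy":0,"wz":0},{"grip":55,"tx":0,"ty":0,"tz":0,"wx":0,"wy":0,"wz":0}]' 60;python3 h.py 623.8 57 100 2.7;python3 -c "
from h import *
cap('wrist','w10.png')"
```

```text
time_s: 13.43
eef_pos: [432.8, 177.6, 98.2]
ee_rot: [0.69, -0.689, 0.157, -0.159]
force: [0.2, -0.0, -1.5]
grip_width: 0.705
t 13.43 pos [432.8 177.6  98.2] phi 64.2 g 60.2 F [ 0.2 -0.  -1.5] q6 -0.98 tilt 0.15
 tool d [224.5  -1.3 -25.3] rows 7.0
 wy 1.073 rows 9.0
```

View pics/w10.png

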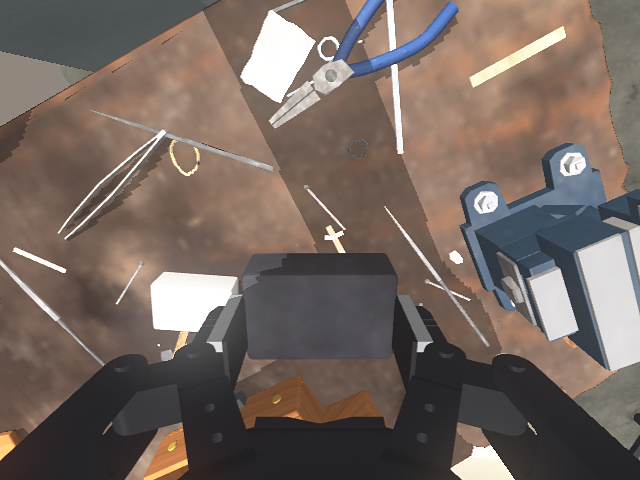

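```bash
python3 -m handwheel '[{"grip":55,"tx":32,"ty":0,"tz":-3.6,"wx":0,"wy":0,"wz":0},{"grip":55,"tx":32,"ty":0,"tz":-3.6,"wx":0,"wy":0,"wz":0},{"grip":55,"tx":32,"ty":0,"tz":-3.6,"wx":0,"wy":0,"wz":0},{"grip":55,"tx":32,"ty":0,"tz":-3.6,"wx":0,"wy":0,"wz":0},{"grip":55,"tx":32,"ty":0,"tz":-3.6,"wx":0,"wy":0,"wz":0},{"grip":55,"tx":32,"ty":0,"tz":-3.6,"wx":0,"wy":0,"wz":0},{"grip":55,"tx":32,"ty":0,"tz":-3.6,"wx":0,"wy":0,"wz":0},{"grip":55,"tx":0,"ty":0,"tz":0,"wx":0,"wy":0.12,"wz":0},{"grip":55,"tx":0,"ty":0,"tz":0,"wx":0,"wy":0.12,"wz":0},{"grip":55,"tx":0,"ty":0,"tz":0,"wx":0,"wy":0.12,"wz":0}]';python3 -m handwheel '[{"grip":55,"tx":0,"ty":0,"tz":0,"wx":0,"wy":0.12,"wz":0},{"grip":55,"tx":0,"ty":0,"tz":0,"wx":0,"wy":0.12,"wz":0},{"grip":55,"tx":0,"ty":0,"tz":0,"wx":0,"wy":0.12,"wz":0},{"grip":55,"tx":0,"ty":0,"tz":0,"wx":0,"wy":0.12,"wz":0},{"grip":55,"tx":0,"ty":0,"tz":0,"wx":0,"wy":0.12,"wz":0},{"grip":55,"tx":0,"ty":0,"tz":0,"wx":0,"wy":0.11,"wz":0},{"grip":55,"tx":0,"ty":0,"tz":0,"wx":0,"wy":0,"wz":0},{"grip":55,"tx":0,"ty":0,"tz":0,"wx":0,"wy":0,"wz":0}]';python3 h.py 623.8 57 -3 2.7;python3 -c "
from h import *
cap('wrist','w11.png')"
```

```text
time_s: 14.32
eef_pos: [622.3, 56.9, 94.5]
ee_rot: [-0.648, 0.649, -0.283, 0.28]
force: [0.0, -0.3, -0.9]
grip_width: 0.706
time_s: 14.98
eef_pos: [622.4, 57.3, 95.6]
ee_rot: [-0.513, 0.514, -0.487, 0.486]
force: [0.1, -0.9, -1.6]
grip_width: 0.702
t 14.98 pos [622.4  57.3  95.6] phi 3.0 g 60.0 F [ 0.1 -0.9 -1.6] q6 -0.15 tilt 0.15
 tool d [ 0.4 98.6  1.6] rows 3.0
 wy 0.006 rows 1.0
```

View pics/w11.png

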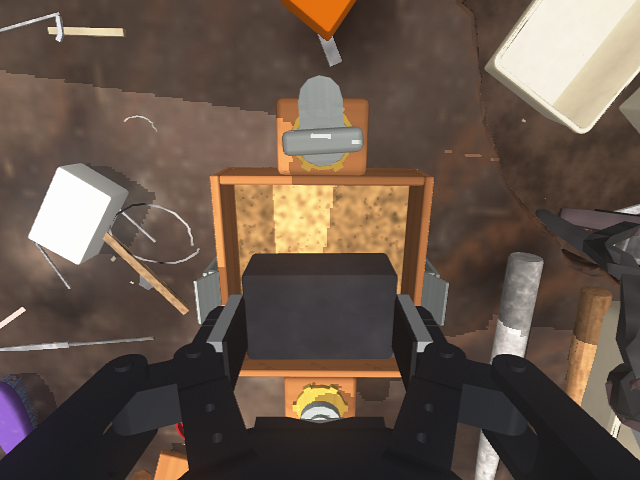

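```bash
python3 -m handwheel '[{"grip":55,"tx":0,"ty":20,"tz":1.5,"wx":0,"wy":0.005,"wz":0},{"grip":55,"tx":0,"ty":25,"tz":0,"wx":0,"wy":0,"wz":0},{"grip":55,"tx":0,"ty":25,"tz":0,"wx":0,"wy":0,"wz":0},{"grip":55,"tx":0,"ty":20,"tz":0,"wx":0,"wy":0,"wz":0},{"grip":55,"tx":0,"ty":12,"tz":0,"wx":0,"wy":0,"wz":0},{"grip":55,"tx":0,"ty":4,"tz":0,"wx":0,"wy":0,"wz":0},{"grip":55,"tx":0,"ty":0,"tz":0,"wx":0,"wy":0,"wz":0}]';python3 h.py 623.8 57 -14 2.7;python3 -c "
from h import *
cap('wrist','w12.png')"
```

```text
time_s: 15.62
eef_pos: [624.3, 57.4, -9.5]
ee_rot: [-0.511, 0.512, -0.489, 0.488]
force: [-0.4, -0.3, -2.0]
grip_width: 0.703
t 15.62 pos [624.3  57.4  -9.5] phi 2.6 g 60.0 F [-0.4 -0.3 -2. ] q6 -0.14 tilt 0.07
 tool d [ 0.3  4.5 -0.5] rows 1.0
 wy -0.001 rows 1.0
```

View pics/w12.png

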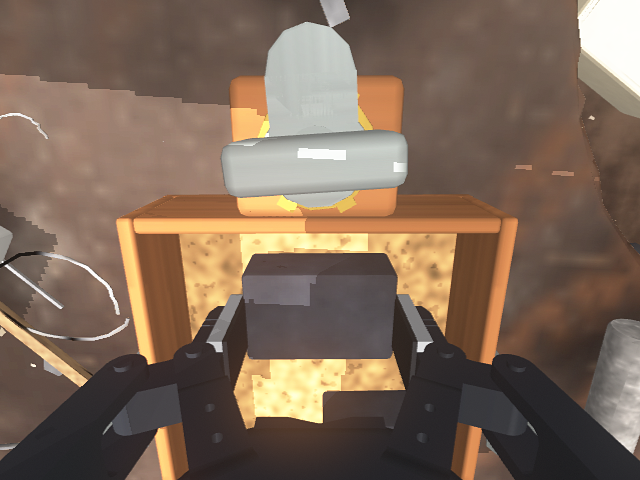

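```bash
python3 -m handwheel '[{"grip":55,"tx":0,"ty":4.5,"tz":0,"wx":0,"wy":0,"wz":0},{"grip":55,"tx":0,"ty":0,"tz":0,"wx":0,"wy":0,"wz":0},{"grip":74,"tx":0,"ty":0,"tz":0,"wx":0,"wy":0,"wz":0},{"grip":74,"tx":0,"ty":0,"tz":0,"wx":0,"wy":0,"wz":0},{"grip":74,"tx":0,"ty":0,"tz":0,"wx":0,"wy":0,"wz":0},{"grip":74,"tx":0,"ty":-30,"tz":0,"wx":0,"wy":0,"wz":0},{"grip":85,"tx":0,"ty":-40,"tz":0,"wx":0,"wy":0,"wz":0},{"grip":85,"tx":0,"ty":-40,"tz":0,"wx":0,"wy":0,"wz":0},{"grip":85,"tx":0,"ty":-40,"tz":0,"wx":0,"wy":0,"wz":0},{"grip":85,"tx":0,"ty":-40,"tz":0,"wx":0,"wy":0,"wz":0}]';python3 -m handwheel '[{"grip":85,"tx":0,"ty":0,"tz":0,"wx":0,"wy":0,"wz":0},{"grip":85,"tx":0,"ty":0,"tz":0,"wx":0,"wy":0,"wz":0}]' ;python3 h.py 534 -259 175 -15; python3 -c "
from h import *
cap('wrist','w13.png')"
```

```text
time_s: 16.5
eef_pos: [624.3, 57.4, 179.2]
ee_rot: [0.511, -0.511, 0.488, -0.489]
force: [1.1, 0.6, -0.5]
grip_width: 0.995
time_s: 16.67
eef_pos: [625.6, 57.3, 179.3]
ee_rot: [0.512, -0.51, 0.487, -0.49]
force: [0.1, -0.1, -0.7]
grip_width: 0.996
t 16.67 pos [625.6  57.3 179.3] phi 2.6 g 85.1 F [ 0.1 -0.1 -0.7] q6 -0.14 tilt 0.31
 tool d [ 311.8    4.  -105.8] rows 10.0
 wy 0.307 rows 3.0
```

View pics/w13.png

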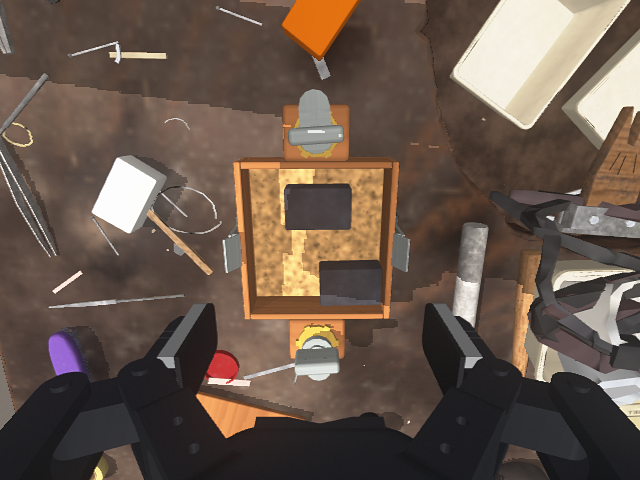

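Both stones are flat in the case. S1 has been knocked about 25 mm towards +x, now at pixel (350,282), but it is still inside and flat. Now the lid.

```bash
python3 - <<'E'
from h import *
w=cap('wrist');
for qs in ([(321,275),(380,274),(381,303),(322,305)],[(285,200),(351,199),(351,229),(287,230)]):
    P=np.array([onz(w,*q,33) for q in qs]); print(P.round(1).tolist(),P.mean(0).round(1))
E
python3 -m handwheel '[{"grip":85,"tx":31,"ty":0,"tz":-10.6,"wx":0,"wy":0,"wz":0},{"grip":85,"tx":31,"ty":0,"tz":-10.6,"wx":0,"wy":0,"wz":0},{"grip":85,"tx":31,"ty":0,"tz":-10.6,"wx":0,"wy":0,"wz":0},{"grip":85,"tx":31,"ty":0,"tz":-10.6,"wx":0,"wy":0,"wz":0},{"grip":85,"tx":31,"ty":0,"tz":-10.6,"wx":0,"wy":0,"wz":0},{"grip":85,"tx":31,"ty":0,"tz":-10.6,"wx":0,"wy":0,"wz":0},{"grip":85,"tx":31,"ty":0,"tz":-10.6,"wx":0,"wy":0,"wz":0},{"grip":85,"tx":31,"ty":0,"tz":-10.6,"wx":0,"wy":0,"wz":0},{"grip":85,"tx":31,"ty":0,"tz":-10.6,"wx":0,"wy":0,"wz":0},{"grip":85,"tx":31,"ty":0,"tz":-10.6,"wx":0,"wy":0,"wz":0}]';python3 -m handwheel '[{"grip":85,"tx":0,"ty":0,"tz":0,"wx":0,"wy":0.1,"wz":0},{"grip":85,"tx":0,"ty":0,"tz":0,"wx":0,"wy":0.1,"wz":0},{"grip":85,"tx":0,"ty":0,"tz":0,"wx":0,"wy":0.1,"wz":0},{"grip":85,"tx":0,"ty":0,"tz":0,"wx":0,"wy":0,"wz":0},{"grip":85,"tx":0,"ty":0,"tz":0,"wx":0,"wy":0,"wz":0}]';python3 h.py 534 -259 175 -15; python3 -c "
from h import *
cap('wrist','w14.png')"
```

```text
[[628.9, -7.2, 33.0], [685.9, -3.6, 33.0], [689.9, -34.7, 33.0], [631.4, -39.6, 33.0]] [659.  -21.3  33. ]
[[592.9, 65.1, 33.0], [652.5, 68.7, 33.0], [654.6, 40.5, 33.0], [595.2, 36.8, 33.0]] [623.8  52.8  33. ]
time_s: 17.6
eef_pos: [531.4, -258.2, 174.9]
ee_rot: [-0.511, 0.511, -0.49, 0.488]
force: [-0.0, 0.9, -1.1]
grip_width: 0.993
time_s: 18.02
eef_pos: [532.3, -256.9, 175.4]
ee_rot: [0.433, -0.433, 0.56, -0.558]
force: [-0.4, -0.9, -0.1]
grip_width: 0.997
t 18.02 pos [ 532.3 -256.9  175.4] phi -14.4 g 85.1 F [-0.4 -0.9 -0.1] q6 -0.4 tilt 0.13
 tool d [1.6 0.4 2.2] rows 1.0
 wy 0.01 rows 1.0
```

View pics/w14.png

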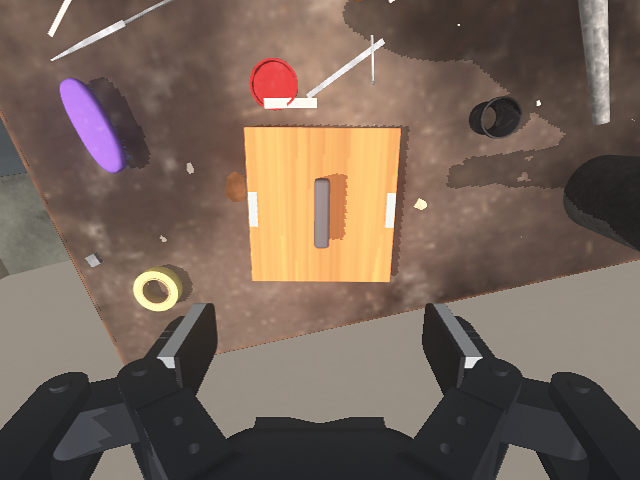

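Run:
```python
from h import *
w=cap('wrist');im=w['img'];cv2.imwrite('pics/c11.png',cv2.resize(im[115:295,235:415],None,fx=3.2,fy=3.2,interpolation=cv2.INTER_CUBIC))
```

```text
(no output)
```

View pics/c11.png

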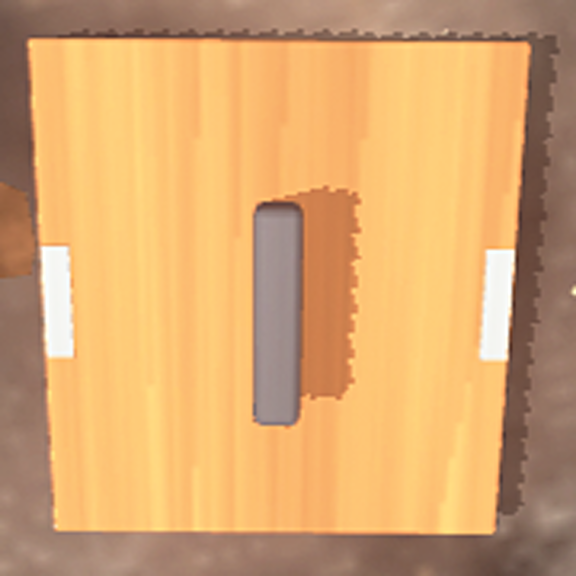

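Run:
```python
from h import *
w=cap('wrist');a=cap('scene'); b=cap('side')
f=lambda q:(235+q[0]/3.2,115+q[1]/3.2)
for nm,qs,z in (('lid',[(28,39),(529,42),(497,533),(54,530)],14),('handle',[(253,212),(302,212),(299,425),(254,424)],37)):
    P=np.array([onz(w,*f(q),z) for q in qs]); e=np.diff(np.vstack([P,P[:1]]),axis=0)
    print(nm,P.mean(0).round(1),np.linalg.norm(e,axis=1).round(1),np.degrees(np.arctan2(e[:,1],e[:,0])).round(1))
c4=lambda p:(140+p[0]/4.2,260+p[1]/4.2); c3=lambda p:(220+p[0]/4.2,225+p[1]/4.2)
print('handle mid',tri(w,f((277,320)),a,c4((283,262))), 'lid corners',tri(w,f((28,39)),a,c4((403,58))),tri(w,f((529,42)),a,c4((530,357))),tri(w,f((54,530)),a,c4((57,200))))
to(534,-257,90,-15)
```

```text
lid [ 533.6 -261.1   14. ] [140.9 151.  142.4 150.8] [ -14.8 -104.4  165.2   75. ]
handle [ 533.5 -261.1   37. ] [13.4 61.9 13.1 61.6] [ -14.4 -104.8  164.2   75.6]
handle mid (array([ 534.58694805, -259.78165826,   36.12433267]), np.float64(3.0178840936574436)) lid corners (array([ 485.67298567, -169.16410704,   16.71105411]), np.float64(2.3296955793749383)) (array([ 621.43505424, -205.21633146,   13.01461756]), np.float64(1.9428854952374224)) (array([ 447.64321914, -313.84696875,   18.17245227]), np.float64(1.337127705053662))
t 18.27 pos [ 532.7 -257.   176.4] phi -14.5 g 85.0 F [-0.6  0.3 -1.3] q6 -0.39 tilt 0.02
 tool d [-0.3 86.4  1.3] rows 3.0
 wy 0.008 rows 1.0
```

```bash
python3 h.py 534.2 -260.3 30 -14.8; python3 -m handwheel '[{"grip":50,"tx":1.5,"ty":25,"tz":1.2,"wx":0,"wy":0.005,"wz":0},{"grip":50,"tx":1.5,"ty":30,"tz":1,"wx":0,"wy":0,"wz":0},{"grip":50,"tx":0,"ty":30,"tz":0,"wx":0,"wy":0,"wz":0},{"grip":50,"tx":0,"ty":30,"tz":0,"wx":0,"wy":0,"wz":0},{"grip":50,"tx":0,"ty":25,"tz":0,"wx":0,"wy":0,"wz":0},{"grip":50,"tx":0,"ty":0,"tz":0,"wx":0,"wy":0,"wz":0},{"grip":50,"tx":0,"ty":0,"tz":0,"wx":0,"wy":0,"wz":0}]';python3 h.py 534.2 -260.3 -10 -14.8; python3 -c "
from h import *
cap('wrist','w15.png')"
```

```text
t 18.27 pos [ 532.7 -257.   176.4] phi -14.5 g 85.0 F [-0.6  0.3 -1.3] q6 -0.39 tilt 0.02
 tool d [  2.8 146.4   2.4] rows 5.0
 wy 0.005 rows 1.0
time_s: 18.85
eef_pos: [533.8, -260.4, 36.4]
ee_rot: [0.431, -0.431, 0.561, -0.56]
force: [0.2, 0.5, 1.4]
grip_width: 0.586
t 18.85 pos [ 533.8 -260.4   36.4] phi -14.9 g 50.1 F [0.2 0.5 1.4] q6 -0.39 tilt 0.09
 tool d [-0.1 46.4  0.4] rows 2.0
 wy -0.001 rows 1.0
```

View pics/w15.png

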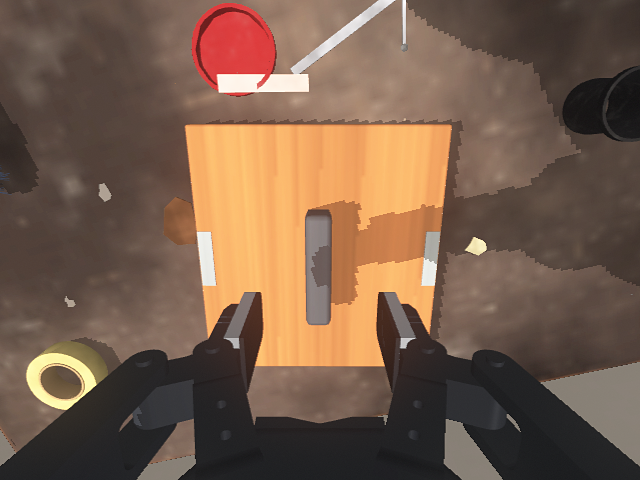

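```bash
python3 -m handwheel '[{"grip":50,"tx":0,"ty":20,"tz":0,"wx":0,"wy":0,"wz":0},{"grip":50,"tx":0,"ty":18,"tz":0,"wx":0,"wy":0,"wz":0},{"grip":24,"tx":0,"ty":0,"tz":0,"wx":0,"wy":0,"wz":0},{"grip":24,"tx":0,"ty":0,"tz":0,"wx":0,"wy":0,"wz":0},{"grip":24,"tx":0,"ty":0,"tz":0,"wx":0,"wy":0,"wz":0},{"grip":24,"tx":0,"ty":0,"tz":0,"wx":0,"wy":0,"wz":0}]';python3 h.py 534.2 -260.3 -10 -14.8; python3 -c "
from h import *
cap('wrist','w16.png')
b=cap('side');im=b['img'];cv2.imwrite('pics/c12.png',cv2.resize(im[180:280,270:390],None,fx=6,fy=6))"
```

```text
time_s: 19.4
eef_pos: [534.9, -261.3, 0.5]
ee_rot: [-0.431, 0.431, -0.56, 0.562]
force: [-0.4, 0.6, 0.6]
grip_width: 0.283
t 19.4 pos [ 5.349e+02 -2.613e+02  5.000e-01] phi -14.9 g 24.1 F [-0.4  0.6  0.6] q6 -0.39 tilt 0.18
 tool d [-0.7 10.5 -1. ] rows 1.0
 wy -0.002 rows 1.0
```

View pics/w16.png

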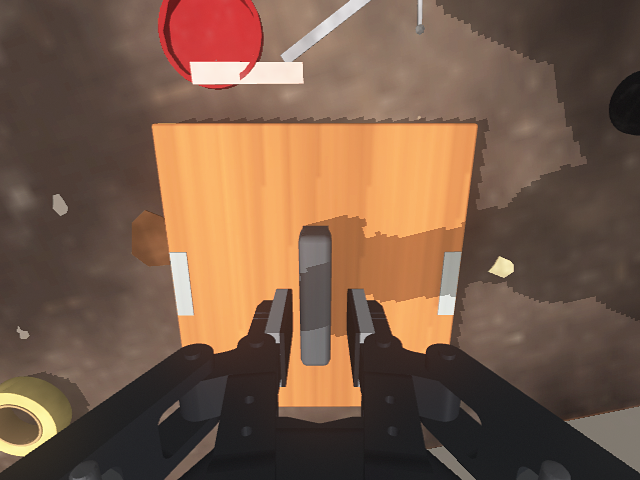

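View pics/c12.png

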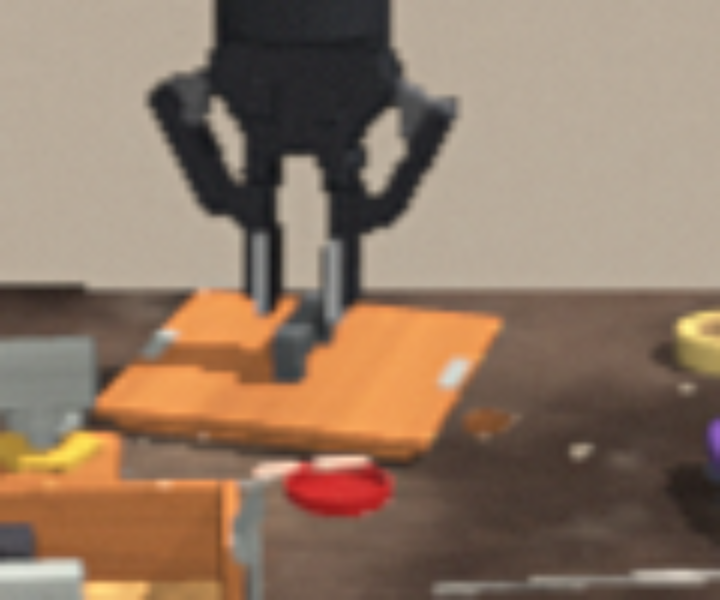

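```bash
python3 -m handwheel '[{"grip":24,"tx":0,"ty":5,"tz":-1,"wx":0,"wy":0,"wz":0},{"grip":24,"tx":0,"ty":5,"tz":0,"wx":0,"wy":0,"wz":0},{"grip":24,"tx":0,"ty":0,"tz":0,"wx":0,"wy":0,"wz":0}]';python3 h.py 534.2 -260.3 -10 -14.8; python3 -m handwheel '[{"grip":2,"tx":0,"ty":0,"tz":0,"wx":0,"wy":0,"wz":0},{"grip":2,"tx":0,"ty":0,"tz":0,"wx":0,"wy":0,"wz":0},{"grip":2,"tx":0,"ty":0,"tz":0,"wx":0,"wy":0,"wz":0},{"grip":2,"tx":0,"ty":0,"tz":0,"wx":0,"wy":0,"wz":0}]' 120;python3 h.py 534.2 -260.3 -10 -14.8;  python3 -c "
from h import *
cap('wrist','w17.png')
b=cap('side');im=b['img'];cv2.imwrite('pics/c13.png',cv2.resize(im[180:280,270:390],None,fx=6,fy=6))"
```

```text
time_s: 19.75
eef_pos: [532.4, -259.9, -12.6]
ee_rot: [0.431, -0.431, 0.561, -0.56]
force: [0.5, 0.4, 0.2]
grip_width: 0.285
t 19.75 pos [ 532.4 -259.9  -12.6] phi -14.9 g 24.3 F [0.5 0.4 0.2] q6 -0.39 tilt 0.11
 tool d [-0.1 -2.6  1.8] rows 1.0
 wy -0.002 rows 1.0
time_s: 20.08
eef_pos: [533.0, -260.3, -11.5]
ee_rot: [0.431, -0.431, 0.561, -0.561]
force: [0.3, 0.2, -0.4]
grip_width: 0.129
t 20.08 pos [ 533.  -260.3  -11.5] phi -14.9 g 11.0 F [ 0.3  0.2 -0.4] q6 -0.39 tilt 0.01
 tool d [-0.3 -1.5  1.2] rows 1.0
 wy -0.002 rows 1.0
```

View pics/c13.png

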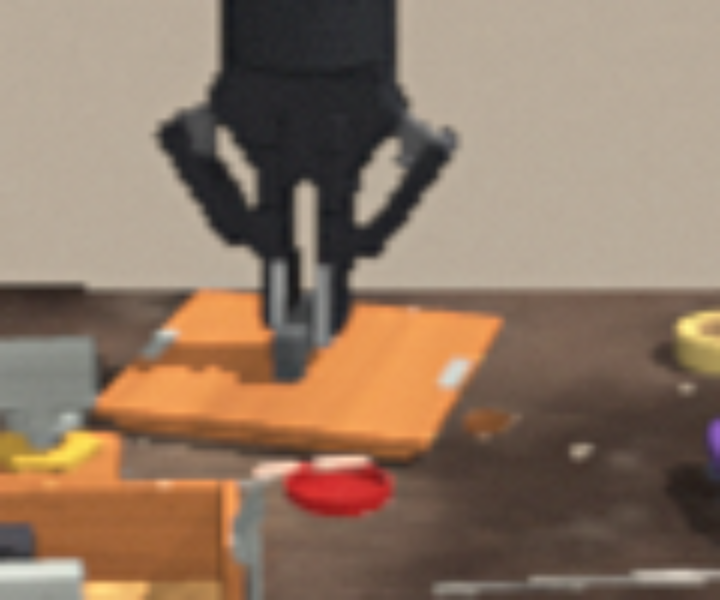

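```bash
python3 -m handwheel '[{"grip":2,"tx":0,"ty":-15,"tz":0,"wx":0,"wy":0,"wz":0},{"grip":2,"tx":0,"ty":-25,"tz":0,"wx":0,"wy":0,"wz":0},{"grip":2,"tx":0,"ty":-30,"tz":0,"wx":0,"wy":0,"wz":0},{"grip":2,"tx":0,"ty":-30,"tz":0,"wx":0,"wy":0,"wz":0},{"grip":2,"tx":0,"ty":-25,"tz":0,"wx":0,"wy":0,"wz":0},{"grip":2,"tx":0,"ty":0,"tz":0,"wx":0,"wy":0,"wz":0},{"grip":2,"tx":0,"ty":0,"tz":0,"wx":0,"wy":0,"wz":0}]' 120;python3 h.py 625.2 27 110 2.7;  python3 -c "
from h import *
cap('wrist','w18.png')"
```

```text
time_s: 20.77
eef_pos: [533.3, -260.5, 114.2]
ee_rot: [-0.431, 0.431, -0.56, 0.561]
force: [-0.2, -0.4, -3.4]
grip_width: 0.124
t 20.77 pos [ 533.3 -260.5  114.2] phi -14.9 g 10.6 F [-0.2 -0.4 -3.4] q6 -0.39 tilt 0.1
 tool d [-301.5    4.    14.9] rows 9.0
 wy -0.307 rows 3.0
```

View pics/w18.png

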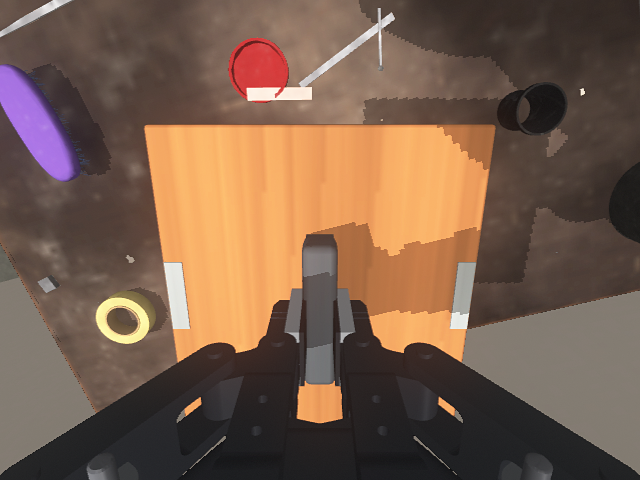

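Run:
```python
from h import *
w=cap('wrist','w18b.png');p,R,s=pose(); zt=p[2]+11.5+14
im=w['img'];cv2.imwrite('pics/c14.png',cv2.resize(im[110:350,130:510],None,fx=2,fy=2,interpolation=cv2.INTER_CUBIC))
q=[(146,125),(494,125),(165,263),(171,329),(475,263),(467,329)]
for u in q: print(u,(R.T@(onz(w,*u,zt)-p)).round(1))
```

```text
(146, 125) [-75.  -25.2 -69.1]
(494, 125) [-75.  -25.6  70.7]
(165, 263) [-15.4 -25.3 -69.3]
(171, 329) [ 18.8 -25.3 -70.9]
(475, 263) [-15.4 -25.7  71. ]
(467, 329) [ 18.7 -25.7  71.6]
```

View pics/c14.png

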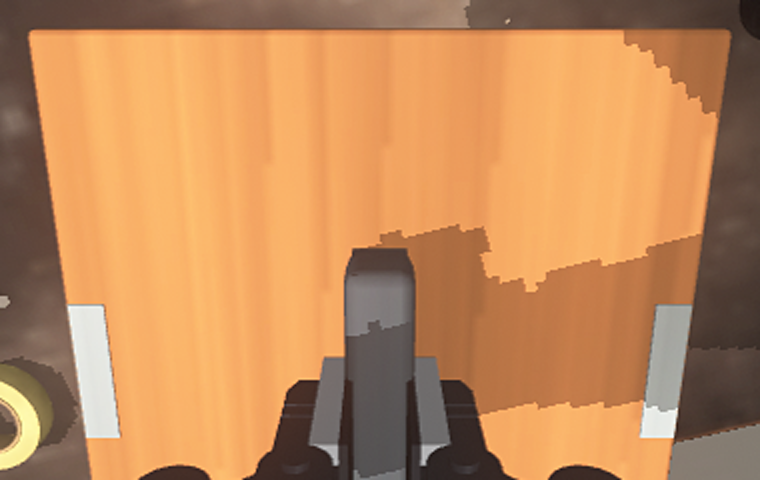

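```bash
python3 -m handwheel '[{"grip":2,"tx":-33.5,"ty":0,"tz":1.6,"wx":0,"wy":0,"wz":0},{"grip":2,"tx":-33.5,"ty":0,"tz":1.6,"wx":0,"wy":0,"wz":0},{"grip":2,"tx":-33.5,"ty":0,"tz":1.6,"wx":0,"wy":0,"wz":0},{"grip":2,"tx":-33.5,"ty":0,"tz":1.6,"wx":0,"wy":0,"wz":0},{"grip":2,"tx":-33.5,"ty":0,"tz":1.6,"wx":0,"wy":0,"wz":0},{"grip":2,"tx":-33.5,"ty":0,"tz":1.6,"wx":0,"wy":0,"wz":0},{"grip":2,"tx":-33.5,"ty":0,"tz":1.6,"wx":0,"wy":0,"wz":0},{"grip":2,"tx":-33.5,"ty":0,"tz":1.6,"wx":0,"wy":0,"wz":0},{"grip":2,"tx":-33.5,"ty":0,"tz":1.6,"wx":0,"wy":0,"wz":0}]' 120; python3 -m handwheel '[{"grip":2,"tx":0,"ty":0,"tz":0,"wx":0,"wy":-0.1,"wz":0},{"grip":2,"tx":0,"ty":0,"tz":0,"wx":0,"wy":-0.1,"wz":0},{"grip":2,"tx":0,"ty":0,"tz":0,"wx":0,"wy":-0.107,"wz":0},{"grip":2,"tx":0,"ty":0,"tz":0,"wx":0,"wy":0,"wz":0},{"grip":2,"tx":0,"ty":0,"tz":0,"wx":0,"wy":0,"wz":0}]';python3 h.py 625.2 27 110 2.7;  python3 -c "
from h import *
cap('wrist','w19.png');cap('scene','s19.png')"
```

```text
time_s: 21.62
eef_pos: [623.9, 29.1, 111.5]
ee_rot: [0.43, -0.432, 0.561, -0.56]
force: [-0.6, -0.8, -3.3]
grip_width: 0.123
time_s: 22.03
eef_pos: [623.8, 27.4, 112.1]
ee_rot: [-0.51, 0.511, -0.49, 0.488]
force: [0.7, 0.2, -3.0]
grip_width: 0.127
t 22.03 pos [623.8  27.4 112.1] phi 2.5 g 10.9 F [ 0.7  0.2 -3. ] q6 -0.19 tilt 0.15
 tool d [0.5 2.1 1.3] rows 1.0
 wy -0.003 rows 1.0
```

View pics/w19.png

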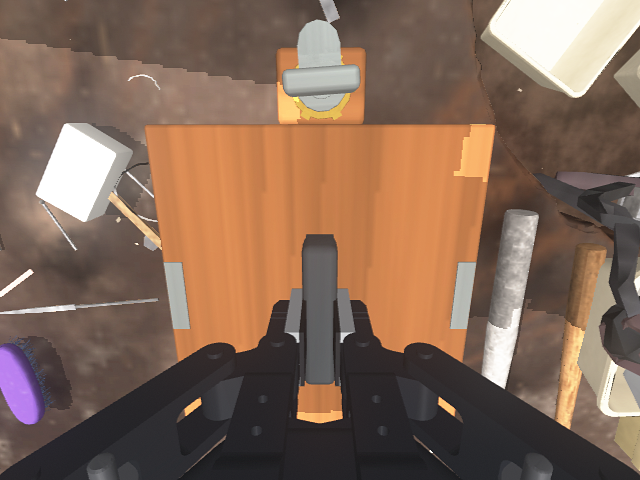

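View pics/s19.png

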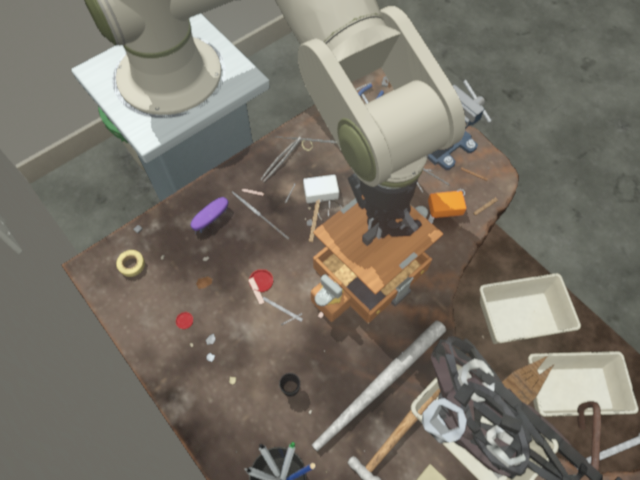

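```bash
python3 -m handwheel '[{"grip":2,"tx":0,"ty":20,"tz":0.5,"wx":0,"wy":0,"wz":0},{"grip":2,"tx":0,"ty":20,"tz":0,"wx":0,"wy":-0.003,"wz":0},{"grip":2,"tx":0,"ty":5,"tz":0,"wx":0,"wy":0,"wz":0},{"grip":2,"tx":0,"ty":0,"tz":0,"wx":0,"wy":0,"wz":0},{"grip":2,"tx":0,"ty":0,"tz":0,"wx":0,"wy":0,"wz":0}]' 120; python3 h.py 625.2 27 40 2.7;  python3 -c "
from h import *
cap('wrist','w20.png');b=cap('side');im=b['img'];cv2.imwrite('pics/c15.png',cv2.resize(im[215:325,220:340],None,fx=5.4,fy=5.4,interpolation=cv2.INTER_CUBIC))
b=cap('scene');im=b['img'];cv2.imwrite('pics/c16.png',cv2.resize(im[190:330,300:450],None,fx=4.2,fy=4.2,interpolation=cv2.INTER_CUBIC))"
```

```text
time_s: 22.55
eef_pos: [625.3, 27.2, 69.2]
ee_rot: [0.512, -0.512, 0.487, -0.488]
force: [-0.5, 0.2, -2.1]
grip_width: 0.126
t 22.55 pos [625.3  27.2  69.2] phi 2.8 g 10.8 F [-0.5  0.2 -2.1] q6 -0.19 tilt 0.03
 tool d [ 0.2 29.2 -0.1] rows 1.0
 wy 0.002 rows 1.0
```

View pics/w20.png

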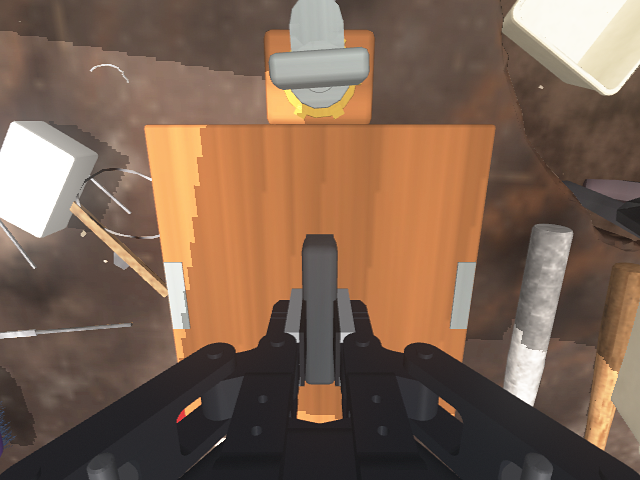

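View pics/c15.png

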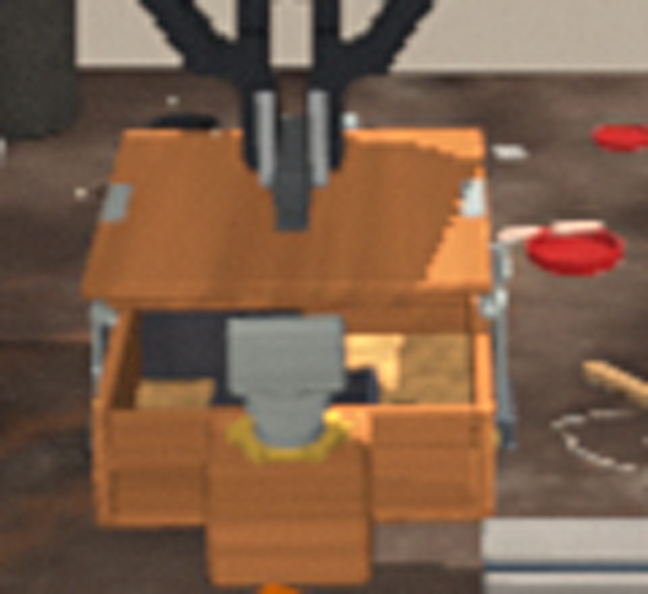

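View pics/c16.png

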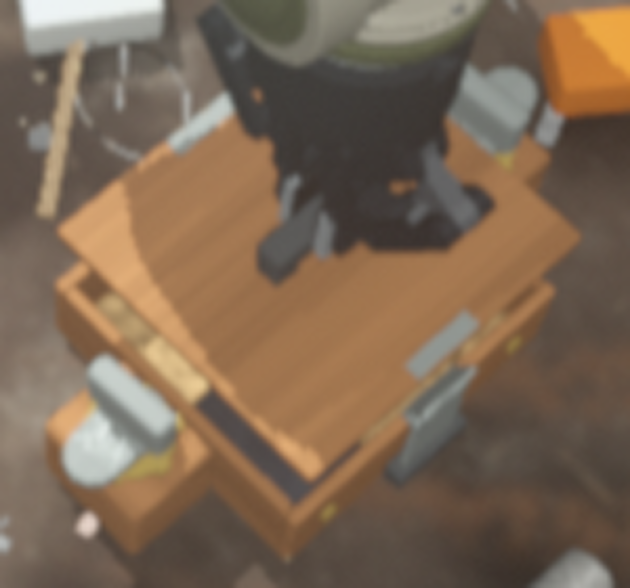

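Run:
```python
from h import *
b=cap('side');a=cap('scene');p,R,s=pose();print(p.round(1))
f=lambda q:(220+q[0]/5.4,215+q[1]/5.4); g=lambda q:(300+q[0]/4.2,190+q[1]/4.2)
zl=p[2]+11.5
def pr(n,P): P=np.array(P); print(n,P.round(1)[:,:2].tolist(),P.mean(0).round(1))
pr('side lid',[onz(b,*f(q),zl+14) for q in [(84,290),(494,287)]])
pr('side case',[onz(b,*f(q),45) for q in [(100,407),(494,404)]])
pr('scene lid',[onz(a,*g(q),zl+14) for q in [(58,232),(580,237),(318,475)]])
pr('scene case',[onz(a,*g(q),45) for q in [(57,285),(553,290),(290,530)]])
```

```text
[625.4  27.3  69.5]
side lid [[691.0, 113.5], [550.3, 109.1]] [620.6 111.3  95. ]
side case [[689.9, 102.7], [550.6, 98.6]] [620.2 100.7  45. ]
scene lid [[560.5, -50.6], [693.4, 106.8], [701.2, -40.0]] [651.7   5.4  95. ]
scene case [[559.8, -51.0], [692.3, 105.8], [700.3, -47.8]] [650.8   2.3  45. ]
```

```bash
python3 -m handwheel '[{"grip":2,"tx":0.4,"ty":8,"tz":-0.4,"wx":0,"wy":0,"wz":0},{"grip":2,"tx":0,"ty":8,"tz":0,"wx":0,"wy":0,"wz":0},{"grip":2,"tx":0,"ty":6,"tz":0,"wx":0,"wy":0,"wz":0},{"grip":2,"tx":0,"ty":0,"tz":0,"wx":0,"wy":0,"wz":0},{"grip":2,"tx":0,"ty":0,"tz":0,"wx":0,"wy":0,"wz":0}]' 120; python3 h.py 625 27 36 2.7; python3 -m handwheel '[{"grip":2,"tx":0,"ty":3,"tz":0,"wx":0,"wy":0,"wz":0},{"grip":2,"tx":0,"ty":3,"tz":0,"wx":0,"wy":0,"wz":0},{"grip":2,"tx":0,"ty":3,"tz":0,"wx":0,"wy":0,"wz":0},{"grip":2,"tx":0,"ty":0,"tz":0,"wx":0,"wy":0,"wz":0}]' 120; python3 h.py 625 27 36 2.7
```

```text
time_s: 23.22
eef_pos: [624.3, 27.0, 45.9]
ee_rot: [-0.512, 0.513, -0.488, 0.487]
force: [0.4, 0.2, -2.8]
grip_width: 0.128
t 23.22 pos [624.3  27.   45.9] phi 2.9 g 11.0 F [ 0.4  0.2 -2.8] q6 -0.19 tilt 0.07
 tool d [0.  9.9 0.7] rows 1.0
 wy 0.003 rows 1.0
time_s: 23.55
eef_pos: [625.1, 26.8, 38.0]
ee_rot: [0.513, -0.512, 0.487, -0.488]
force: [-0.5, 0.0, 1.7]
grip_width: 0.123
t 23.55 pos [625.1  26.8  38. ] phi 2.9 g 10.5 F [-0.5  0.   1.7] q6 -0.19 tilt 0.09
 tool d [-0.2  2.  -0.1] rows 1.0
 wy 0.003 rows 1.0
```

```bash
python3 -m handwheel '[{"grip":2,"tx":0,"ty":2,"tz":0,"wx":0,"wy":0,"wz":0},{"grip":2,"tx":0,"ty":1,"tz":0,"wx":0,"wy":0,"wz":0},{"grip":2,"tx":0,"ty":0,"tz":0,"wx":0,"wy":0,"wz":0}]' 120; python3 -m handwheel '[{"grip":2,"tx":0,"ty":2,"tz":0,"wx":0,"wy":0,"wz":0},{"grip":2,"tx":0,"ty":1,"tz":0,"wx":0,"wy":0,"wz":0},{"grip":2,"tx":0,"ty":0,"tz":0,"wx":0,"wy":0,"wz":0}]'; python3 h.py 625 27 26 2.7
```

```text
time_s: 23.8
eef_pos: [625.4, 26.8, 35.5]
ee_rot: [0.513, -0.512, 0.487, -0.488]
force: [-0.7, -0.3, 4.8]
grip_width: 0.127
time_s: 24.05
eef_pos: [624.3, 27.0, 31.1]
ee_rot: [-0.512, 0.513, -0.488, 0.487]
force: [0.1, -0.6, -0.5]
grip_width: 0.132
t 24.05 pos [624.3  27.   31.1] phi 2.9 g 11.2 F [ 0.1 -0.6 -0.5] q6 -0.19 tilt 0.05
 tool d [0.  5.1 0.7] rows 1.0
 wy 0.003 rows 1.0
```

```bash
python3 -m handwheel '[{"grip":2,"tx":0,"ty":2,"tz":0,"wx":0,"wy":0,"wz":0},{"grip":2,"tx":0,"ty":0,"tz":0,"wx":0,"wy":0,"wz":0},{"grip":2,"tx":0,"ty":0,"tz":0,"wx":0,"wy":0,"wz":0}]' 120; python3 -m handwheel '[{"grip":2,"tx":0,"ty":2,"tz":0,"wx":0,"wy":0,"wz":0},{"grip":2,"tx":0,"ty":0,"tz":0,"wx":0,"wy":0,"wz":0},{"grip":2,"tx":0,"ty":0,"tz":0,"wx":0,"wy":0,"wz":0}]'; python3 h.py 625 27 26 2.7; python3 -c "
from h import *
cap('wrist','w21.png');b=cap('side');im=b['img'];cv2.imwrite('pics/c17.png',cv2.resize(im[215:325,220:340],None,fx=5.4,fy=5.4,interpolation=cv2.INTER_CUBIC))"
```

```text
time_s: 24.3
eef_pos: [624.1, 27.0, 28.9]
ee_rot: [-0.512, 0.513, -0.488, 0.487]
force: [-0.2, 0.0, -4.2]
grip_width: 0.126
time_s: 24.55
eef_pos: [624.4, 26.9, 27.0]
ee_rot: [-0.512, 0.512, -0.488, 0.487]
force: [1.4, 0.3, -5.6]
grip_width: 0.126
t 24.55 pos [624.4  26.9  27. ] phi 2.9 g 10.7 F [ 1.4  0.3 -5.6] q6 -0.19 tilt 0.04
 tool d [-0.   1.   0.6] rows 1.0
 wy 0.003 rows 1.0
```

View pics/c17.png

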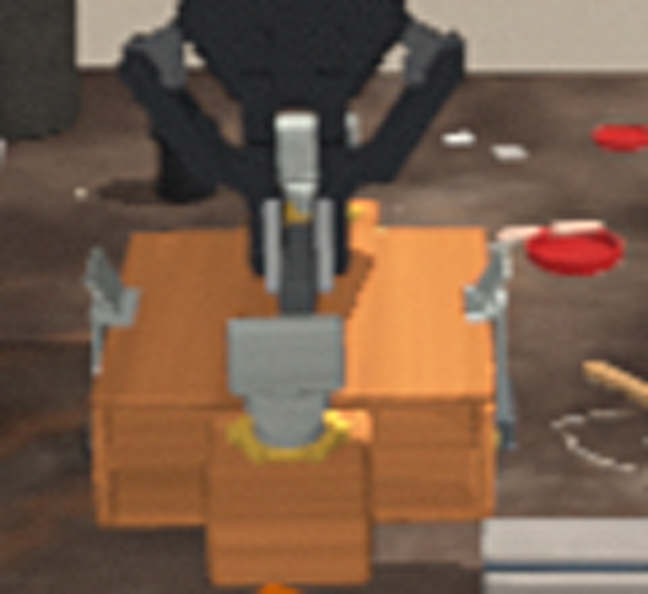

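View pics/w21.png

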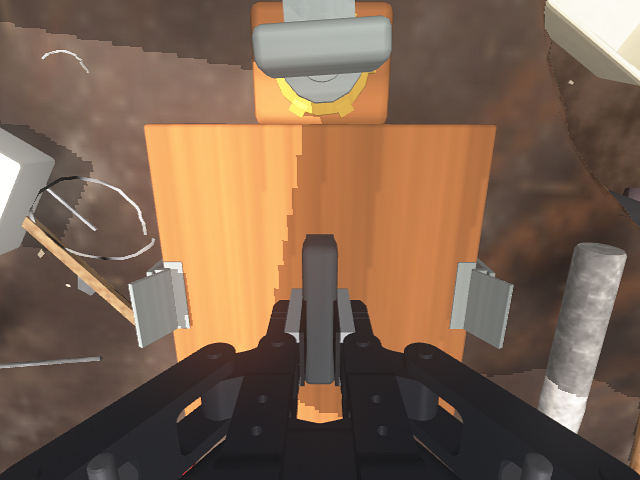

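```bash
python3 -m handwheel '[{"grip":2,"tx":0,"ty":1.5,"tz":0,"wx":0,"wy":0,"wz":0},{"grip":2,"tx":0,"ty":0,"tz":0,"wx":0,"wy":0,"wz":0},{"grip":2,"tx":0,"ty":0,"tz":0,"wx":0,"wy":0,"wz":0}]' 120; python3 -m handwheel '[{"grip":2,"tx":0,"ty":1.5,"tz":0,"wx":0,"wy":0,"wz":0},{"grip":2,"tx":0,"ty":0,"tz":0,"wx":0,"wy":0,"wz":0},{"grip":2,"tx":0,"ty":0,"tz":0,"wx":0,"wy":0,"wz":0}]'; python3 h.py 625 27 26 2.7; python3 -c "
from h import *
cap('wrist','w22.png');b=cap('side');im=b['img'];cv2.imwrite('pics/c18.png',cv2.resize(im[215:325,220:340],None,fx=5.4,fy=5.4,interpolation=cv2.INTER_CUBIC))"
```

```text
time_s: 24.9
eef_pos: [624.7, 26.9, 26.7]
ee_rot: [0.512, -0.512, 0.487, -0.487]
force: [-2.3, -1.2, 1.5]
grip_width: 0.127
time_s: 25.15
eef_pos: [624.9, 26.8, 26.4]
ee_rot: [0.513, -0.512, 0.487, -0.488]
force: [-5.5, -0.5, 12.5]
grip_width: 0.128
t 25.15 pos [624.9  26.8  26.4] phi 2.9 g 10.9 F [-5.5 -0.5 12.5] q6 -0.19 tilt 0.07
 tool d [-0.2  0.4  0.1] rows 1.0
 wy 0.003 rows 1.0
```

View pics/c18.png

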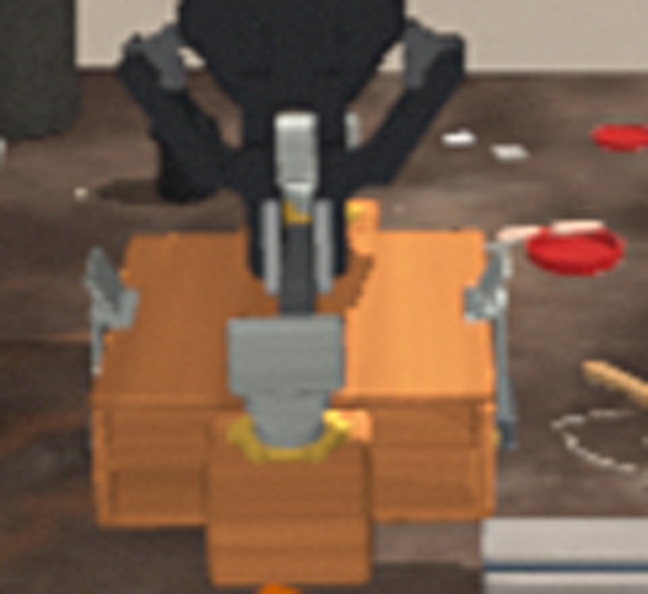

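View pics/w22.png

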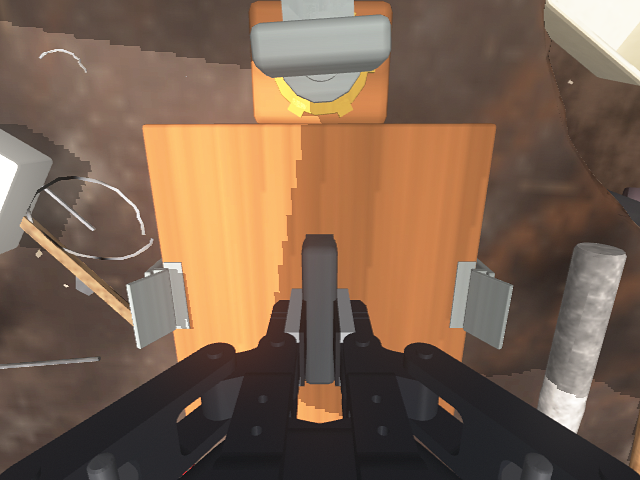

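```bash
python3 -m handwheel '[{"grip":2,"tx":0,"ty":-1.5,"tz":0,"wx":0,"wy":0,"wz":0},{"grip":30,"tx":0,"ty":0,"tz":0,"wx":0,"wy":0,"wz":0},{"grip":30,"tx":0,"ty":0,"tz":0,"wx":0,"wy":0,"wz":0},{"grip":30,"tx":0,"ty":0,"tz":0,"wx":0,"wy":0,"wz":0},{"grip":30,"tx":0,"ty":-25,"tz":0,"wx":0,"wy":0,"wz":0},{"grip":30,"tx":0,"ty":-35,"tz":0,"wx":0,"wy":0,"wz":0},{"grip":30,"tx":0,"ty":-35,"tz":0,"wx":0,"wy":0,"wz":0},{"grip":30,"tx":0,"ty":-35,"tz":0,"wx":0,"wy":0,"wz":0},{"grip":30,"tx":-20,"ty":-15,"tz":0,"wx":0,"wy":0,"wz":0},{"grip":30,"tx":-20,"ty":0,"tz":0,"wx":0,"wy":0,"wz":0}]' 60; python3 -m handwheel '[{"grip":30,"tx":-20,"ty":0,"tz":0,"wx":0,"wy":0,"wz":0},{"grip":30,"tx":0,"ty":0,"tz":0,"wx":0,"wy":0,"wz":0},{"grip":30,"tx":0,"ty":0,"tz":0,"wx":0,"wy":0,"wz":0}]';python3 h.py 620.5 126.5 100 92.7; python3 -c "
from h import *
cap('wrist','w23.png');b=cap('side');im=b['img'];cv2.imwrite('pics/c19.png',cv2.resize(im[215:325,220:340],None,fx=5.4,fy=5.4,interpolation=cv2.INTER_CUBIC))"
```

```text
time_s: 26.08
eef_pos: [624.4, 66.6, 175.8]
ee_rot: [0.514, -0.51, 0.486, -0.49]
force: [-0.5, 0.3, 0.4]
grip_width: 0.35
time_s: 26.33
eef_pos: [621.5, 87.5, 171.0]
ee_rot: [-0.513, 0.513, -0.487, 0.487]
force: [-0.4, -1.5, 0.3]
grip_width: 0.344
t 26.33 pos [621.5  87.5 171. ] phi 3.0 g 29.4 F [-0.4 -1.5  0.3] q6 -0.1 tilt 0.01
 tool d [-39.  71.   1.] rows 3.0
 wy -1.566 rows 14.0
```

View pics/c19.png

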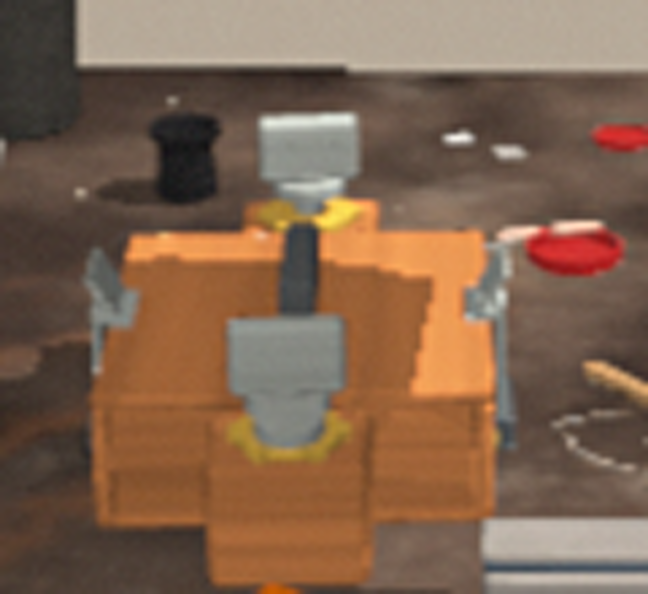

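View pics/w23.png

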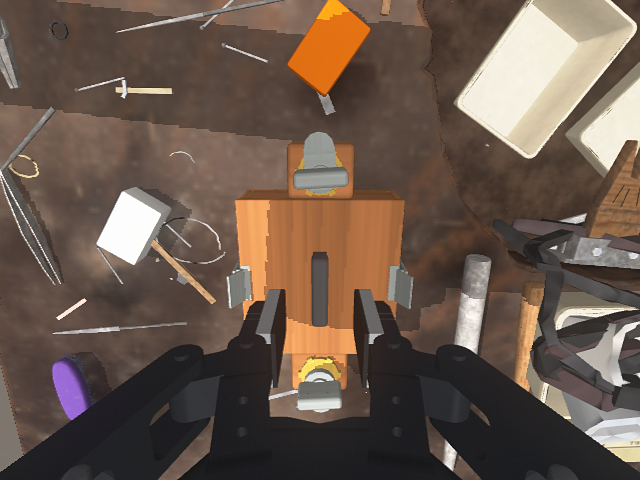

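Run:
```python
from h import *
w=cap('wrist','w23b.png');im=w['img']
A=cv2.resize(im[125:205,280:360],None,fx=5,fy=5,interpolation=cv2.INTER_CUBIC);B=cv2.resize(im[345:425,280:360],None,fx=5,fy=5,interpolation=cv2.INTER_CUBIC)
cv2.imwrite('pics/c20.png',np.hstack([A,B]))
```

```text
(no output)
```

View pics/c20.png

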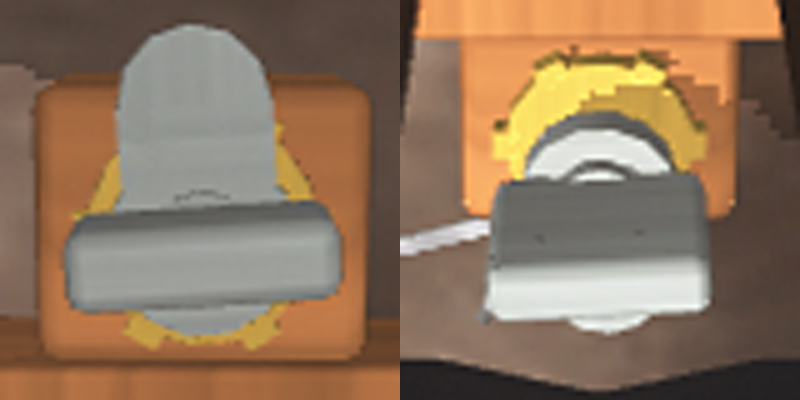

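```bash
python3 - <<'E'
from h import *
w=cap('wrist')
fa=lambda q:(280+q[0]/5,125+q[1]/5); fb=lambda q:(280+(q[0]-400)/5,345+q[1]/5)
def pr(n,qs,f,z):
    P=np.array([onz(w,*f(q),z) for q in qs]); e=np.diff(np.vstack([P,P[:1]]),axis=0); print(n,P.mean(0).round(1),np.linalg.norm(e,axis=1).round(1),np.degrees(np.arctan2(e[:,1],e[:,0])).round(1))
pr('a',[(72,243),(337,224),(341,285),(76,308)],fa,91)
pr('b',[(490,266),(710,256),(710,308),(488,318)],fb,91)
E
python3 h.py 620.5 126.5 100 92.7
```

```text
a [620.7 124.5  91. ] [37.6  8.6 38.   9.3] [   6.9  -82.  -172.2   95.1]
b [629.5 -71.8  91. ] [38.5 11.2 39.3 11.3] [   6.   -86.1 -174.    90. ]
t 26.53 pos [621.7  86.  170.9] phi 2.8 g 29.8 F [-0.1  0.4  0.7] q6 -0.1 tilt 0.02
 tool d [-40.6  70.9   0.8] rows 3.0
 wy -1.569 rows 14.0
```

```bash
python3 -m handwheel '[{"grip":40,"tx":-20,"ty":0,"tz":0,"wx":0,"wy":0,"wz":0},{"grip":40,"tx":-20,"ty":0,"tz":0,"wx":0,"wy":0,"wz":0},{"grip":40,"tx":0,"ty":0,"tz":0,"wx":0,"wy":-0.118,"wz":0},{"grip":40,"tx":0,"ty":0,"tz":0,"wx":0,"wy":-0.118,"wz":0},{"grip":40,"tx":0,"ty":0,"tz":0,"wx":0,"wy":-0.118,"wz":0},{"grip":40,"tx":0,"ty":0,"tz":0,"wx":0,"wy":-0.118,"wz":0},{"grip":40,"tx":0,"ty":0,"tz":0,"wx":0,"wy":-0.118,"wz":0},{"grip":40,"tx":0,"ty":0,"tz":0,"wx":0,"wy":-0.118,"wz":0},{"grip":40,"tx":0,"ty":0,"tz":0,"wx":0,"wy":-0.118,"wz":0},{"grip":40,"tx":0,"ty":0,"tz":0,"wx":0,"wy":-0.118,"wz":0}]' 20; python3 -m handwheel '[{"grip":40,"tx":0,"ty":5,"tz":0,"wx":0,"wy":-0.118,"wz":0},{"grip":40,"tx":0,"ty":10,"tz":0,"wx":0,"wy":-0.118,"wz":0},{"grip":40,"tx":0,"ty":15,"tz":0,"wx":0,"wy":-0.118,"wz":0},{"grip":40,"tx":0,"ty":20,"tz":0,"wx":0,"wy":-0.118,"wz":0},{"grip":40,"tx":0,"ty":20,"tz":0,"wx":0,"wy":-0.118,"wz":0},{"grip":40,"tx":0,"ty":15,"tz":0,"wx":0,"wy":-0.118,"wz":0},{"grip":40,"tx":0,"ty":0,"tz":0,"wx":0,"wy":0,"wz":0},{"grip":40,"tx":0,"ty":0,"tz":0,"wx":0,"wy":0,"wz":0}]';python3 h.py 620.8 125.8 42 97.4; python3 -c "
from h import *
cap('wrist','w24.png')"
```

```text
time_s: 27.37
eef_pos: [619.8, 126.0, 171.0]
ee_rot: [-0.678, 0.678, -0.2, 0.199]
force: [1.0, -0.2, -0.6]
grip_width: 0.471
time_s: 28.03
eef_pos: [619.6, 126.2, 86.0]
ee_rot: [-0.706, 0.706, 0.044, -0.045]
force: [-0.2, -0.0, 0.2]
grip_width: 0.463
t 28.03 pos [619.6 126.2  86. ] phi 97.3 g 39.5 F [-0.2 -0.   0.2] q6 -1.68 tilt 0.06
 tool d [ 1.2 44.  -0.6] rows 2.0
 wy -0.002 rows 1.0
```

View pics/w24.png

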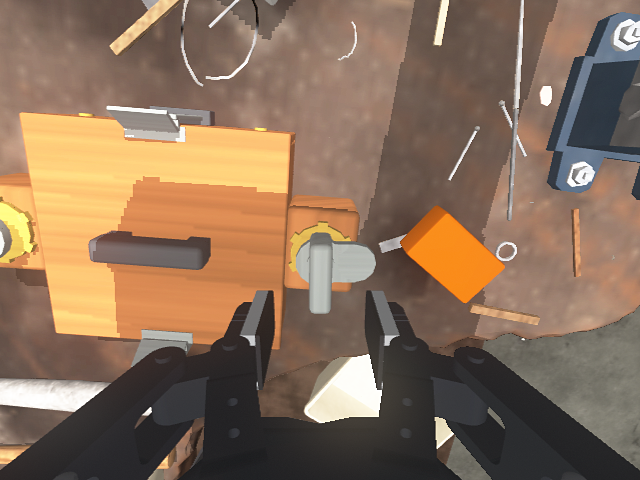

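```bash
python3 -m handwheel '[{"grip":40,"tx":1,"ty":15,"tz":-0.4,"wx":0,"wy":0,"wz":0},{"grip":40,"tx":0,"ty":15,"tz":0,"wx":0,"wy":0,"wz":0},{"grip":30,"tx":0,"ty":12,"tz":0,"wx":0,"wy":0,"wz":0},{"grip":24,"tx":0,"ty":0,"tz":0,"wx":0,"wy":0,"wz":0},{"grip":24,"tx":0,"ty":0,"tz":0,"wx":0,"wy":0,"wz":0},{"grip":24,"tx":0,"ty":0,"tz":0,"wx":0,"wy":0,"wz":0}]' 20;python3 h.py 620.8 125.8 42 97.4; python3 -c "
from h import *
cap('wrist','w25.png')
b=cap('side');im=b['img'];cv2.imwrite('pics/c21.png',cv2.resize(im[215:325,220:340],None,fx=5.4,fy=5.4,interpolation=cv2.INTER_CUBIC))"
```

```text
time_s: 28.58
eef_pos: [621.4, 126.5, 45.3]
ee_rot: [-0.706, 0.706, 0.047, -0.045]
force: [-0.3, 1.0, -0.2]
grip_width: 0.28
t 28.58 pos [621.4 126.5  45.3] phi 97.5 g 23.9 F [-0.3  1.  -0.2] q6 -1.68 tilt 0.11
 tool d [-0.7  3.3 -0.7] rows 1.0
 wy 0.001 rows 1.0
```

View pics/w25.png

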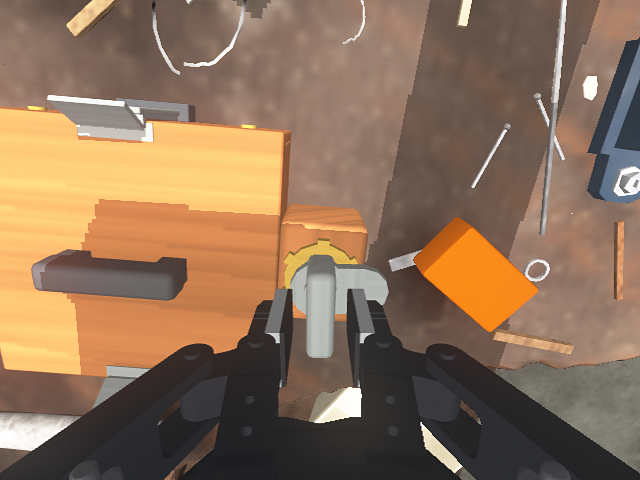

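View pics/c21.png

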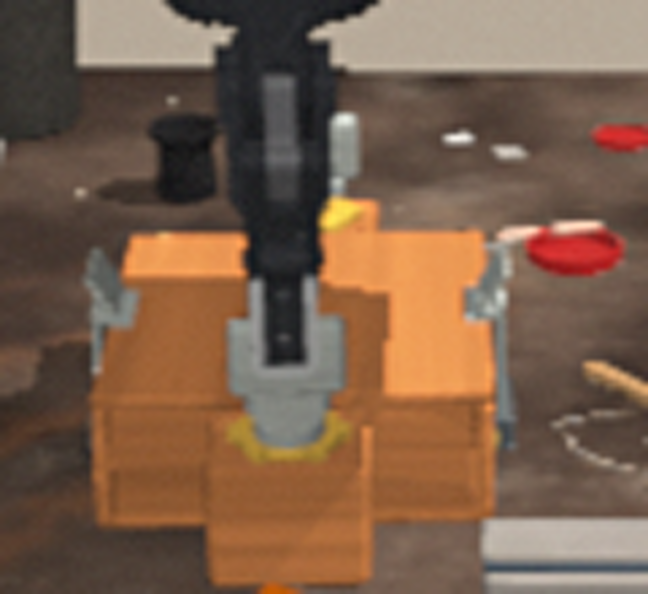

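```bash
cat > tq.py <<'E'
from h import *
p,R,s=pose(); cur=np.degrees(np.arctan2(R[1,2],R[0,2]))
print('t',round(s['time_s'],2),'pos',p.round(1),'phi',cur.round(1),'ang',np.radians((92.7-cur+90)%360-90).round(3),'g',round(s['grip_width']*85.4,1),'F',s['force'].round(1),'T',s['wrist_torque'].round(3),'tau6',round(s['tau'][5],3))
E
python3 -m handwheel '[{"grip":24,"tx":0,"ty":1.5,"tz":-0.4,"wx":0,"wy":0,"wz":0},{"grip":2,"tx":0,"ty":0,"tz":0,"wx":0,"wy":0,"wz":0},{"grip":2,"tx":0,"ty":0,"tz":0,"wx":0,"wy":0,"wz":0},{"grip":2,"tx":0,"ty":0,"tz":0,"wx":0,"wy":0,"wz":0},{"grip":2,"tx":0,"ty":0,"tz":0,"wx":0,"wy":0,"wz":0}]' 20;python3 tq.py
python3 -m handwheel '[{"grip":2,"tx":0,"ty":0.1,"tz":0,"wx":0,"wy":0.05,"wz":0},{"grip":2,"tx":0,"ty":0.1,"tz":0,"wx":0,"wy":0.05,"wz":0},{"grip":2,"tx":0,"ty":0,"tz":0,"wx":0,"wy":0,"wz":0}]';python3 tq.py
python3 -m handwheel '[{"grip":2,"tx":0,"ty":0.1,"tz":0,"wx":0,"wy":0.05,"wz":0},{"grip":2,"tx":0,"ty":0.1,"tz":0,"wx":0,"wy":0.05,"wz":0},{"grip":2,"tx":0,"ty":0,"tz":0,"wx":0,"wy":0,"wz":0}]';python3 tq.py
```

```text
time_s: 29.1
eef_pos: [620.7, 126.5, 42.9]
ee_rot: [0.706, -0.705, -0.047, 0.046]
force: [-0.9, 2.8, 2.8]
grip_width: 0.134
t 29.1 pos [620.7 126.5  42.9] phi 97.5 ang -0.084 g 11.5 F [-0.9  2.8  2.8] T [ 0.5    0.163 -0.066] tau6 -0.039
time_s: 29.35
eef_pos: [620.8, 126.4, 42.7]
ee_rot: [0.707, -0.707, -0.011, 0.01]
force: [-1.2, 3.0, 3.5]
grip_width: 0.132
t 29.35 pos [620.8 126.4  42.7] phi 91.7 ang 0.018 g 11.3 F [-1.2  3.   3.5] T [0.516 0.187 0.029] tau6 0.644
time_s: 29.6
eef_pos: [620.8, 126.4, 42.5]
ee_rot: [0.707, -0.707, 0.024, -0.025]
force: [-1.1, 3.4, 4.4]
grip_width: 0.132
t 29.6 pos [620.8 126.4  42.5] phi 86.0 ang 0.116 g 11.3 F [-1.1  3.4  4.4] T [0.534 0.301 0.021] tau6 0.647
```

```bash
python3 -m handwheel '[{"grip":2,"tx":0,"ty":0.1,"tz":0,"wx":0,"wy":0.05,"wz":0},{"grip":2,"tx":0,"ty":0.1,"tz":0,"wx":0,"wy":0.05,"wz":0},{"grip":2,"tx":0,"ty":0,"tz":0,"wx":0,"wy":0,"wz":0}]';python3 tq.py
python3 -m handwheel '[{"grip":2,"tx":0,"ty":0.1,"tz":0,"wx":0,"wy":0.05,"wz":0},{"grip":2,"tx":0,"ty":0.1,"tz":0,"wx":0,"wy":0.05,"wz":0},{"grip":2,"tx":0,"ty":0,"tz":0,"wx":0,"wy":0,"wz":0}]';python3 tq.py
python3 -m handwheel '[{"grip":2,"tx":0,"ty":0.1,"tz":0,"wx":0,"wy":0.04,"wz":0},{"grip":2,"tx":0,"ty":0,"tz":0,"wx":0,"wy":0,"wz":0}]';python3 tq.py
python3 -m handwheel '[{"grip":2,"tx":0,"ty":0.1,"tz":0,"wx":0,"wy":0.04,"wz":0},{"grip":2,"tx":0,"ty":0,"tz":0,"wx":0,"wy":0,"wz":0}]';python3 tq.py
```

```text
time_s: 29.85
eef_pos: [620.7, 126.3, 42.2]
ee_rot: [0.705, -0.705, 0.059, -0.059]
force: [-1.1, 3.3, 4.3]
grip_width: 0.131
t 29.85 pos [620.7 126.3  42.2] phi 80.4 ang 0.215 g 11.2 F [-1.1  3.3  4.3] T [ 0.529  0.259 -0.061] tau6 0.648
time_s: 30.1
eef_pos: [620.7, 126.3, 42.0]
ee_rot: [0.701, -0.701, 0.094, -0.094]
force: [-1.5, 3.2, 5.4]
grip_width: 0.135
t 30.1 pos [620.7 126.3  42. ] phi 74.7 ang 0.314 g 11.5 F [-1.5  3.2  5.4] T [ 0.541  0.325 -0.041] tau6 0.649
time_s: 30.27
eef_pos: [620.7, 126.3, 41.9]
ee_rot: [0.699, -0.699, 0.108, -0.108]
force: [-2.2, 2.9, 5.2]
grip_width: 0.132
t 30.27 pos [620.7 126.3  41.9] phi 72.4 ang 0.354 g 11.3 F [-2.2  2.9  5.2] T [ 0.515  0.305 -0.124] tau6 0.433
time_s: 30.43
eef_pos: [620.7, 126.3, 41.8]
ee_rot: [0.697, -0.696, 0.122, -0.122]
force: [-1.2, 3.6, 4.8]
grip_width: 0.132
t 30.43 pos [620.7 126.3  41.8] phi 70.1 ang 0.394 g 11.3 F [-1.2  3.6  4.8] T [ 0.511  0.382 -0.055] tau6 0.401
```

```bash
for i in 1; do python3 -m handwheel '[{"grip":2,"tx":0,"ty":0.1,"tz":0,"wx":0,"wy":0.03,"wz":0},{"grip":2,"tx":0,"ty":0,"tz":0,"wx":0,"wy":0,"wz":0}]'>/dev/null;python3 tq.py
python3 -m handwheel '[{"grip":2,"tx":0,"ty":0.1,"tz":0,"wx":0,"wy":0.03,"wz":0},{"grip":2,"tx":0,"ty":0,"tz":0,"wx":0,"wy":0,"wz":0}]'>/dev/null;python3 tq.py; done
python3 -m handwheel '[{"grip":2,"tx":0,"ty":0.1,"tz":0,"wx":0,"wy":0.03,"wz":0},{"grip":2,"tx":0,"ty":0,"tz":0,"wx":0,"wy":0,"wz":0}]'>/dev/null;python3 tq.py
python3 -m handwheel '[{"grip":2,"tx":0,"ty":0.1,"tz":0,"wx":0,"wy":0.03,"wz":0},{"grip":2,"tx":0,"ty":0,"tz":0,"wx":0,"wy":0,"wz":0}]'>/dev/null;python3 tq.py;  python3 -c "
from h import *
cap('wrist','w26.png')"
```

```text
t 30.6 pos [620.7 126.2  41.7] phi 68.4 ang 0.423 g 11.3 F [-1.8  3.3  5.4] T [ 0.499  0.368 -0.012] tau6 0.299
t 30.77 pos [620.7 126.2  41.7] phi 66.7 ang 0.453 g 11.3 F [-2.2  3.3  6.1] T [0.511 0.458 0.007] tau6 0.298
t 30.93 pos [620.7 126.2  41.6] phi 65.0 ang 0.483 g 11.0 F [-2.7  2.5  5.4] T [ 0.456  0.392 -0.015] tau6 0.297
t 31.1 pos [620.7 126.2  41.5] phi 63.3 ang 0.513 g 11.2 F [-2.6  2.5  6.8] T [ 0.533  0.471 -0.025] tau6 0.297
```

View pics/w26.png

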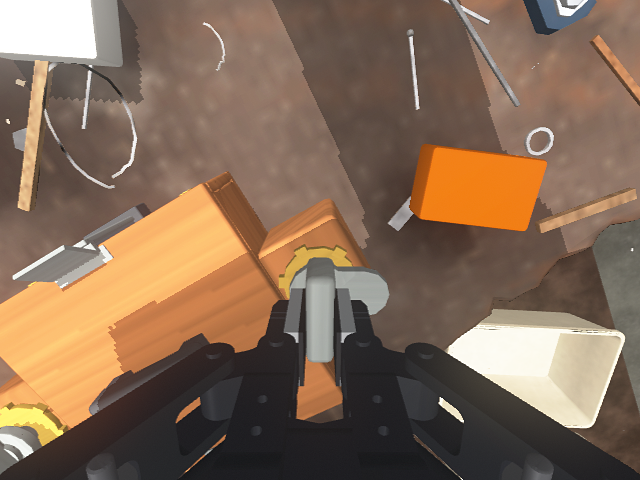

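```bash
python3 -m handwheel '[{"grip":2,"tx":0,"ty":0,"tz":0,"wx":0,"wy":0.03,"wz":0},{"grip":2,"tx":0,"ty":0,"tz":0,"wx":0,"wy":0,"wz":0}]'>/dev/null;python3 tq.py
python3 -m handwheel '[{"grip":2,"tx":0,"ty":0,"tz":0,"wx":0,"wy":0.03,"wz":0},{"grip":2,"tx":0,"ty":0,"tz":0,"wx":0,"wy":0.03,"wz":0}]'>/dev/null;python3 tq.py
python3 -m handwheel '[{"grip":2,"tx":0,"ty":0,"tz":0,"wx":0,"wy":0.05,"wz":0},{"grip":2,"tx":0,"ty":0.1,"tz":0,"wx":0,"wy":0.05,"wz":0}]'>/dev/null;python3 tq.py
python3 -m handwheel '[{"grip":2,"tx":0,"ty":0.1,"tz":0,"wx":0,"wy":0.06,"wz":0},{"grip":2,"tx":0,"ty":0.1,"tz":0,"wx":0,"wy":0.06,"wz":0},{"grip":2,"tx":0,"ty":0.1,"tz":0,"wx":0,"wy":0.06,"wz":0},{"grip":2,"tx":0,"ty":0,"tz":0,"wx":0,"wy":0,"wz":0}]'>/dev/null;python3 tq.py;  python3 -c "
from h import *
cap('wrist','w27.png')"
```

```text
t 31.32 pos [620.7 126.2  41.5] phi 61.6 ang 0.543 g 11.2 F [-2.8  3.2  6.1] T [ 0.439  0.402 -0.046] tau6 0.294
t 31.48 pos [620.6 126.1  41.4] phi 58.1 ang 0.603 g 11.4 F [-1.9  2.7  4.4] T [0.421 0.376 0.025] tau6 -0.517
t 31.65 pos [620.6 126.1  41.2] phi 52.4 ang 0.704 g 11.4 F [-3.1  2.   4.2] T [ 0.432  0.381 -0.02 ] tau6 -0.818
t 31.98 pos [620.5 126.   40.7] phi 42.0 ang 0.885 g 11.1 F [-2.7  2.6  4.2] T [0.389 0.4   0.026] tau6 0.801
```

View pics/w27.png

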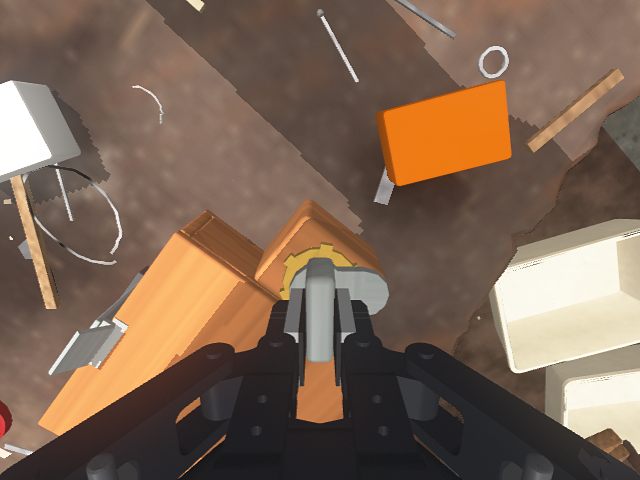

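```bash
python3 -m handwheel '[{"grip":2,"tx":0,"ty":0.2,"tz":0,"wx":0,"wy":0.1,"wz":0},{"grip":2,"tx":0,"ty":0.2,"tz":0,"wx":0,"wy":0.1,"wz":0},{"grip":2,"tx":0,"ty":0.2,"tz":0,"wx":0,"wy":0.1,"wz":0},{"grip":2,"tx":0,"ty":0.2,"tz":0,"wx":0,"wy":0.1,"wz":0},{"grip":2,"tx":0,"ty":0.2,"tz":0,"wx":0,"wy":0.1,"wz":0},{"grip":2,"tx":0,"ty":0.2,"tz":0,"wx":0,"wy":0.1,"wz":0},{"grip":2,"tx":0,"ty":0.2,"tz":0,"wx":0,"wy":0.1,"wz":0},{"grip":2,"tx":0,"ty":0.2,"tz":0,"wx":0,"wy":0.1,"wz":0},{"grip":2,"tx":0,"ty":0.2,"tz":0,"wx":0,"wy":0.1,"wz":0},{"grip":2,"tx":0,"ty":0.2,"tz":0,"wx":0,"wy":0.1,"wz":0}]'>/dev/null;python3 tq.py
python3 -m handwheel '[{"grip":2,"tx":0,"ty":0.2,"tz":0,"wx":0,"wy":0.1,"wz":0},{"grip":2,"tx":0,"ty":0.2,"tz":0,"wx":0,"wy":0.1,"wz":0},{"grip":2,"tx":0,"ty":0.2,"tz":0,"wx":0,"wy":0.1,"wz":0},{"grip":2,"tx":0,"ty":0.2,"tz":0,"wx":0,"wy":0.1,"wz":0},{"grip":2,"tx":0,"ty":0.2,"tz":0,"wx":0,"wy":0.1,"wz":0},{"grip":2,"tx":0,"ty":0.2,"tz":0,"wx":0,"wy":0.1,"wz":0},{"grip":2,"tx":0,"ty":0.2,"tz":0,"wx":0,"wy":0.1,"wz":0},{"grip":2,"tx":0,"ty":0.2,"tz":0,"wx":0,"wy":0.1,"wz":0},{"grip":2,"tx":0,"ty":0.2,"tz":0,"wx":0,"wy":0.1,"wz":0}]'>/dev/null;python3 tq.py
python3 -m handwheel '[{"grip":2,"tx":0,"ty":0.1,"tz":0,"wx":0,"wy":0.04,"wz":0},{"grip":2,"tx":0,"ty":0.1,"tz":0,"wx":0,"wy":0.04,"wz":0},{"grip":2,"tx":0,"ty":0,"tz":0,"wx":0,"wy":0,"wz":0}]'>/dev/null;python3 tq.py;  python3 -c "
from h import *
cap('wrist','w28.png')"
```

```text
t 32.87 pos [620.  126.1  38.6] phi -15.4 ang 1.886 g 11.2 F [-4.2  2.3  4.1] T [0.384 0.841 0.049] tau6 -1.566
t 33.62 pos [619.7 126.5  36.7] phi -66.9 ang 2.786 g 11.3 F [-6.8  3.6  5.6] T [0.709 0.989 0.091] tau6 -1.485
t 33.87 pos [619.8 126.6  36.6] phi -71.4 ang 2.863 g 11.4 F [-5.8  4.3  5.2] T [0.686 1.011 0.03 ] tau6 0.575
```

View pics/w28.png

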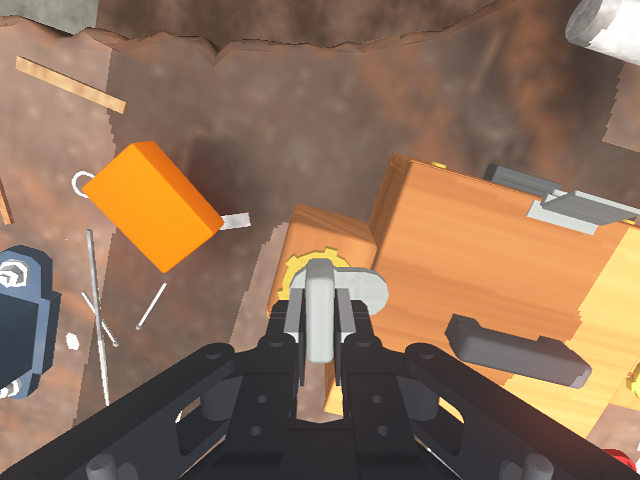

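```bash
python3 -m handwheel '[{"grip":2,"tx":0,"ty":0.1,"tz":0,"wx":0,"wy":0.05,"wz":0},{"grip":2,"tx":0,"ty":0.1,"tz":0,"wx":0,"wy":0.05,"wz":0},{"grip":2,"tx":0,"ty":0,"tz":0,"wx":0,"wy":0,"wz":0}]'>/dev/null;python3 tq.py
python3 -m handwheel '[{"grip":2,"tx":0,"ty":0.1,"tz":0,"wx":0,"wy":0.04,"wz":0},{"grip":2,"tx":0,"ty":0.1,"tz":0,"wx":0,"wy":0.04,"wz":0},{"grip":2,"tx":0,"ty":0,"tz":0,"wx":0,"wy":0,"wz":0}]'>/dev/null;python3 tq.py
python3 -m handwheel '[{"grip":2,"tx":0,"ty":0.1,"tz":0,"wx":0,"wy":0.03,"wz":0},{"grip":2,"tx":0,"ty":0,"tz":0,"wx":0,"wy":0.03,"wz":0},{"grip":2,"tx":0,"ty":0,"tz":0,"wx":0,"wy":0,"wz":0}]'>/dev/null;python3 tq.py
python3 -m handwheel '[{"grip":2,"tx":0,"ty":0,"tz":0,"wx":0,"wy":0.03,"wz":0},{"grip":2,"tx":0,"ty":0,"tz":0,"wx":0,"wy":0,"wz":0}]'>/dev/null;python3 tq.py;  python3 -c "
from h import *
cap('wrist','w29.png')"
```

```text
t 34.17 pos [619.8 126.7  36.5] phi -77.1 ang 2.964 g 11.3 F [-6.   5.9  5.8] T [0.69  1.025 0.022] tau6 0.713
t 34.42 pos [619.8 126.7  36.4] phi -81.7 ang 3.043 g 11.4 F [-6.4  5.   7.1] T [0.759 1.15  0.08 ] tau6 0.637
t 34.67 pos [619.8 126.8  36.3] phi -85.1 ang 3.102 g 11.2 F [-5.2  4.7  7. ] T [0.752 1.081 0.173] tau6 0.555
t 34.83 pos [619.8 126.8  36.3] phi -86.8 ang 3.132 g 11.2 F [-6.2  4.8  7.6] T [0.778 1.034 0.171] tau6 0.501
```

View pics/w29.png

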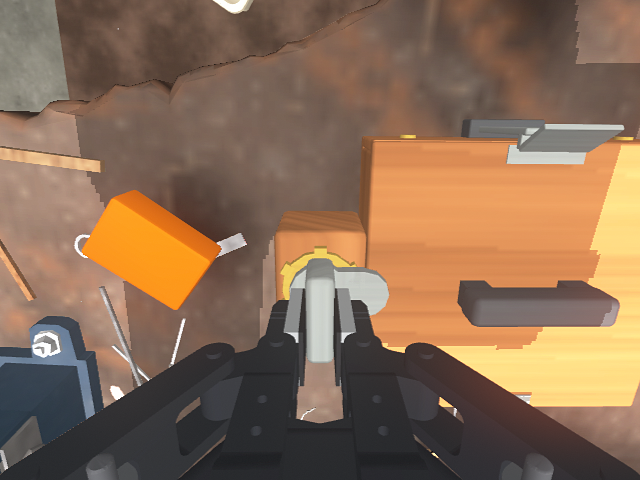

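```bash
python3 -m handwheel '[{"grip":30,"tx":0,"ty":0,"tz":0,"wx":0,"wy":0,"wz":0},{"grip":30,"tx":0,"ty":0,"tz":0,"wx":0,"wy":0,"wz":0},{"grip":30,"tx":0,"ty":0,"tz":0,"wx":0,"wy":0,"wz":0},{"grip":40,"tx":0,"ty":-25,"tz":0,"wx":0,"wy":0,"wz":0},{"grip":40,"tx":0,"ty":-35,"tz":0,"wx":0,"wy":0,"wz":0},{"grip":40,"tx":0,"ty":-35,"tz":0,"wx":0,"wy":0,"wz":0},{"grip":40,"tx":0,"ty":-35,"tz":0,"wx":0,"wy":0,"wz":0},{"grip":40,"tx":0,"ty":0,"tz":0,"wx":0,"wy":0,"wz":0},{"grip":40,"tx":0,"ty":0,"tz":0,"wx":0,"wy":0,"wz":0}]';python3 h.py 629.9 -71.9 90 96.5;  python3 -c "
from h import *
cap('wrist','w30.png')"
```

```text
time_s: 35.63
eef_pos: [621.6, 125.8, 168.0]
ee_rot: [-0.02, 0.018, -0.707, 0.707]
force: [0.3, -0.3, -1.5]
grip_width: 0.467
t 35.63 pos [621.6 125.8 168. ] phi -86.9 g 39.9 F [ 0.3 -0.3 -1.5] q6 1.53 tilt 0.23
 tool d [  2.6  78.1 197.8] rows 7.0
 wy 3.082 rows 26.0
```

View pics/w30.png

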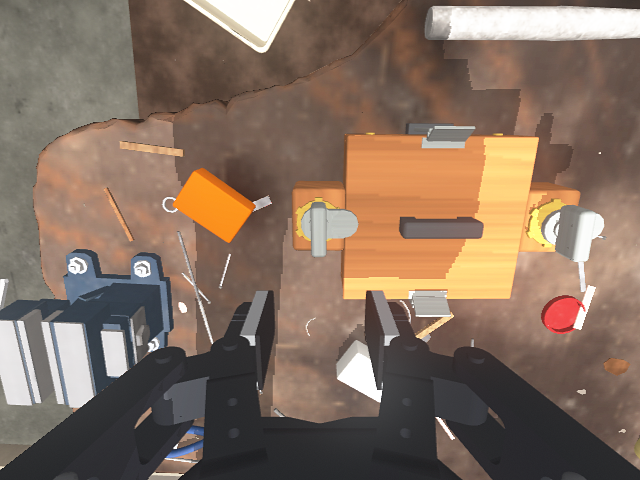

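```bash
python3 -m handwheel '[{"grip":40,"tx":0,"ty":0,"tz":28,"wx":0,"wy":0,"wz":0},{"grip":40,"tx":0,"ty":0,"tz":28,"wx":0,"wy":0,"wz":0},{"grip":40,"tx":0,"ty":0,"tz":28,"wx":0,"wy":0,"wz":0},{"grip":40,"tx":0,"ty":0,"tz":28,"wx":0,"wy":0,"wz":0},{"grip":40,"tx":0,"ty":0,"tz":28,"wx":0,"wy":0,"wz":0},{"grip":40,"tx":0,"ty":0,"tz":28,"wx":0,"wy":0,"wz":0},{"grip":40,"tx":2.5,"ty":0,"tz":28,"wx":0,"wy":0,"wz":0}]'>/dev/null
python3 -m handwheel '[{"grip":40,"tx":0,"ty":0,"tz":0,"wx":0,"wy":-0.12,"wz":0},{"grip":40,"tx":0,"ty":0,"tz":0,"wx":0,"wy":-0.12,"wz":0},{"grip":40,"tx":0,"ty":0,"tz":0,"wx":0,"wy":-0.12,"wz":0},{"grip":40,"tx":0,"ty":0,"tz":0,"wx":0,"wy":-0.12,"wz":0},{"grip":40,"tx":0,"ty":0,"tz":0,"wx":0,"wy":-0.12,"wz":0},{"grip":40,"tx":0,"ty":0,"tz":0,"wx":0,"wy":-0.12,"wz":0},{"grip":40,"tx":0,"ty":0,"tz":0,"wx":0,"wy":-0.12,"wz":0},{"grip":40,"tx":0,"ty":0,"tz":0,"wx":0,"wy":-0.12,"wz":0},{"grip":40,"tx":0,"ty":0,"tz":0,"wx":0,"wy":-0.12,"wz":0}]'>/dev/null
python3 -m handwheel '[{"grip":40,"tx":0,"ty":0,"tz":0,"wx":0,"wy":-0.12,"wz":0},{"grip":40,"tx":0,"ty":0,"tz":0,"wx":0,"wy":-0.12,"wz":0},{"grip":40,"tx":0,"ty":0,"tz":0,"wx":0,"wy":-0.12,"wz":0},{"grip":40,"tx":0,"ty":0,"tz":0,"wx":0,"wy":-0.12,"wz":0},{"grip":40,"tx":0,"ty":0,"tz":0,"wx":0,"wy":-0.12,"wz":0},{"grip":40,"tx":0,"ty":0,"tz":0,"wx":0,"wy":-0.12,"wz":0},{"grip":40,"tx":0,"ty":0,"tz":0,"wx":0,"wy":-0.12,"wz":0},{"grip":40,"tx":0,"ty":0,"tz":0,"wx":0,"wy":-0.12,"wz":0},{"grip":40,"tx":0,"ty":0,"tz":0,"wx":0,"wy":-0.12,"wz":0}]'>/dev/null
python3 -m handwheel '[{"grip":40,"tx":0,"ty":0,"tz":0,"wx":0,"wy":-0.12,"wz":0},{"grip":40,"tx":0,"ty":0,"tz":0,"wx":0,"wy":-0.12,"wz":0},{"grip":40,"tx":0,"ty":0,"tz":0,"wx":0,"wy":-0.12,"wz":0},{"grip":40,"tx":0,"ty":0,"tz":0,"wx":0,"wy":-0.12,"wz":0},{"grip":40,"tx":0,"ty":0,"tz":0,"wx":0,"wy":-0.12,"wz":0},{"grip":40,"tx":0,"ty":0,"tz":0,"wx":0,"wy":-0.12,"wz":0},{"grip":40,"tx":0,"ty":0,"tz":0,"wx":0,"wy":-0.12,"wz":0},{"grip":40,"tx":0,"ty":0,"tz":0,"wx":0,"wy":-0.12,"wz":0},{"grip":40,"tx":0,"ty":0,"tz":0,"wx":0,"wy":0,"wz":0},{"grip":40,"tx":0,"ty":0,"tz":0,"wx":0,"wy":0,"wz":0}]'>/dev/null
python3 h.py 629.9 -71.9 90 96.5;  python3 -c "
from h import *
cap('wrist','w31.png')"
```

```text
t 38.6 pos [628.1 -69.7 164.8] phi 91.6 g 40.4 F [ 0.3 -0.2  0.1] q6 -1.89 tilt 0.14
 tool d [ 2.  74.8 -2.3] rows 3.0
 wy -0.086 rows 1.0
```

View pics/w31.png

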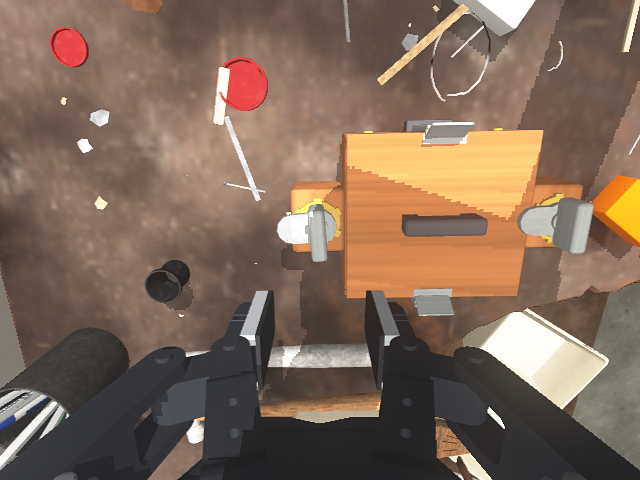

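Run:
```python
from h import *
w=cap('wrist');im=w['img']
A=cv2.resize(im[180:280,265:365],None,fx=4,fy=4,interpolation=cv2.INTER_CUBIC);B=cv2.resize(im[180:280,505:605],None,fx=4,fy=4,interpolation=cv2.INTER_CUBIC)
cv2.imwrite('pics/c22.png',np.hstack([A,B]))
```

```text
(no output)
```

View pics/c22.png

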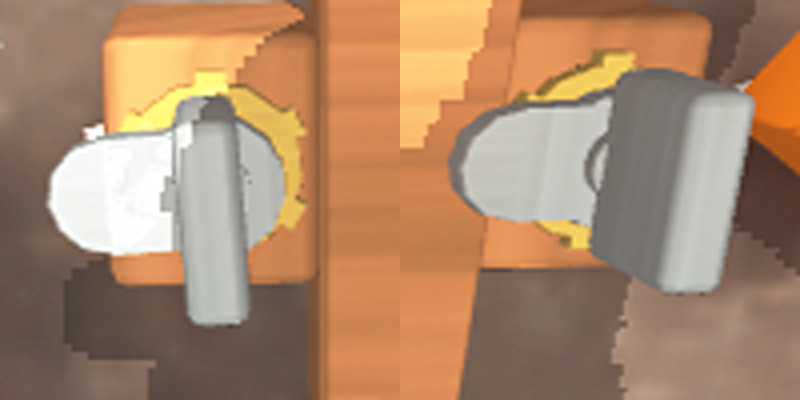

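```bash
python3 - <<'E'
from h import *
w=cap('wrist')
fb=lambda q:(265+q[0]/4,180+q[1]/4); fa=lambda q:(505+(q[0]-400)/4,180+q[1]/4)
def pr(n,qs,f,z):
    P=np.array([onz(w,*f(q),z) for q in qs]); e=np.diff(np.vstack([P,P[:1]]),axis=0); print(n,P.mean(0).round(1),np.linalg.norm(e,axis=1).round(1),np.degrees(np.arctan2(e[:,1],e[:,0])).round(1))
pr('b',[(184,120),(190,322),(247,320),(236,120)],fb,91)
pr('a',[(695,97),(664,290),(718,290),(753,100)],fa,84)
E
python3 h.py 629.9 -71.9 90 96.5
```

```text
b [628.5 -72.3  91. ] [38.7 10.7 38.3  9.3] [   2.9   93.7 -175.1  -88.4]
a [620.1 124.2  84. ] [37.6 10.3 37.  10.8] [   5.1   91.6 -175.5  -91.4]
t 38.75 pos [628.4 -69.7 165.7] phi 91.6 g 40.2 F [0.6 0.2 0.3] q6 -1.89 tilt 0.05
 tool d [ 1.5 75.7 -2.2] rows 3.0
 wy -0.085 rows 1.0
```

```bash
python3 -m handwheel '[{"grip":40,"tx":0.9,"ty":20,"tz":-2.2,"wx":0,"wy":-0.055,"wz":0},{"grip":40,"tx":0,"ty":25,"tz":0,"wx":0,"wy":0,"wz":0},{"grip":40,"tx":0,"ty":25,"tz":0,"wx":0,"wy":0,"wz":0},{"grip":40,"tx":0,"ty":20,"tz":0,"wx":0,"wy":0,"wz":0},{"grip":40,"tx":0,"ty":15,"tz":0,"wx":0,"wy":0,"wz":0},{"grip":40,"tx":0,"ty":0,"tz":0,"wx":0,"wy":0,"wz":0},{"grip":24,"tx":0,"ty":0,"tz":0,"wx":0,"wy":0,"wz":0},{"grip":24,"tx":0,"ty":0,"tz":0,"wx":0,"wy":0,"wz":0}]' 20;python3 h.py 629.5 -71.9 43 95; python3 -c "
from h import *
cap('wrist','w32.png')"
```

```text
time_s: 39.42
eef_pos: [630.1, -72.1, 62.5]
ee_rot: [-0.706, 0.707, 0.031, -0.03]
force: [1.3, -0.2, 0.5]
grip_width: 0.281
t 39.42 pos [630.1 -72.1  62.5] phi 94.9 g 24.0 F [ 1.3 -0.2  0.5] q6 -1.95 tilt 0.11
 tool d [-0.7 19.5  0.2] rows 1.0
 wy -0.002 rows 1.0
```

View pics/w32.png

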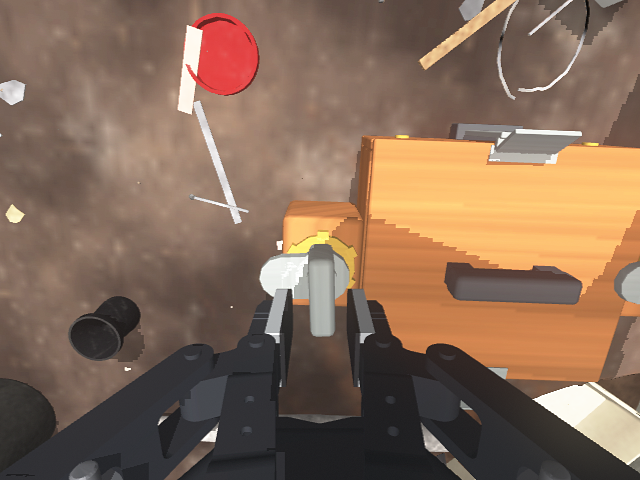

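Aligned. The bar sits at columns 310–334 between the pads. Going down and closing.

```bash
python3 -m handwheel '[{"grip":24,"tx":-0.4,"ty":10,"tz":0.3,"wx":0,"wy":0,"wz":0},{"grip":24,"tx":0,"ty":8,"tz":0,"wx":0,"wy":0,"wz":0},{"grip":24,"tx":0,"ty":0,"tz":0,"wx":0,"wy":0,"wz":0},{"grip":2,"tx":0,"ty":0,"tz":0,"wx":0,"wy":0,"wz":0},{"grip":2,"tx":0,"ty":0,"tz":0,"wx":0,"wy":0,"wz":0},{"grip":2,"tx":0,"ty":0,"tz":0,"wx":0,"wy":0,"wz":0},{"grip":2,"tx":0,"ty":0,"tz":0,"wx":0,"wy":0,"wz":0}]' 20;python3 tq.py
python3 -m handwheel '[{"grip":2,"tx":0,"ty":0.1,"tz":0,"wx":0,"wy":0.05,"wz":0},{"grip":2,"tx":0,"ty":0.1,"tz":0,"wx":0,"wy":0.05,"wz":0},{"grip":2,"tx":0,"ty":0,"tz":0,"wx":0,"wy":0,"wz":0}]'>/dev/null;python3 tq.py
python3 -m handwheel '[{"grip":2,"tx":0,"ty":0.1,"tz":0,"wx":0,"wy":0.05,"wz":0},{"grip":2,"tx":0,"ty":0.1,"tz":0,"wx":0,"wy":0.05,"wz":0},{"grip":2,"tx":0,"ty":0,"tz":0,"wx":0,"wy":0,"wz":0}]'>/dev/null;python3 tq.py
python3 -m handwheel '[{"grip":2,"tx":0,"ty":0.1,"tz":0,"wx":0,"wy":0.05,"wz":0},{"grip":2,"tx":0,"ty":0,"tz":0,"wx":0,"wy":0.02,"wz":0},{"grip":2,"tx":0,"ty":0,"tz":0,"wx":0,"wy":0,"wz":0}]'>/dev/null;python3 tq.py
python3 -m handwheel '[{"grip":2,"tx":0,"ty":0.1,"tz":0,"wx":0,"wy":0.03,"wz":0},{"grip":2,"tx":0,"ty":0,"tz":0,"wx":0,"wy":0,"wz":0}]'>/dev/null;python3 tq.py
```

```text
time_s: 40.05
eef_pos: [628.8, -71.3, 42.9]
ee_rot: [0.707, -0.706, -0.03, 0.031]
force: [0.3, 1.0, -5.8]
grip_width: 0.133
t 40.05 pos [628.8 -71.3  42.9] phi 94.9 ang -0.039 g 11.4 F [ 0.3  1.  -5.8] T [0.231 0.019 0.059] tau6 0.011
t 40.3 pos [628.8 -71.3  42.7] phi 89.1 ang 0.063 g 11.2 F [-0.3  1.7 -5.8] T [ 0.358  0.028 -0.032] tau6 0.667
t 40.55 pos [628.8 -71.2  42.5] phi 83.5 ang 0.161 g 11.2 F [-0.8  2.6 -5.9] T [ 0.438  0.079 -0.044] tau6 0.672
t 40.8 pos [628.8 -71.2  42.4] phi 79.5 ang 0.23 g 11.2 F [ 0.5  3.1 -7.6] T [0.64  0.072 0.002] tau6 0.33
t 40.97 pos [628.8 -71.2  42.4] phi 77.8 ang 0.26 g 11.6 F [-0.3  4.7 -7.4] T [0.756 0.101 0.012] tau6 0.349
```

```bash
python3 -m handwheel '[{"grip":2,"tx":0,"ty":0.1,"tz":0,"wx":0,"wy":0.03,"wz":0},{"grip":2,"tx":0,"ty":0,"tz":0,"wx":0,"wy":0,"wz":0}]'>/dev/null;python3 tq.py
python3 -m handwheel '[{"grip":2,"tx":0,"ty":0.1,"tz":0,"wx":0,"wy":0.03,"wz":0},{"grip":2,"tx":0,"ty":0,"tz":0,"wx":0,"wy":0,"wz":0}]'>/dev/null;python3 tq.py
python3 -m handwheel '[{"grip":2,"tx":0,"ty":0.1,"tz":0,"wx":0,"wy":0.03,"wz":0},{"grip":2,"tx":0,"ty":0,"tz":0,"wx":0,"wy":0,"wz":0}]'>/dev/null;python3 tq.py
python3 -m handwheel '[{"grip":2,"tx":0,"ty":0.1,"tz":0,"wx":0,"wy":0.03,"wz":0},{"grip":2,"tx":0,"ty":0,"tz":0,"wx":0,"wy":0,"wz":0}]'>/dev/null;python3 tq.py
```

```text
t 41.13 pos [628.8 -71.2  42.3] phi 76.1 ang 0.29 g 11.5 F [-0.2  4.2 -7.2] T [0.817 0.069 0.027] tau6 0.351
t 41.3 pos [628.8 -71.2  42.2] phi 74.4 ang 0.32 g 11.5 F [-1.1  5.6 -7.1] T [ 0.905  0.145 -0.076] tau6 0.352
t 41.47 pos [628.8 -71.2  42.1] phi 72.7 ang 0.35 g 11.2 F [-0.6  5.3 -7.8] T [0.924 0.15  0.003] tau6 0.332
t 41.63 pos [628.8 -71.2  42.1] phi 70.9 ang 0.38 g 11.3 F [-0.3  5.3 -8.8] T [ 0.938  0.218 -0.003] tau6 0.33
```

```bash
python3 -m handwheel '[{"grip":2,"tx":0,"ty":0.3,"tz":0,"wx":0,"wy":0.03,"wz":0},{"grip":2,"tx":0,"ty":0,"tz":0,"wx":0,"wy":0,"wz":0}]'>/dev/null;python3 tq.py
python3 -m handwheel '[{"grip":2,"tx":0,"ty":0.2,"tz":0,"wx":0,"wy":0.03,"wz":0},{"grip":2,"tx":0,"ty":0,"tz":0,"wx":0,"wy":0,"wz":0}]'>/dev/null;python3 tq.py
python3 -m handwheel '[{"grip":2,"tx":0,"ty":0.1,"tz":0,"wx":0,"wy":0.03,"wz":0},{"grip":2,"tx":0,"ty":0,"tz":0,"wx":0,"wy":0,"wz":0}]'>/dev/null;python3 tq.py;  python3 -c "
from h import *
cap('wrist','w33.png')"
```

```text
t 41.8 pos [628.8 -71.2  42. ] phi 69.2 ang 0.41 g 11.5 F [-1.6  6.  -5.8] T [ 0.99   0.273 -0.072] tau6 0.328
t 41.97 pos [628.9 -71.1  41.9] phi 67.5 ang 0.44 g 11.2 F [-3.   6.8 -4.6] T [ 0.973  0.312 -0.018] tau6 0.326
t 42.13 pos [628.9 -71.1  41.8] phi 65.8 ang 0.47 g 11.4 F [-2.   5.4 -4.1] T [1.055 0.32  0.007] tau6 0.324
```

View pics/w33.png

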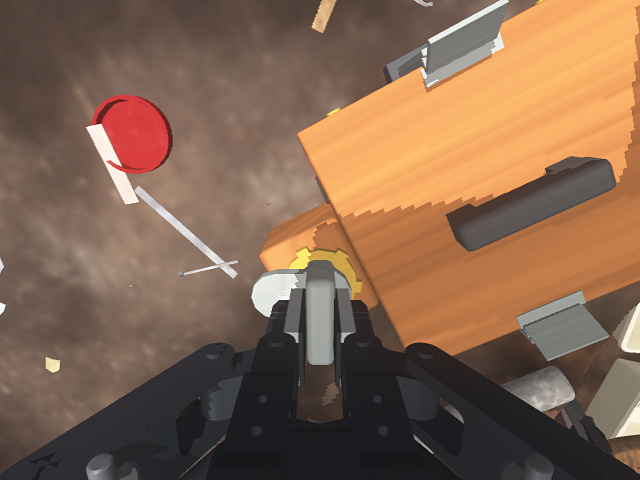

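```bash
python3 -m handwheel '[{"grip":2,"tx":0,"ty":0.1,"tz":0,"wx":0,"wy":0.02,"wz":0},{"grip":2,"tx":0,"ty":0,"tz":0,"wx":0,"wy":0,"wz":0}]'>/dev/null;python3 tq.py
python3 -m handwheel '[{"grip":2,"tx":0,"ty":0.1,"tz":0,"wx":0,"wy":0.02,"wz":0},{"grip":2,"tx":0,"ty":0,"tz":0,"wx":0,"wy":0,"wz":0}]'>/dev/null;python3 tq.py
python3 -m handwheel '[{"grip":2,"tx":0,"ty":0.1,"tz":0,"wx":0,"wy":0.02,"wz":0},{"grip":2,"tx":0,"ty":0,"tz":0,"wx":0,"wy":0,"wz":0}]'>/dev/null;python3 tq.py
python3 -m handwheel '[{"grip":2,"tx":0,"ty":0.1,"tz":0,"wx":0,"wy":0.02,"wz":0},{"grip":2,"tx":0,"ty":0,"tz":0,"wx":0,"wy":0,"wz":0}]'>/dev/null;python3 tq.py
```

```text
t 42.35 pos [628.9 -71.2  41.7] phi 64.7 ang 0.489 g 11.2 F [-2.3  6.5 -4.9] T [1.016 0.299 0.017] tau6 0.224
t 42.52 pos [628.9 -71.1  41.7] phi 63.5 ang 0.509 g 11.3 F [-2.1  5.4 -5.9] T [1.033 0.46  0.026] tau6 0.225
t 42.68 pos [628.9 -71.1  41.6] phi 62.4 ang 0.529 g 11.2 F [-2.1  6.3 -4.6] T [1.073 0.393 0.028] tau6 0.224
t 42.85 pos [628.9 -71.1  41.6] phi 61.2 ang 0.549 g 11.2 F [-2.5  5.7 -3.9] T [ 1.048  0.376 -0.007] tau6 0.224
```

```bash
python3 -m handwheel '[{"grip":2,"tx":0,"ty":0.1,"tz":0,"wx":0,"wy":0.03,"wz":0},{"grip":2,"tx":0,"ty":0,"tz":0,"wx":0,"wy":0,"wz":0}]'>/dev/null;python3 tq.py
python3 -m handwheel '[{"grip":2,"tx":0,"ty":0.1,"tz":0,"wx":0,"wy":0.03,"wz":0},{"grip":2,"tx":0,"ty":0,"tz":0,"wx":0,"wy":0,"wz":0}]'>/dev/null;python3 tq.py
python3 -m handwheel '[{"grip":2,"tx":0,"ty":0.1,"tz":0,"wx":0,"wy":0.05,"wz":0},{"grip":2,"tx":0,"ty":0,"tz":0,"wx":0,"wy":0,"wz":0}]'>/dev/null;python3 tq.py
python3 -m handwheel '[{"grip":2,"tx":0,"ty":0.1,"tz":0,"wx":0,"wy":0.05,"wz":0},{"grip":2,"tx":0,"ty":0.1,"tz":0,"wx":0,"wy":0.05,"wz":0},{"grip":2,"tx":0,"ty":0.1,"tz":0,"wx":0,"wy":0.05,"wz":0},{"grip":2,"tx":0,"ty":0,"tz":0,"wx":0,"wy":0,"wz":0}]'>/dev/null;python3 tq.py; python3 -c "
from h import *
cap('wrist','w34.png')"
```

```text
t 43.02 pos [628.9 -71.1  41.5] phi 59.5 ang 0.58 g 10.8 F [-1.4  6.6 -4.3] T [1.098 0.429 0.006] tau6 0.319
t 43.18 pos [628.9 -71.1  41.5] phi 57.8 ang 0.61 g 11.5 F [-2.   6.3 -3.7] T [ 1.13   0.441 -0.033] tau6 0.32
t 43.35 pos [629.  -71.   41.3] phi 54.9 ang 0.661 g 11.2 F [-2.8  6.4 -3.6] T [ 1.081  0.405 -0.009] tau6 0.531
t 43.68 pos [629. -71.  41.] phi 46.2 ang 0.811 g 11.0 F [-1.   7.1 -3.9] T [ 1.255  0.373 -0.014] tau6 0.63
```

View pics/w34.png

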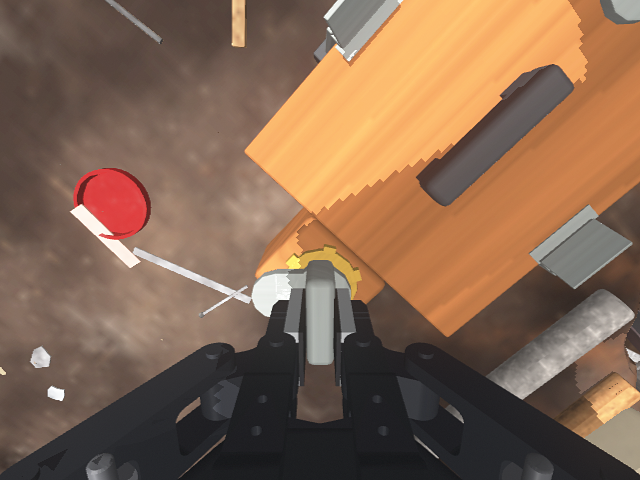

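```bash
python3 -m handwheel '[{"grip":2,"tx":0,"ty":0.3,"tz":0,"wx":0,"wy":0.1,"wz":0},{"grip":2,"tx":0,"ty":0.2,"tz":0,"wx":0,"wy":0.1,"wz":0},{"grip":2,"tx":0,"ty":0.2,"tz":0,"wx":0,"wy":0.1,"wz":0},{"grip":2,"tx":0,"ty":0.2,"tz":0,"wx":0,"wy":0.1,"wz":0},{"grip":2,"tx":0,"ty":0.2,"tz":0,"wx":0,"wy":0.1,"wz":0},{"grip":2,"tx":0,"ty":0.2,"tz":0,"wx":0,"wy":0.1,"wz":0},{"grip":2,"tx":0,"ty":0.2,"tz":0,"wx":0,"wy":0.1,"wz":0},{"grip":2,"tx":0,"ty":0.2,"tz":0,"wx":0,"wy":0.1,"wz":0},{"grip":2,"tx":0,"ty":0.2,"tz":0,"wx":0,"wy":0.1,"wz":0},{"grip":2,"tx":0,"ty":0.2,"tz":0,"wx":0,"wy":0.1,"wz":0}]'>/dev/null;python3 tq.py
python3 -m handwheel '[{"grip":2,"tx":0,"ty":0.2,"tz":0,"wx":0,"wy":0.1,"wz":0},{"grip":2,"tx":0,"ty":0.2,"tz":0,"wx":0,"wy":0.1,"wz":0},{"grip":2,"tx":0,"ty":0.2,"tz":0,"wx":0,"wy":0.1,"wz":0},{"grip":2,"tx":0,"ty":0.2,"tz":0,"wx":0,"wy":0.1,"wz":0},{"grip":2,"tx":0,"ty":0.2,"tz":0,"wx":0,"wy":0.1,"wz":0},{"grip":2,"tx":0,"ty":0.2,"tz":0,"wx":0,"wy":0.1,"wz":0},{"grip":2,"tx":0,"ty":0.2,"tz":0,"wx":0,"wy":0.1,"wz":0},{"grip":2,"tx":0,"ty":0.2,"tz":0,"wx":0,"wy":0.1,"wz":0},{"grip":2,"tx":0,"ty":0.2,"tz":0,"wx":0,"wy":0.1,"wz":0},{"grip":2,"tx":0,"ty":0.2,"tz":0,"wx":0,"wy":0.1,"wz":0}]'>/dev/null;python3 tq.py
python3 -m handwheel '[{"grip":2,"tx":0,"ty":0.1,"tz":0,"wx":0,"wy":0.04,"wz":0},{"grip":2,"tx":0,"ty":0.1,"tz":0,"wx":0,"wy":0.04,"wz":0},{"grip":2,"tx":0,"ty":0,"tz":0,"wx":0,"wy":0,"wz":0}]'>/dev/null;python3 tq.py;  python3 -c "
from h import *
cap('wrist','w35.png')"
```

```text
t 44.57 pos [629.5 -70.7  38.9] phi -11.2 ang 1.813 g 11.4 F [ 2.2  8.3 -5.5] T [ 1.458 -0.284  0.096] tau6 -1.545
t 45.4 pos [630.1 -71.   36.8] phi -68.5 ang 2.813 g 11.6 F [ 3.7  6.4 -9.1] T [ 1.263 -0.773  0.094] tau6 -1.542
t 45.65 pos [630.1 -71.   36.6] phi -72.9 ang 2.891 g 11.1 F [ 4.7  5.9 -8.4] T [ 1.207 -0.816 -0.021] tau6 0.515
```

View pics/w35.png

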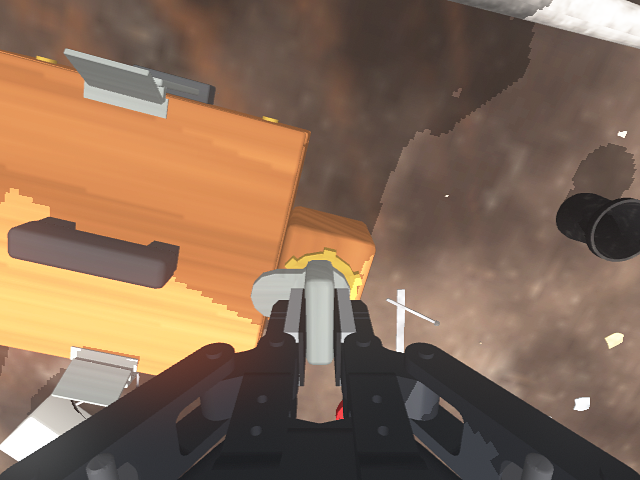

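```bash
python3 -m handwheel '[{"grip":2,"tx":0,"ty":0.2,"tz":0,"wx":0,"wy":0.05,"wz":0},{"grip":2,"tx":0,"ty":0.2,"tz":0,"wx":0,"wy":0.05,"wz":0},{"grip":2,"tx":0,"ty":0,"tz":0,"wx":0,"wy":0,"wz":0}]'>/dev/null;python3 tq.py
python3 -m handwheel '[{"grip":2,"tx":0,"ty":0.2,"tz":0,"wx":0,"wy":0.04,"wz":0},{"grip":2,"tx":0,"ty":0.1,"tz":0,"wx":0,"wy":0.03,"wz":0},{"grip":2,"tx":0,"ty":0,"tz":0,"wx":0,"wy":0,"wz":0}]'>/dev/null;python3 tq.py
python3 -m handwheel '[{"grip":2,"tx":0,"ty":0.1,"tz":0,"wx":0,"wy":0.03,"wz":0},{"grip":2,"tx":0,"ty":0,"tz":0,"wx":0,"wy":0,"wz":0}]'>/dev/null;python3 tq.py
python3 -m handwheel '[{"grip":2,"tx":0,"ty":0,"tz":0,"wx":0,"wy":0.03,"wz":0},{"grip":2,"tx":0,"ty":0,"tz":0,"wx":0,"wy":0,"wz":0}]'>/dev/null;python3 tq.py
```

```text
t 45.95 pos [630.1 -71.1  36.3] phi -78.7 ang 2.991 g 11.7 F [ 3.9  5.8 -7.7] T [ 1.154 -0.709 -0.031] tau6 0.625
t 46.2 pos [630.2 -71.1  36.2] phi -82.6 ang 3.06 g 11.3 F [ 3.9  5.5 -8.2] T [ 1.168 -0.719  0.027] tau6 0.386
t 46.37 pos [630.2 -71.2  36.1] phi -84.3 ang 3.09 g 11.0 F [ 4.   5.5 -6.9] T [ 1.19  -0.664  0.023] tau6 0.32
t 46.53 pos [630.2 -71.2  36.1] phi -86.1 ang 3.12 g 11.5 F [ 4.   7.3 -7.1] T [ 1.161 -0.731 -0.04 ] tau6 0.322
```

```bash
python3 -m handwheel '[{"grip":2,"tx":0,"ty":0.1,"tz":0,"wx":0,"wy":0.03,"wz":0},{"grip":2,"tx":0,"ty":0,"tz":0,"wx":0,"wy":0,"wz":0}]'>/dev/null;python3 tq.py
python3 -m handwheel '[{"grip":2,"tx":0,"ty":0,"tz":0,"wx":0,"wy":0.02,"wz":0},{"grip":2,"tx":0,"ty":0,"tz":0,"wx":0,"wy":0,"wz":0}]'>/dev/null;python3 tq.py
python3 -m handwheel '[{"grip":30,"tx":0,"ty":0,"tz":0,"wx":0,"wy":0,"wz":0},{"grip":30,"tx":0,"ty":0,"tz":0,"wx":0,"wy":0,"wz":0},{"grip":30,"tx":0,"ty":0,"tz":0,"wx":0,"wy":0,"wz":0},{"grip":40,"tx":0,"ty":-25,"tz":0,"wx":0,"wy":0,"wz":0},{"grip":40,"tx":0,"ty":-35,"tz":0,"wx":0,"wy":0,"wz":0},{"grip":40,"tx":0,"ty":-35,"tz":0,"wx":0,"wy":0,"wz":0},{"grip":40,"tx":0,"ty":-35,"tz":0,"wx":0,"wy":0,"wz":0},{"grip":40,"tx":0,"ty":0,"tz":0,"wx":0,"wy":0,"wz":0},{"grip":40,"tx":0,"ty":0,"tz":0,"wx":0,"wy":0,"wz":0}]'; python3 -c "
from h import *
w=cap('wrist','w36.png');b=cap('side');im=b['img'];cv2.imwrite('pics/c23.png',cv2.resize(im[215:325,220:340],None,fx=5.4,fy=5.4,interpolation=cv2.INTER_CUBIC))
cap('scene','s36.png')"
```

```text
t 46.7 pos [630.2 -71.2  36. ] phi -87.8 ang 3.15 g 11.5 F [ 3.5  5.6 -6.9] T [ 1.155 -0.751  0.069] tau6 0.43
t 46.87 pos [630.2 -71.3  36. ] phi -88.9 ang 3.169 g 11.8 F [ 4.1  6.2 -7.3] T [ 1.061 -0.765  0.33 ] tau6 0.566
time_s: 47.62
eef_pos: [630.1, -72.3, 168.1]
ee_rot: [-0.008, 0.005, -0.706, 0.708]
force: [-0.9, 0.1, -0.9]
grip_width: 0.468
```

View pics/w36.png

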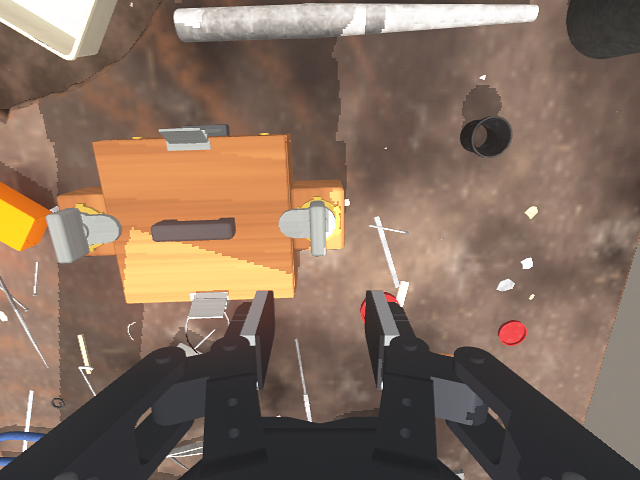

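View pics/c23.png

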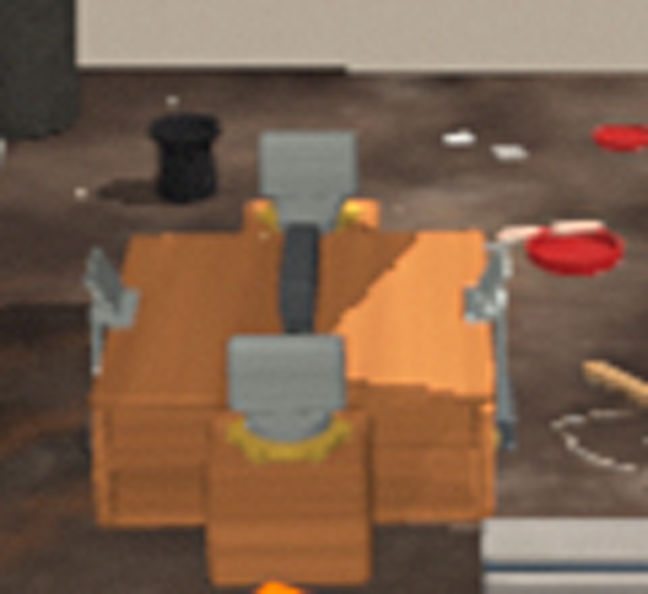

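Run:
```python
from h import *
w=cap('wrist');im=w['img']
cv2.imwrite('pics/c24.png',np.hstack([cv2.resize(im[185:285,35:135],None,fx=4,fy=4,interpolation=cv2.INTER_CUBIC),cv2.resize(im[185:285,265:365],None,fx=4,fy=4,interpolation=cv2.INTER_CUBIC)]))
print(sense()['eef_pos'],sense()['force'])
```

```text
[628.50596558 -71.66382409 164.07883878] [-0.24141149 -0.21048518  0.69405139]
```

View pics/c24.png

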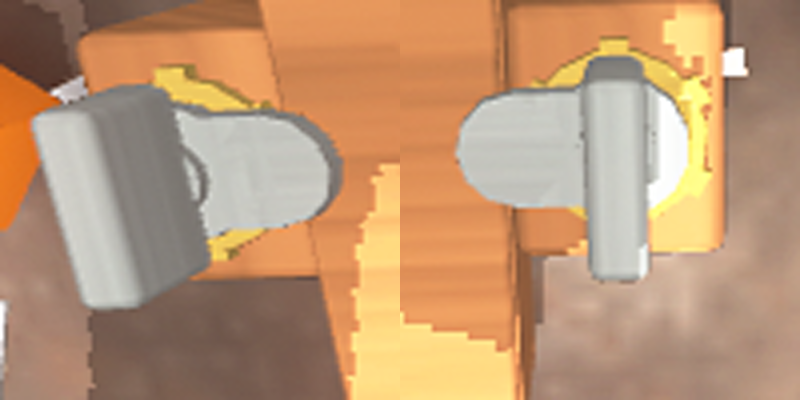

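View pics/s36.png

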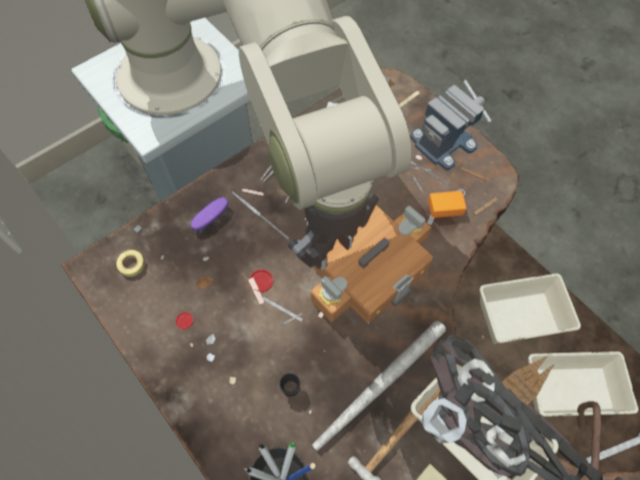

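Run:
```python
from h import *
w=cap('wrist')
fa=lambda q:(35+q[0]/4,185+q[1]/4); fb=lambda q:(265+(q[0]-400)/4,185+q[1]/4)
def pr(n,qs,f,z):
    P=np.array([onz(w,*f(q),z) for q in qs]); e=np.diff(np.vstack([P,P[:1]]),axis=0); print(n,P.mean(0).round(1),np.linalg.norm(e,axis=1).round(1),np.degrees(np.arctan2(e[:,1],e[:,0])).round(1))
pr('a',[(38,118),(85,304),(138,304),(92,104)],fa,84)
pr('b',[(586,80),(590,278),(646,278),(643,80)],fb,84)
P=[onz(w,*q,51)for q in [(93,142),(288,136),(294,297),(127,302)]];e=np.diff(np.vstack([P,P[:1]]),axis=0);print('lid',np.mean(P,axis=0).round(1),np.linalg.norm(e,axis=1).round(1))
```

```text
a [620.7 122.6  84. ] [36.7 10.1 39.3 10.8] [-178.4  -89.     1.   105.1]
b [629.8 -73.5  84. ] [38.5 10.7 38.5 10.4] [-178.2  -89.     2.2   91. ]
lid [622.7  25.2  51. ] [152.1 138.6 150.2 139.1]
```

```bash
python3 -c "
from rig import ctrl
print(ctrl.finish_job())"
```

```text
the job is handed in; nothing more can be done
None
```

I put both loose stones in the case, pressed the lid down until both clips snapped over it, and turned both thumbscrews to their stops. I handed the job in at about 48 s; no verdict is reported.

- **Stones:** Only two dark stones were there. The first was knocked about 3 cm sideways after I laid it in, but it still lay flat about 32 mm and 48 mm off the case centre, inside the limits. The second lay flat too. Neither can be seen now that the lid is on.
- **Lid:** It came to a hard stop with its origin about 38 mm above the case's, going by the arm's reading. The side and wrist pictures show both clips back over its edge. The last wrist measurement put its centre within about 3 mm of the case centre.
- **Screws:** Neither thread bound near 0.45 rad, so neither had to be turned back. I gripped at only 20 N and the peak torques read were about 0.17 N m on screw a and 0.33 N m on screw b, below the 0.5 N m slip limit. Both bars were last measured within about 2° of home, with the tongues across the lid.
- **Loupe and brush:** I never reached for or touched either, and in the last scene picture they are where they started.

**Reading that disagreed:** The real finger ends sit about 28 mm behind the reported tool point. My first grasp on a stone closed above it; I measured the offset in the pictures and corrected for it from then on. Heights from two views also came out 1 to 6 mm below the stated sizes, mostly from the side and scene cameras.

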